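# Close up the spare-parts canisters

## Robot

A 7-joint arm with a two-finger parallel gripper is mounted at the origin on the work surface. World frame = base frame: x ahead of the robot, y to its left, z up, the work surface at z = 0. Lengths are in m, angles in rad, forces in N, time in s.
With the tool pointing down it reaches from about 0.4 to 0.85 m from the base axis. Payload 4.5 kg.
Tool frame: the origin (TCP) lies on the centre line of the jaws, within the pads' length; the fingertips stand 14 mm ahead of it and the grasp point (between the pads) lies 5 mm behind it; y points along the fingers, z is the direction in which the jaws open and shut, and the axes are right-handed (so a half turn about y gives the same grasp; the last joint's range is limited). The gripper opens to 88 mm and grips with 3 to 60 N. Pads are 18 mm wide; open, the fingers measure 123 mm over their backs; the gripper's body (75 mm by 187 mm) begins 45 mm behind the grasp point.
Start: joints at [1.291, 0.689, -0.195, 1.565, 0.157, 0.902, -0.215], TCP at [0.193, -0.594, 0.253] pointing down, gripper open.
Joint ranges: [-3.01, 3.01], [-0.46, 2.08], [-1.47, 1.51], [0.13, 2.56], [-1, 4.14], [0.04, 2.09], [-2.66, 2.66]. Speed limits (rad/s): [2.57, 2.57, 3.14, 3.14, 3.14, 3.14, 3.14].

## Interface

Orientations are given as a unit quaternion [x, y, z, w].
In Python, from plant import get_state, imaging, job gives the robot as it stands.
- The arm moves only by the tool send_rows, never from a script. Its argument "motion" is a list that holds one entry, the list of rows, each a list of 7 numbers: the turn, a rotation vector about the tool's x, y, z scaled (see below), then the shift along the tool's x, y, z scaled (see below), then the gripper's target within -1 to 1 (shut at 1, half-way at 0, fully open at -1). In form: [[[rx, ry, rz, tx, ty, tz, gripper], ...]]. A call has exactly 5 rows; each row shifts and turns the commanded pose from where the row before left it, along the tool's axes as they then stand; what a row does not reach is not made up. The controller multiplies each number of a shift by 0.02 m and each number of a turn by 0.08 rad. A row lasts 1/12 s, in which the tool goes at most 41.7 mm and 7.16 degrees, less where a joint would pass 70% of its speed; a pose out of reach is approached as far as the arm can. A call with a number of a shift or a turn outside -1 to 1 is refused whole. A call with a gripper value outside its range is refused whole. The fingers move at their own pace and stop on an object; "force" is the grip in N (left out, the last holds). Time passes only in rows, so rows that do not move let the fingers close, or fill a call up. It gives the time, the measured TCP pose, the force and the opening at its end, in the units of the state.
- get_state(): the state, without advancing time (a new reading comes with each control period).
- imaging.snapshot(name): name is "scene" or "side" or "wrist"; returns a dict with "img" (480x640x3 uint8, red, green, blue), "camera_matrix" (3x3 intrinsics, pixels), "R" (3x3) and "t" (3): a world point X has camera coordinates R X + t; the wrist camera has in their place "hand_eye" (4x4, takes a point from camera to tool coordinates, whose origin is the TCP and whose axes are the tool frame's). Camera axes: x right, y down, z forward; pixel columns grow to the right and rows downward; lengths in m; the calibration is good to about 2 mm. A picture is of the moment at which its call begins: read the wrist's pose just before it. There is no depth.
- job.finish_job(): hands the job in, once; it reports no verdict.
The state is a dict: "clock": time; "q": joint angles; "qd": joint speeds; "joint_torque": joint torques, N m; "tool_pos": TCP position; "eef_rot": TCP orientation; "contact_force": force on the tool from outside, world axes, zero at the start; "moment": the same for the moment, N m; "opening": opening from 0.0 (shut) to 1.0 (fully open).
Only numpy, scipy, OpenCV 4.12 (cv2) and the standard library are available. Lean on these libraries where they do the work, as an engineer would, in place of code of your own. Each camera call takes 0.05 s, during which the arm holds its last target.

## Task

Pour all the nylon feet from the cup into the large round canister and stand the empty cup upright on the bench again, then close every canister whose lid lies on the bench with its own lid, fully home (a canister without a lid stays open, upright on the bench). When all the lids are on, press the label printer's button fully down and let it come up. Leave the spray can, the tape roll and the screwdriver alone.

Things in the scene. Friction and masses are not known exactly. Their poses are not given: they have to be found in the camera images.
- drum_can: open large round fibreboard canister, 75 mm tall, loose on the bench, about 0.45 kg, walls 4 mm, floor 5 mm. Origin: centre of its underside, z up; outer diameter 116 mm. The nylon feet go in here
- tube_can: open small round fibreboard canister, 75 mm tall, loose on the bench, about 0.45 kg, walls 4 mm, floor 5 mm. Origin: centre of its underside, z up; outer diameter 76 mm
- square_can: open square fibreboard canister, 75 mm tall, loose on the bench, about 0.45 kg, walls 5 mm, floor 5 mm. Origin: centre of its underside, z up; outside 84 x 84 mm, sides along its x and y
- oblong_can: open oblong fibreboard canister, 75 mm tall, loose on the bench, about 0.45 kg, walls 5 mm, floor 5 mm. Origin: centre of its underside, z up; outside 112 mm along its x, 68 mm along its y
- drum_lid: lid large round, 120 mm across: 5 mm plate on a 12 mm deep plug (plug diameter 102 mm; 3 mm play all round in its canister); on top a black grip bar 50 mm along the lid's x, 14 thick along y, 34 tall. Origin: centre of the plug's underside, z up (plate 12 to 17 mm, bar 17 to 51 mm above). 70 g, plug down. Fully home, origin 63 mm above the canister's
- tube_lid: lid small round, 80 mm across: 5 mm plate on a 12 mm deep plug (plug diameter 62 mm; 3 mm play all round in its canister); on top a black grip bar 50 mm along the lid's x, 14 thick along y, 34 tall. Origin: centre of the plug's underside, z up (plate 12 to 17 mm, bar 17 to 51 mm above). 70 g, plug down. Fully home, origin 63 mm above the canister's. May be absent
- square_lid: lid square, 88 x 88 mm: 5 mm plate on a 12 mm deep plug (plug 68 x 68 mm; 3 mm play all round in its canister); on top a black grip bar 50 mm along the lid's x, 14 thick along y, 34 tall. Origin: centre of the plug's underside, z up (plate 12 to 17 mm, bar 17 to 51 mm above). 70 g, plug down. Fully home, origin 63 mm above the canister's. May be absent
- oblong_lid: lid oblong, 116 mm along its x, 72 mm along its y: 5 mm plate on a 12 mm deep plug (plug 96 x 52 mm; 3 mm play all round in its canister); on top a black grip bar 50 mm along the lid's x, 14 thick along y, 34 tall. Origin: centre of the plug's underside, z up (plate 12 to 17 mm, bar 17 to 51 mm above). 70 g, plug down. Fully home, origin 63 mm above the canister's. May be absent
- cup: grey plastic cup without handle, 95 mm tall, outer diameter 54 mm at the foot and 66 mm at the rim, wall 3 mm, floor 4 mm, about 60 g, smooth (grip it firmly, about 50 N), holding the nylon feet. Origin: centre of its underside, z up to the mouth
- print_button (a joint): the grey push button on top of the label printer: 0 up, 0.008 m fully down; it springs back; fully down takes 4 N
- print_button_top (a point): centre of the top face of that button (36 mm across, pressed straight down); moves with it. About 0.11 m above the bench, on the white label printer (160 x 110 mm, 90 mm tall, fixed, its x from front to back)
- spray_can: bystander: spray can, 56 mm diameter, 170 mm tall, standing; origin under its centre
- tape_roll: bystander: roll of tape, 90 mm across, 45 mm high; origin under its centre
- screwdriver: bystander: screwdriver lying on the bench, about 200 mm long along its x
- foot0: black machine foot of smooth, slippery nylon (friction in the cup about 0.2), a block 15 x 15 x 14 mm, 12 g, in the cup at the start; origin: centre of its underside. Four to six of the feet are present
- foot1: black machine foot of smooth, slippery nylon (friction in the cup about 0.2), a block 15 x 15 x 14 mm, 12 g, in the cup at the start; origin: centre of its underside. Four to six of the feet are present
- foot2: black machine foot of smooth, slippery nylon (friction in the cup about 0.2), a block 15 x 15 x 14 mm, 12 g, in the cup at the start; origin: centre of its underside. Four to six of the feet are present
- foot3: black machine foot of smooth, slippery nylon (friction in the cup about 0.2), a block 15 x 15 x 14 mm, 12 g, in the cup at the start; origin: centre of its underside. Four to six of the feet are present
- foot4: black machine foot of smooth, slippery nylon (friction in the cup about 0.2), a block 15 x 15 x 14 mm, 12 g, in the cup at the start; origin: centre of its underside. Four to six of the feet are present
- foot5: black machine foot of smooth, slippery nylon (friction in the cup about 0.2), a block 15 x 15 x 14 mm, 12 g, in the cup at the start; origin: centre of its underside. Four to six of the feet are present
There are look-alikes about, which are no part of the job. Several things look just like the part that bears print_button: the one meant starts farthest from the robot's base.

How it is judged:
By the outcome, as a careful person would: the job done as asked, in the order asked, and still so for the second after the job is handed in, with the robot touching nothing.
Of tube_lid, square_lid, oblong_lid only 2 to 3 are there at a start; the rules pass over those that are not, and their reading is None.
Of foot3, foot4, foot5 only 1 to 3 are there at a start; the rules pass over those that are not, and their reading is None.
At some moment in a run one of drum_lid, tube_lid, square_lid, oblong_lid may be knocked a few centimetres aside while the robot is not near it.
It also fails if it takes over 208 s, if anything falls off the work surface, if the arm or the gripper's body presses on something with over 40 N, if the wrist force passes 120 N, or if a joint passes its speed limit or range.

## Working session

There is one attempt and no reset: what is moved stays moved. The work goes in short steps, Python scripts to look and compute and a tool call to move; the robot and the scene stay as the last step left them, time stands still between calls to the robot, and variables do not carry over. Pictures are saved under pics/ and viewed, and the job is handed in when it is done.

Besides the shell and the picture viewer there is one more tool, called after "Call:" as name(argument=value, ...), one argument or row to a line, values as JSON. send_rows: Moves the arm, as the interface text tells. Its arguments: {"type":"object","properties":{"motion":{"type":"array"},"force":{"type":"number"}},"required":["motion"]}

```bash
ls -la; mkdir -p pics; cat > h.py <<'E'
import numpy as np, cv2
from plant import get_state, imaging, job
from scipy.spatial.transform import Rotation as Rn
def shot(n,f=None):
    s=get_state(); d=imaging.snapshot(n)
    if n=='wrist':
        H=np.array(d['hand_eye']); Rt=Rn.from_quat(s['eef_rot']).as_matrix(); p=np.array(s['tool_pos'])
        Rc=Rt@H[:3,:3]; c=Rt@H[:3,3]+p
        d['R']=Rc.T; d['t']=-Rc.T@c
    d={k:np.array(v) for k,v in d.items()}
    if f: cv2.imwrite('pics/'+f,d['img'][:,:,::-1])
    np.savez('last_'+n+'.npz',**d)
    return d
def ray(d,uv,z):
    K=d['camera_matrix'];R=d['R'];t=d['t']
    v=R.T@np.linalg.inv(K)@np.array([uv[0],uv[1],1.]);c=-R.T@t
    return c+v*(z-c[2])/v[2]
def proj(d,X):
    x=d['camera_matrix']@(d['R']@np.array(X)+d['t']); return x[:2]/x[2]
E
python3 - <<'E'
from h import *
s=get_state()
for k,v in s.items(): print(k,v)
for n in ('scene','side','wrist'):
    d=shot(n,n+'0.png'); print(n,d['camera_matrix'].tolist(), (-d['R'].T@d['t']).round(3), d['R'].round(3).tolist())
print(Rn.from_quat(s['eef_rot']).as_matrix().round(3)); print(d['hand_eye'])
E
```

```text
total 12
drwxr-xr-x  3 agent agent 4096 Dec  7 08:38 .
drwxr-xr-x 23 root  root  4096 Dec  7 08:38 ..
drwxr-xr-x  2 agent agent 4096 Dec  7 08:38 pics
clock 0.0
q [ 1.29081311  0.69001747 -0.19454193  1.56632624  0.1573182   0.90254145
 -0.21509589]
qd [-0.00038869 -0.00048966 -0.00066058 -0.00030377 -0.0042779   0.00047339
 -0.00026442]
joint_torque [-1.89992929e-04 -5.27570021e+01 -1.26637559e+00 -1.53428078e+01
 -5.25164197e-02  6.63689832e-03  1.40551952e-04]
tool_pos [ 0.19268457 -0.59390997  0.25189459]
eef_rot [-0.11067813  0.69906802 -0.697762    0.11037413]
contact_force [ 0.18011777 -0.00572021 -0.01226257]
moment [ 0.01976373 -0.00067038  0.05826527]
opening 1.002899155162839
scene [[434.89053566557374, 0.0, 322.41290630818554], [0.0, 434.89053566557374, 239.75183312327465], [0.0, 0.0, 1.0]] [0.889 0.556 1.04 ] [[-0.813, 0.582, -0.015], [0.487, 0.666, -0.565], [-0.319, -0.467, -0.825]]
side [[600.3210785491004, 0.0, 329.7959954384644], [0.0, 600.3210785491004, 249.37243633852097], [0.0, 0.0, 1.0]] [-0.163  0.668  1.147] [[-0.701, -0.713, -0.01], [-0.518, 0.519, -0.68], [0.49, -0.471, -0.733]]
wrist [[365.94519105897706, 0.0, 321.738176381721], [0.0, 365.94519105897706, 237.4075839029939], [0.0, 0.0, 1.0]] [ 0.261 -0.573  0.384] [[0.309, -0.951, -0.003], [-0.913, -0.298, 0.278], [-0.265, -0.083, -0.961]]
[[-0.951 -0.001  0.309]
 [-0.309  0.002 -0.951]
 [ 0.    -1.    -0.002]]
[[-2.74781652e-04  9.60740610e-01  2.77448022e-01 -7.16055141e-02]
 [ 1.15257029e-03 -2.77447544e-01  9.60740096e-01 -1.31732755e-01]
 [ 9.99999298e-01  5.83772098e-04 -1.03108359e-03  8.39998041e-04]
 [ 0.00000000e+00  0.00000000e+00  0.00000000e+00  1.00000000e+00]]
```

View pics/scene0.png

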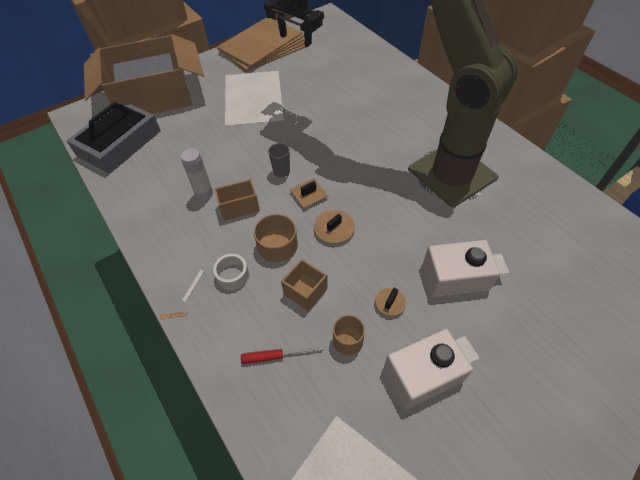

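View pics/side0.png

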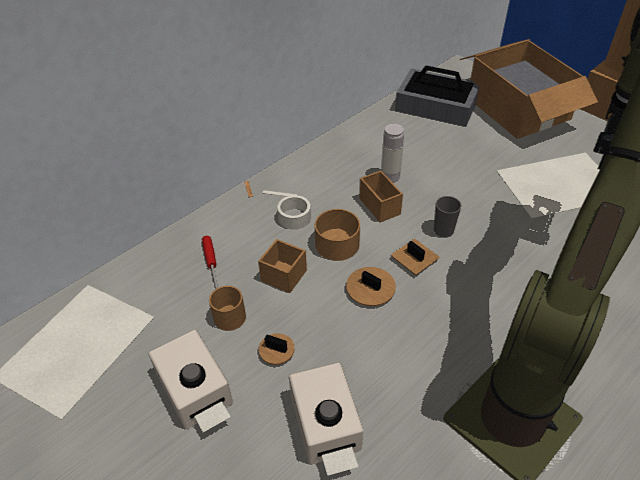

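View pics/wrist0.png

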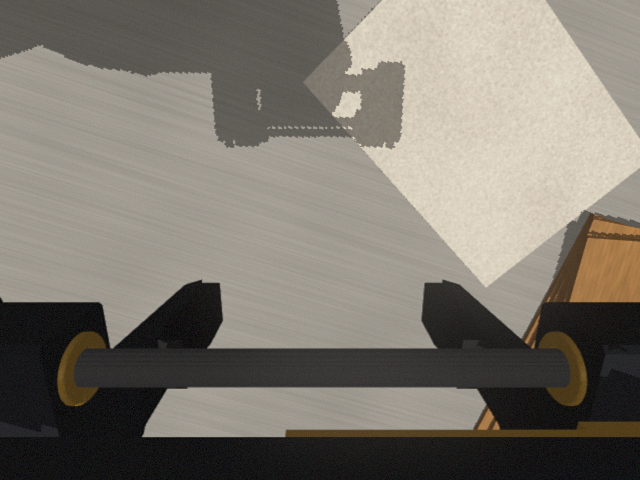

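```bash
python3 - <<'E'
from h import *
for n,(x0,y0,x1,y1) in (('scene',(170,130,500,420)),('side',(140,110,480,480))):
    d=np.load('last_'+n+'.npz'); im=d['img'][y0:y1,x0:x1]
    f=min(800/(x1-x0),600/(y1-y0))
    cv2.imwrite(f'pics/{n}_crop.png',cv2.resize(im,None,fx=f,fy=f,interpolation=cv2.INTER_CUBIC)[:,:,::-1])
    hsv=cv2.cvtColor(d['img'],cv2.COLOR_RGB2HSV)
    m=((hsv[...,0]>5)&(hsv[...,0]<22)&(hsv[...,1]>90)).astype(np.uint8)
    k,l,st,ce=cv2.connectedComponentsWithStats(m)
    for i in range(1,k):
        if st[i,4]>200: print(n,i,st[i].tolist(),ce[i].round(1),ray(d,ce[i],0.017).round(3))
E
```

```text
scene 1 [0, 0, 305, 142, 14069] [156.7  52.5] [ 0.499 -1.179  0.017]
scene 2 [485, 0, 155, 149, 10930] [546.3  61.2] [-0.71  -0.195  0.017]
scene 3 [415, 6, 39, 78, 1352] [433.9  49.9] [-0.413 -0.515  0.017]
scene 9 [0, 168, 125, 312, 2356] [ 64.2 338.2] [ 1.186 -0.162  0.017]
scene 10 [215, 179, 44, 41, 1237] [236.7 199.2] [ 0.617 -0.3    0.017]
scene 11 [290, 179, 38, 29, 456] [308.3 193.9] [ 0.428 -0.188  0.017]
scene 12 [314, 210, 41, 34, 916] [333.8 227.2] [ 0.44  -0.04   0.017]
scene 13 [254, 215, 43, 47, 1636] [275.7 237.6] [ 0.597 -0.109  0.017]
scene 14 [281, 259, 46, 52, 1465] [304.2 284.1] [0.616 0.065 0.017]
scene 15 [375, 288, 31, 28, 541] [390.1 302.5] [0.466 0.24  0.017]
scene 17 [333, 315, 32, 40, 1028] [347.9 334.6] [0.608 0.246 0.017]
side 1 [460, 0, 180, 139, 9117] [549.6  82.4] [ 0.617 -1.141  0.017]
side 47 [359, 170, 44, 52, 1552] [380.3 195.7] [ 0.639 -0.302  0.017]
side 55 [315, 209, 45, 52, 1991] [336.9 234.1] [ 0.619 -0.11   0.017]
side 101 [258, 239, 49, 54, 1803] [282.5 265.3] [0.638 0.063 0.017]
side 102 [391, 239, 48, 36, 720] [414.5 257.9] [ 0.421 -0.189  0.017]
side 159 [346, 267, 50, 39, 1299] [370.4 287. ] [ 0.435 -0.041  0.017]
side 198 [209, 286, 37, 45, 1296] [227.2 307.6] [0.631 0.244 0.017]
side 206 [259, 333, 35, 32, 625] [276.3 350.8] [0.458 0.241 0.017]
```

View pics/scene_crop.png

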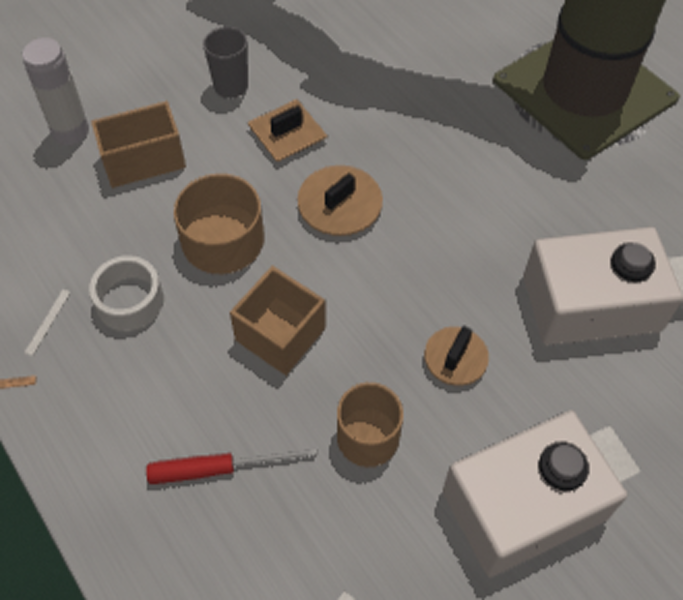

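View pics/side_crop.png

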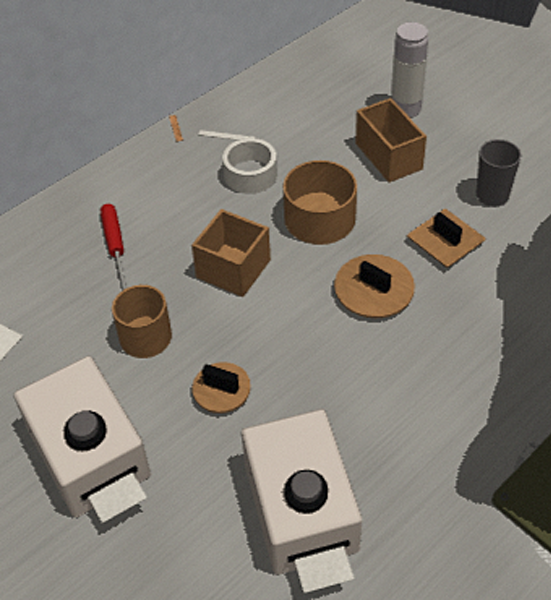

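```bash
cat >> h.py <<'E'
from scipy.optimize import least_squares
def brown(img,lo=90):
    hsv=cv2.cvtColor(img,cv2.COLOR_RGB2HSV)
    return ((hsv[...,0]>4)&(hsv[...,0]<24)&(hsv[...,1]>lo)).astype(np.uint8)
def comp(m,uv):
    k,l=cv2.connectedComponents(m); b=l[max(0,int(uv[1])-12):int(uv[1])+13,max(0,int(uv[0])-12):int(uv[0])+13]
    ids=np.bincount(b[b>0]); i=ids.argmax(); c,_=cv2.findContours((l==i).astype(np.uint8),cv2.RETR_EXTERNAL,cv2.CHAIN_APPROX_NONE)
    return max(c,key=cv2.contourArea)[:,0,:].astype(float)
def farpts(d,c,z):
    P=np.array([ray(d,p,z)[:2] for p in c]); cam=(-d['R'].T@d['t'])[:2]
    m=P.mean(0); u=(m-cam)/np.linalg.norm(m-cam)
    return P,u
def fitcirc(d,c,z,r):
    P,u=farpts(d,c,z); m=P.mean(0)
    for _ in range(6):
        Q=P[(P-m)@u>-0.1*r]
        s=least_squares(lambda p:np.hypot(*(Q-p).T)-r,m,loss='soft_l1',f_scale=0.0015); m=s.x
    return m,np.abs(s.fun).mean()
def fitrect(d,c,z,a,b,yaw0):
    # rectangle half-free fit: signed distance to outline, far side points only
    P,u=farpts(d,c,z); m=P.mean(0)
    def res(p,Q):
        cs,sn=np.cos(p[2]),np.sin(p[2]); L=(Q-p[:2])@np.array([[cs,-sn],[sn,cs]])
        q=np.abs(L)-[a/2,b/2]
        return np.hypot(*np.maximum(q,0).T)+np.minimum(q.max(1),0)
    p=np.array([*m,yaw0])
    for _ in range(8):
        Q=P[(P-p[:2])@u>0.1*min(a,b)]
        s=least_squares(res,p,args=(Q,),loss='soft_l1',f_scale=0.0015); p=s.x
    return p,np.abs(s.fun).mean()
E
cat > meas.py <<'E'
from h import *
import sys
D={n:(shot(n) if len(sys.argv)>1 else np.load('last_'+n+'.npz')) for n in('scene','side')}
things=dict(drum_can=((.60,-.11),.075,.058),tube_can=((.61,.246),.075,.038),drum_lid=((.437,-.04),.017,.06),tube_lid=((.462,.24),.017,.04))
for k,(xy,z,r) in things.items():
    for n,d in D.items():
        try:
            c=comp(brown(d['img']),proj(d,[*xy,z*.6])); m,e=fitcirc(d,c,z,r); print(k,n,m.round(4),round(e*1e3,2))
        except Exception as ex: print(k,n,ex)
for k,xy,z,a,b in (('square_can',(.62,.064),.075,.084,.084),('oblong_can',(.62,-.30),.075,.112,.068),('square_lid',(.425,-.188),.017,.088,.088)):
    for n,d in D.items():
        c=comp(brown(d['img']),proj(d,[*xy,z*.6])); best=min((fitrect(d,c,z,a,b,y0) for y0 in np.radians([0,30,60,90,120,150])),key=lambda s:s[1]); print(k,n,best[0][:2].round(4),np.degrees(best[0][2]).round(1),round(best[1]*1e3,2))
E
python3 meas.py
```

```text
drum_can scene [ 0.6046 -0.0895] 1.28
drum_can side [ 0.602  -0.0937] 0.94
tube_can scene [0.6166 0.256 ] 1.01
tube_can side [0.6128 0.2532] 0.8
drum_lid scene [ 0.4396 -0.0411] 1.3
drum_lid side [ 0.4375 -0.0442] 0.81
tube_lid scene [0.4687 0.2416] 8.75
tube_lid side [0.4606 0.2383] 7.43
square_can scene [0.623  0.0783] 17.2 0.55
square_can side [0.6209 0.0756] 17.6 0.66
oblong_can scene [ 0.6023 -0.3406] -15.2 nan
oblong_can side [ 0.6236 -0.2827] 165.7 1.09
square_lid scene [ 0.4266 -0.1912] 85.5 0.93
square_lid side [ 0.4221 -0.1927] 176.9 5.19h.py:49: RuntimeWarning: Mean of empty slice.
  return p,np.abs(s.fun).mean()
  ret = ret.dtype.type(ret / rcount)
```

```bash
python3 - <<'E'
from h import *
D={n:np.load('last_'+n+'.npz') for n in('scene','side')}
for n,x0,y0,s in (('scene',255,130,12),('side',420,180,12)):
    cv2.imwrite(f'pics/cup_{n}.png',cv2.resize(D[n]['img'][y0:y0+50,x0:x0+60],None,fx=s,fy=s,interpolation=cv2.INTER_CUBIC)[:,:,::-1])
f=800/330
def sc(u,v): return np.array([u/ (600/290)+170, v/(600/290)+130])
def sd(u,v): return np.array([u/(600/370)+140, v/(600/370)+110])
for k,a,b,z in (('spray top',(43,48),(411,32),.17),('tape top',(125,283),(250,157),.045),('btnA',(634,261),(306,489),.11),('btnB',(565,464),(85,429),.11),('cup rim',(227,43),(499,152),.095),('sdriver handle',(190,468),(112,230),.015)):
    print(k,ray(D['scene'],sc(*a),z).round(3),ray(D['side'],sd(*b),z).round(3),sc(*a).round(),sd(*b).round())
E
```

```text
spray top [ 0.68  -0.398  0.17 ] [ 0.685 -0.393  0.17 ] [191. 153.] [393. 130.]
tape top [ 0.753 -0.082  0.045] [ 0.753 -0.082  0.045] [230. 267.] [294. 207.]
btnA [0.245 0.298 0.11 ] [0.235 0.295 0.11 ] [476. 256.] [329. 412.]
btnB [0.492 0.432 0.11 ] [0.482 0.43  0.11 ] [443. 354.] [192. 375.]
cup rim [ 0.436 -0.326  0.095] [ 0.441 -0.334  0.095] [280. 151.] [448. 204.]
sdriver handle [0.809 0.167 0.015] [0.808 0.165 0.015] [262. 356.] [209. 252.]
```

View pics/cup_scene.png

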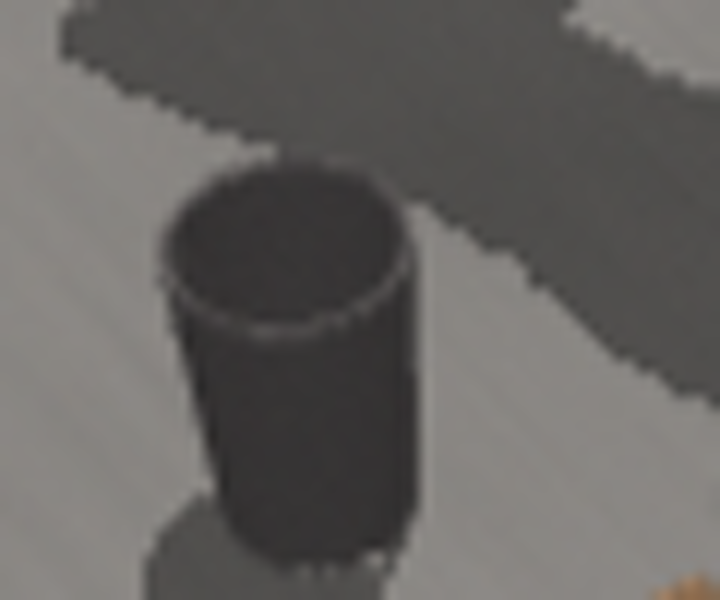

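View pics/cup_side.png

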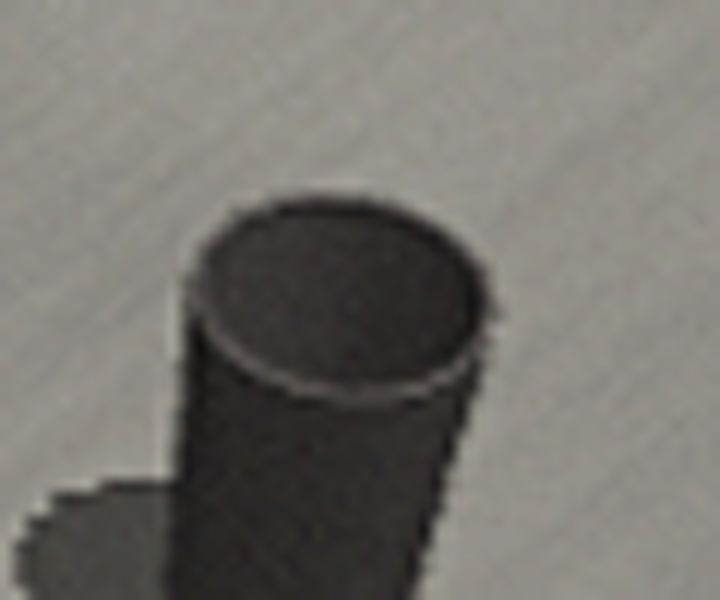

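Call:
send_rows(
  motion=[
    [[0,0,1,0,0,0,-1],[0,0,1,0,0,0,-1],[0,0,1,0,0,0,-1],[0,0,1,0,0,0,-1],[0,0,1,0,0,0,-1]],
  ],
  force=50,
)

```text
clock: 0.57
tool_pos: [0.1927, -0.5947, 0.253]
eef_rot: [0.032, 0.706, -0.662, 0.248]
contact_force: [-0.5, -0.1, -0.1]
opening: 1.0
```

```bash
cat > st.py <<'E'
from h import *
import json
s=get_state(); print(round(s['clock'],2),'q',np.round(s['q'],3),'p',np.round(s['tool_pos'],4),'open',round(s['opening'],3),'F',np.round(s['contact_force'],1))
M=Rn.from_quat(s['eef_rot']).as_matrix(); print('x',M[:,0].round(3),'y',M[:,1].round(3),'z',M[:,2].round(3))
open('qlog.jsonl','a').write(json.dumps(dict(q=list(map(float,s['q'])),p=list(map(float,s['tool_pos'])),r=list(map(float,s['eef_rot']))))+'\n')
E
python3 st.py
```

```text
0.57 q [ 1.626  0.762 -0.463  1.544 -0.115  0.902  0.092] p [ 0.1927 -0.5947  0.253 ] open 1.0 F [-0.5 -0.1 -0.1]
x [-0.875 -0.284 -0.393] y [ 0.374  0.12  -0.92 ] z [ 0.308 -0.951  0.001]
```

```bash
cat > kin.py <<'E'
from h import *
import json,itertools
L=[dict(q=[1.29081311,0.69001747,-0.19454193,1.56632624,0.1573182,0.90254145,-0.21509589],p=[0.19268457,-0.59390997,0.25189459],r=[-0.11067813,0.69906802,-0.697762,0.11037413])]
L+=[json.loads(l) for l in open('qlog.jsonl')]
def rot(q,s):
    a=[('z',s[0]*q[0]),('y',s[1]*q[1]),('z',s[2]*q[2]),('y',s[3]*q[3]),('z',s[4]*q[4]),('y',s[5]*q[5]),('z',s[6]*q[6])]
    R=np.eye(3);out=[]
    for ax,v in a: R=R@Rn.from_euler(ax,v).as_matrix(); out.append(R)
    return out
if __name__=='__main__':
    res=[]
    for s in itertools.product((1,-1),repeat=7):
        # R_i = B * rot(q) * T : with B=Rz(b), T const; optimise b and T
        def f(v):
            return np.concatenate([(Rn.from_euler('z',v[0]).as_matrix()@rot(l['q'],s)[-1]@Rn.from_rotvec(v[1:4]).as_matrix()-Rn.from_quat(l['r']).as_matrix()).ravel() for l in L])
        best=min((least_squares(f,x0) for x0 in ([0,0.1,.1,.1],[1.6,2,0,1.],[-1.6,0,2,1],[3.1,1,1,-2])),key=lambda r:r.cost)
        res.append((best.cost,s,best.x.round(3)))
    res.sort(key=lambda r:r[0])
    for r in res[:8]: print(r)
E
python3 kin.py
```

```text
(np.float64(8.711943705036896e-17), (-1, 1, -1, 1, -1, 1, -1), array([-0.   , -2.418,  2.418,  2.418]))
(np.float64(8.711943747460266e-17), (-1, -1, -1, -1, -1, -1, -1), array([3.142, 1.209, 1.209, 1.209]))
(np.float64(7.043581410940507e-07), (1, -1, 1, -1, 1, -1, 1), array([-2.528,  1.2  , -1.216, -1.221]))
(np.float64(7.043581410941773e-07), (1, 1, 1, 1, 1, 1, 1), array([ 0.614, -2.443, -2.41 , -2.419]))
(np.float64(1.0445527021842192e-05), (1, 1, 1, -1, -1, 1, -1), array([ 0.724, -1.26 , -1.15 ,  1.133]))
(np.float64(1.0445527021842887e-05), (1, -1, 1, 1, -1, -1, -1), array([ 3.865, -1.174,  1.287, -1.273]))
(np.float64(1.3349218443320924e-05), (-1, 1, -1, -1, 1, 1, 1), array([-0.11 , -1.252,  1.123, -1.136]))
(np.float64(1.3349218443320993e-05), (-1, -1, -1, 1, 1, -1, 1), array([-3.251, -1.149, -1.281,  1.291]))
```

```bash
cat >> kin.py <<'E'
S=(-1,1,-1,1,-1,1,-1)
T=Rn.from_rotvec([-2.4184,2.4184,2.4184]).as_matrix().round(6)
def fitlen():
    A=[];b=[]
    for l in L:
        o=rot(l['q'],S); A.append(np.stack([[0,0,1.],o[1][:,2],o[3][:,2],o[6][:,2]],1)); b+=l['p']
    x,r,*_=np.linalg.lstsq(np.vstack(A),np.array(b),rcond=None); return x,np.vstack(A)@x-b
if __name__=='__main__':
    print(T); print(*[v.round(5) for v in fitlen()])
E
python3 kin.py | tail -6
```

```text
(np.float64(1.3349218443320924e-05), (-1, 1, -1, -1, 1, 1, 1), array([-0.11 , -1.252,  1.123, -1.136]))
(np.float64(1.3349218443320993e-05), (-1, -1, -1, 1, 1, -1, 1), array([-3.251, -1.149, -1.281,  1.291]))
[[ 1.e-06  1.e-06 -1.e+00]
 [-1.e+00  1.e-06 -1.e-06]
 [ 1.e-06  1.e+00  1.e-06]]
[0.15345 0.84567 0.1083  0.48662] [-0.00142  0.00415 -0.00013  0.00128 -0.00412  0.00013]
```

Call:
send_rows(
  motion=[
    [[0,0,-1,0,-1,0,-1],[0,0,-1,0,-1,0,-1],[0,0,-1,0,0,0,-1],[0,0,-1,0,0,0,-1],[0,0,-1,0,0,0,-1]],
  ],
)

```text
clock: 0.98
tool_pos: [0.1791, -0.5992, 0.2908]
eef_rot: [0.111, -0.698, 0.699, -0.109]
contact_force: [-0.7, 0.1, 0.2]
opening: 1.001
```

```bash
python3 st.py
```

```text
0.98 q [ 1.325  0.65  -0.217  1.518  0.161  0.99  -0.196] p [ 0.1791 -0.5992  0.2908] open 1.001 F [-0.7  0.1  0.2]
x [-0.951 -0.308  0.004] y [-0.003 -0.003 -1.   ] z [ 0.308 -0.951  0.002]
```

Call:
send_rows(
  motion=[
    [[0,0,-1,1,0,0,-1],[0,0,-1,1,0,0,-1],[0,0,-1,1,0,0,-1],[0,0,-1,0,0,1,-1],[0,0,-1,0,0,1,-1]],
  ],
)

```text
clock: 1.4
tool_pos: [0.133, -0.6559, 0.2961]
eef_rot: [0.248, -0.662, 0.707, 0.033]
contact_force: [-0.5, 0.0, 0.1]
opening: 1.002
```

```bash
python3 st.py
```

```text
1.4 q [ 1.116  0.726  0.002  1.412  0.45   1.107 -0.368] p [ 0.133  -0.6559  0.2961] open 1.002 F [-0.5  0.   0.1]
x [-0.875 -0.281  0.394] y [-0.375 -0.121 -0.919] z [ 0.306 -0.952  0.001]
```

Call:
send_rows(
  motion=[
    [[1,0,-1,-1,0,0,-1],[1,0,-1,-1,0,0,-1],[1,0,-1,-1,0,0,-1],[0,0,-1,0,0,-1,-1],[0,0,-1,0,0,-1,-1]],
  ],
)

```text
clock: 1.82
tool_pos: [0.1715, -0.6021, 0.2583]
eef_rot: [0.37, -0.51, 0.763, 0.145]
contact_force: [-0.7, -0.6, -1.4]
opening: 0.996
```

```bash
python3 st.py; python3 kin.py | tail -3
```

```text
1.82 q [ 0.663  0.794  0.307  1.785  0.871  0.858 -1.012] p [ 0.1715 -0.6021  0.2583] open 0.996 F [-0.7 -0.6 -1.4]
x [-0.684 -0.156  0.713] y [-0.599 -0.437 -0.671] z [ 0.416 -0.886  0.206]
 [ 1.e-06  1.e+00  1.e-06]]
[0.25168 0.70386 0.22858 0.40533] [ 0.02128  0.00938 -0.00468  0.02553  0.00092 -0.00143  0.01616  0.01794
 -0.00945  0.00445  0.01325 -0.01365  0.03007 -0.00764  0.02921]
```

```bash
cat > kf.py <<'E'
from kin import *
cand={'z0':None}
def col(o,n):
    if n=='z0': return np.array([0,0,1.])
    i=int(n[1]); return o[i][:,'xyz'.index(n[0])]
for names in (['z0','z1','z3','z6'],['z0','z1','x2','z3','z6'],['z0','x0','z1','z3','z6'],['z0','z1','x2','z3','x3','z6'],['z0','x0','z1','x2','z3','x3','z6'],['z0','x0','z1','x2','z3','x3','x5','z6'],['z0','z1','z3','x5','z6'],['z0','x0','y0','z1','x2','y2','z3','x4','y4','z6']):
    A=[];b=[]
    for l in L:
        o=rot(l['q'],S); A.append(np.stack([col(o,n) for n in names],1)); b+=l['p']
    A=np.vstack(A); x,r,rk,sv=np.linalg.lstsq(A,np.array(b),rcond=None); print(names,x.round(4),np.abs(A@x-b).max().round(5),sv[-1].round(3))
E
python3 kf.py
```

```text
['z0', 'z1', 'z3', 'z6'] [0.2517 0.7039 0.2286 0.4053] 0.03007 0.302
['z0', 'z1', 'x2', 'z3', 'z6'] [ 0.1719  0.7907 -0.2656  0.4196  0.444 ] 0.01344 0.162
['z0', 'x0', 'z1', 'z3', 'z6'] [0.2705 0.0179 0.6774 0.228  0.4047] 0.03039 0.078
['z0', 'z1', 'x2', 'z3', 'x3', 'z6'] [ 0.1727  0.7623 -0.2653  0.4197 -0.0285  0.4445] 0.01426 0.156
['z0', 'x0', 'z1', 'x2', 'z3', 'x3', 'z6'] [ 0.2312  0.0551  0.6626 -0.2645  0.4176 -0.0467  0.4426] 0.01426 0.056
['z0', 'x0', 'z1', 'x2', 'z3', 'x3', 'x5', 'z6'] [ 0.2325  0.0549  0.6623 -0.2751  0.4052 -0.0467 -0.0192  0.4571] 0.01313 0.056
['z0', 'z1', 'z3', 'x5', 'z6'] [0.2175 0.7333 0.3717 0.1374 0.3134] 0.029 0.129
['z0', 'x0', 'y0', 'z1', 'x2', 'y2', 'z3', 'x4', 'y4', 'z6'] [ 3.469e-01  0.000e+00 -1.880e-02  5.634e-01 -0.000e+00 -2.690e-02
  3.448e-01 -0.000e+00 -4.000e-04  3.121e-01] 0.0 0.053
```

```bash
cat > ik.py <<'E'
from kin import rot,S,T
from h import *
lo=np.array([-3.01,-.46,-1.47,.13,-1,.04,-2.66]);hi=np.array([3.01,2.08,1.51,2.56,4.14,2.09,2.66])
def fk(q):
    o=rot(q,S); p=np.array([0,0,.3469])-.0188*o[0][:,1]+.5634*o[1][:,2]-.0269*o[2][:,1]+.3448*o[3][:,2]-.0004*o[4][:,1]+.3121*o[6][:,2]
    return p,o[6]@T
def elbow(q):
    o=rot(q,S); e=np.array([0,0,.3469])-.0188*o[0][:,1]+.5634*o[1][:,2]-.0269*o[2][:,1]; return e,e+.3448*o[3][:,2]
mid=(lo+hi)/2;half=(hi-lo)/2
def ik(p,R,q0,w=1e-3):
    def f(q):
        pp,RR=fk(q); return np.concatenate([(pp-p)*10,Rn.from_matrix(RR@R.T).as_rotvec()*3,w*(q-mid)/half])
    q0=np.clip(q0,lo+.01,hi-.01)
    s=least_squares(f,q0,bounds=(lo+.03,hi-.03)); e=np.abs(s.fun[:6]).max()
    return s.x,e
def toolR(phi,p,roll=0,flip=0):
    y=np.array([np.cos(p)*np.cos(phi),np.cos(p)*np.sin(phi),-np.sin(p)])
    z=np.array([-np.sin(phi),np.cos(phi),0]); 
    if flip: z=-z
    x=np.cross(y,z); R=np.stack([x,y,z],1)
    return R@Rn.from_rotvec([0,roll,0]).as_matrix()
E
cat > srch.py <<'E'
from ik import *
rng=np.random.default_rng(0)
cup=np.array([.438,-.331,.06])
qs=get_state()['q']
for p in (10,20):
  for phi in range(-180,180,20):
    for fl in (0,1):
        R=toolR(np.radians(phi),np.radians(p),0,fl); best=None
        for k in range(8):
            q,e=ik(cup,R,qs if k==0 else rng.uniform(lo,hi))
            if e<1e-3:
                mar=np.min(np.minimum(q-lo,hi-q)/half)
                if best is None or mar>best[0]: best=(mar,q)
        if best: print(p,phi,fl,round(best[0],2),best[1].round(2),elbow(best[1])[0].round(2),elbow(best[1])[1].round(2))
E
python3 srch.py
```

```text
Traceback (most recent call last):
  File "srch.py", line 10, in <module>
    q,e=ik(cup,R,qs if k==0 else rng.uniform(lo,hi))
        ~~^^^^^^^^^^^^^^^^^^^^^^^^^^^^^^^^^^^^^^^^^^
  File "ik.py", line 14, in ik
    s=least_squares(f,q0,bounds=(lo+.03,hi-.03)); e=np.abs(s.fun[:6]).max()
ValueError: Initial guess is outside of provided bounds
```

```bash
sed -i 's/lo+.01,hi-.01/lo+.04,hi-.04/' ik.py; time timeout 550 python3 srch.py
```

```text
10 -180 0 0.03 [ 0.21  1.62  0.55  0.78  0.07  2.06 -0.97] [ 0.54 -0.16  0.33] [ 0.75 -0.33  0.11]
10 -180 1 0.03 [0.21 1.62 0.55 0.78 0.07 2.06 2.17] [ 0.54 -0.16  0.33] [ 0.75 -0.33  0.11]
10 -160 0 0.29 [ 0.12  1.51  0.31  1.06  0.41  1.79 -1.06] [ 0.55 -0.11  0.39] [ 0.73 -0.23  0.11]
10 -160 1 0.22 [0.2  1.49 0.1  1.05 0.56 1.87 1.97] [ 0.54 -0.16  0.4 ] [ 0.73 -0.23  0.11]
10 -140 0 0.5 [-0.02  1.45  0.3   1.36  0.61  1.48 -1.12] [ 0.56 -0.04  0.42] [ 0.67 -0.13  0.11]
10 -140 1 0.28 [0.08 1.42 0.11 1.35 0.75 1.59 1.9 ] [ 0.55 -0.09  0.43] [ 0.67 -0.13  0.11]
10 -120 0 0.49 [-0.11  1.4   0.24  1.66  0.92  1.25 -1.35] [0.56 0.01 0.45] [ 0.59 -0.06  0.11]
10 -120 1 0.35 [-0.03  1.38  0.1   1.65  1.01  1.37  1.72] [ 0.55 -0.03  0.46] [ 0.59 -0.06  0.11]
10 -100 0 0.35 [-0.14  1.4   0.17  1.95  1.34  1.19 -1.74] [0.56 0.03 0.45] [ 0.49 -0.03  0.11]
10 -100 1 0.47 [-0.12  1.39  0.13  1.95  1.36  1.23  1.4 ] [0.56 0.02 0.45] [ 0.49 -0.03  0.11]
10 -80 0 0.19 [-0.15  1.48  0.14  2.23  1.78  1.33 -2.16] [0.56 0.04 0.4 ] [ 0.38 -0.03  0.11]
10 -80 1 0.27 [-0.2   1.5   0.22  2.23  1.79  
[... 3749 characters left out ...]
7 -0.59  1.5  -0.5   1.08  0.87] [ 0.09 -0.55  0.44] [ 0.29 -0.59  0.17]
20 80 0 0.17 [ 1.06  1.37 -0.24  1.23 -0.56  1.53 -2.09] [ 0.23 -0.5   0.45] [ 0.39 -0.62  0.17]
20 80 1 0.26 [ 1.19  1.41 -0.55  1.22 -0.32  1.45  0.84] [ 0.17 -0.53  0.42] [ 0.39 -0.62  0.17]
20 100 0 0.23 [ 0.92  1.44 -0.2   0.97 -0.4   1.81 -2.06] [ 0.3  -0.47  0.42] [ 0.49 -0.62  0.17]
20 100 1 0.3 [ 1.01  1.46 -0.47  0.96 -0.21  1.78  0.93] [ 0.26 -0.5   0.4 ] [ 0.49 -0.62  0.17]
20 120 0 0.05 [ 0.76  1.5  -0.12  0.77 -0.26  2.04 -1.91] [ 0.37 -0.42  0.39] [ 0.58 -0.58  0.17]
20 120 1 0.05 [ 0.83  1.51 -0.36  0.76 -0.1   2.04  1.11] [ 0.35 -0.45  0.37] [ 0.58 -0.58  0.17]
real	2m53.453s
user	2m53.363s
sys	0m0.149s
```

```bash
cat > srch2.py <<'E'
from ik import *
rng=np.random.default_rng(1)
p=np.radians(10)
for phi in (60,70,80,90):
    q=np.array([1.2,1.51,-.58,1.11,-.37,1.6,.84]); 
    print('phi',phi)
    for tag,P,ro in (('grasp',(.438,-.331,.055),0),('lift',(.438,-.331,.18),0),('drum',(.563,-.092,.18),0),('r40',(.563,-.092,.18),40),('r80',(.563,-.092,.18),80),('r110',(.563,-.092,.18),110),('r135',(.563,-.092,.18),135)):
        q,e=ik(np.array(P),toolR(np.radians(phi),p,np.radians(ro),1),q); print(tag,q.round(2),'err',round(e,4),'margin',np.min(np.minimum(q-lo,hi-q)).round(2))
E
python3 srch2.py
```

```text
phi 60
grasp [ 1.36  1.48 -0.62  1.41 -0.53  1.22  0.91] err 0.0 margin 0.47
lift [ 1.37  1.27 -0.62  1.52 -0.62  1.26  0.85] err 0.0 margin 0.38
drum [ 1.12  1.32 -0.85  1.88 -0.97  0.67  1.1 ] err 0.0 margin 0.03
r40 [ 1.12  1.32 -0.85  1.88 -0.97  0.67  0.4 ] err 0.0 margin 0.03
r80 [ 1.12  1.32 -0.85  1.88 -0.97  0.67 -0.3 ] err 0.0 margin 0.03
r110 [ 1.12  1.32 -0.85  1.88 -0.97  0.67 -0.82] err 0.0 margin 0.03
r135 [ 1.12  1.32 -0.85  1.88 -0.97  0.67 -1.26] err 0.0 margin 0.03
phi 70
grasp [ 1.28  1.5  -0.6   1.26 -0.44  1.41  0.85] err 0.0 margin 0.56
lift [ 1.3   1.3  -0.63  1.37 -0.51  1.44  0.79] err 0.0 margin 0.49
drum [ 0.93  1.22 -0.56  1.74 -0.97  1.04  1.1 ] err 0.0 margin 0.03
r40 [ 0.93  1.22 -0.55  1.74 -0.97  1.04  0.4 ] err 0.0 margin 0.03
r80 [ 0.93  1.22 -0.55  1.74 -0.97  1.04 -0.3 ] err 0.0 margin 0.03
r110 [ 0.93  1.22 -0.55  1.74 -0.97  1.04 -0.82] err 0.0 margin 0.03
r135 [ 0.93  1.22 -0.55  1.74 -0.97  1.04 -1.26] err 0.0 margin 0.03
phi 80
grasp [ 1.2   1.52 -0.57  1.11 -0.37  1.6   0.84] err 0.0 margin 0.49
lift [ 1.22  1.33 -0.61  1.23 -0.44  1.62  0.
[... 153 characters left out ...]
in 0.21
r80 [ 0.84  1.23 -0.48  1.58 -0.84  1.24 -0.4 ] err 0.0 margin 0.16
r110 [ 0.82  1.22 -0.43  1.58 -0.88  1.26 -0.89] err 0.0 margin 0.12
r135 [ 0.8   1.21 -0.39  1.58 -0.9   1.29 -1.31] err 0.0 margin 0.1
phi 90
grasp [ 1.1   1.55 -0.54  0.96 -0.32  1.79  0.85] err 0.0 margin 0.3
lift [ 1.13  1.36 -0.58  1.09 -0.38  1.8   0.77] err 0.0 margin 0.29
drum [ 0.87  1.3  -0.66  1.42 -0.57  1.32  0.77] err 0.0 margin 0.43
r40 [ 0.83  1.28 -0.58  1.42 -0.63  1.35  0.13] err 0.0 margin 0.37
r80 [ 0.8   1.27 -0.51  1.42 -0.69  1.38 -0.51] err 0.0 margin 0.31
r110 [ 0.77  1.26 -0.46  1.42 -0.72  1.41 -1.01] err 0.0 margin 0.28
r135 [ 0.76  1.25 -0.42  1.43 -0.75  1.43 -1.42] err 0.0 margin 0.25
```

```bash
cat > plan.py <<'E'
from ik import *
def rows(P,R,g,n=None,show=True,vmax=.95,p0=None,R0=None):
    s=get_state(); p0=np.array(s['tool_pos']) if p0 is None else p0; R0=Rn.from_quat(s['eef_rot']).as_matrix() if R0 is None else R0
    P=np.array(P,float); rv=Rn.from_matrix(R0.T@R).as_rotvec()
    k=max(np.abs(rv).max()/.08, np.linalg.norm(P-p0)/.02)/vmax
    n=n or max(5,int(np.ceil(k/5)*5))
    q=np.array(s['q']); out=[]; Rc=R0; pc=p0; mar=9
    for i in range(n):
        dt=Rc.T@(P-p0)/n; out.append([*(rv/n/.08),*(dt/.02)]); 
        pc=pc+(P-p0)/n; Rc=Rc@Rn.from_rotvec(rv/n).as_matrix()
        if show and (i%5==4): q,e=ik(pc,Rc,q); mar=min(mar,np.min(np.minimum(q-lo,hi-q))); mar = mar if e<2e-3 else -1
    out=np.array(out).round(2)
    print('rows',n,'margin',round(mar,2),'->',P.round(3))
    for c in range(0,n,5):
        print('['+', '.join('['+', '.join(f'{v+0:g}' for v in r)+f', {g}]' for r in out[c:c+5])+']')
def down(phi):  # jaw axis z along phi (rad)
    z=np.array([np.cos(phi),np.sin(phi),0]); y=np.array([0,0,-1.]); return np.stack([np.cross(y,z),y,z],1)
E
python3 - <<'E'
from plan import *
rows((.3,-.55,.26),down(np.radians(-10)),-1)
y=toolR(np.radians(80),np.radians(10),0,1); 
rows((.416,-.457,.09),y,-1,p0=np.array([.3,-.55,.26]),R0=down(np.radians(-10)))
E
```

```text
rows 15 margin 0.77 -> [ 0.3  -0.55  0.26]
[[0.17, -0.82, 0.71, -0.32, -0.34, 0.03, -1], [0.17, -0.82, 0.71, -0.33, -0.32, 0.05, -1], [0.17, -0.82, 0.71, -0.34, -0.3, 0.08, -1], [0.17, -0.82, 0.71, -0.36, -0.28, 0.1, -1], [0.17, -0.82, 0.71, -0.36, -0.25, 0.13, -1]]
[[0.17, -0.82, 0.71, -0.37, -0.23, 0.16, -1], [0.17, -0.82, 0.71, -0.37, -0.21, 0.19, -1], [0.17, -0.82, 0.71, -0.37, -0.19, 0.21, -1], [0.17, -0.82, 0.71, -0.36, -0.16, 0.24, -1], [0.17, -0.82, 0.71, -0.35, -0.14, 0.27, -1]]
[[0.17, -0.82, 0.71, -0.34, -0.11, 0.29, -1], [0.17, -0.82, 0.71, -0.33, -0.09, 0.31, -1], [0.17, -0.82, 0.71, -0.31, -0.07, 0.34, -1], [0.17, -0.82, 0.71, -0.29, -0.05, 0.36, -1], [0.17, -0.82, 0.71, -0.27, -0.03, 0.37, -1]]
rows 20 margin 0.08 -> [ 0.416 -0.457  0.09 ]
[[0, 0, 0.87, -0.28, 0.43, 0.25, -1], [0, 0, 0.87, -0.25, 0.44, 0.25, -1], [0, 0, 0.87, -0.22, 0.46, 0.25, -1], [0, 0, 0.87, -0.18, 0.47, 0.25, -1], [0, 0, 0.87, -0.15, 0.49, 0.25, -1]]
[[0, 0, 0.87, -0.12, 0.49, 0.25, -1], [0, 0, 0.87, -0.08, 0.5, 0.25, -1], [0, 0, 0.87, -0.05, 0.51, 0.25, -1], [0, 0, 0.87, -0.01, 0.51, 0.25, -1], [0, 0, 0.87, 0.02, 0.51, 0.25, -1]]
[[0, 0, 0.87, 0.06, 0.51, 0.25, -1], [0, 0, 0.87, 0.09, 0.5, 0.25, -1], [0, 0, 0.87, 0.13, 0.49, 0.25, -1], [0, 0, 0.87, 0.16, 0.48, 0.25, -1], [0, 0, 0.87, 0.2, 0.47, 0.25, -1]]
[[0, 0, 0.87, 0.23, 0.45, 0.25, -1], [0, 0, 0.87, 0.26, 0.44, 0.25, -1], [0, 0, 0.87, 0.29, 0.42, 0.25, -1], [0, 0, 0.87, 0.32, 0.4, 0.25, -1], [0, 0, 0.87, 0.34, 0.37, 0.25, -1]]
```

Call:
send_rows(
  motion=[
    [[0.17,-0.82,0.71,-0.34,-0.3,0.08,-1],[0.17,-0.82,0.71,-0.34,-0.3,0.08,-1],[0.17,-0.82,0.71,-0.34,-0.3,0.08,-1],[0.17,-0.82,0.71,-0.34,-0.3,0.08,-1],[0.17,-0.82,0.71,-0.34,-0.3,0.08,-1]],
  ],
)

```text
clock: 2.23
tool_pos: [0.2127, -0.5863, 0.2602]
eef_rot: [0.417, -0.549, 0.721, -0.063]
contact_force: [-0.4, -0.2, 0.7]
opening: 1.002
```

Call:
send_rows(
  motion=[
    [[0.17,-0.82,0.71,-0.37,-0.19,0.21,-1],[0.17,-0.82,0.71,-0.37,-0.19,0.21,-1],[0.17,-0.82,0.71,-0.37,-0.19,0.21,-1],[0.17,-0.82,0.71,-0.37,-0.19,0.21,-1],[0.17,-0.82,0.71,-0.37,-0.19,0.21,-1]],
  ],
)

```text
clock: 2.65
tool_pos: [0.255, -0.5688, 0.2616]
eef_rot: [0.445, -0.56, 0.646, -0.266]
contact_force: [0.2, -0.8, -0.8]
opening: 1.003
```

Call:
send_rows(
  motion=[
    [[0.17,-0.82,0.71,-0.31,-0.07,0.34,-1],[0.17,-0.82,0.71,-0.31,-0.07,0.34,-1],[0.17,-0.82,0.71,-0.31,-0.07,0.34,-1],[0.17,-0.82,0.71,-0.31,-0.07,0.34,-1],[0.17,-0.82,0.71,-0.31,-0.07,0.34,-1]],
  ],
)

```text
clock: 3.07
tool_pos: [0.2977, -0.5524, 0.2626]
eef_rot: [-0.451, 0.545, -0.54, 0.457]
contact_force: [1.2, -0.7, -0.6]
opening: 0.997
```

```bash
python3 st.py; python3 - <<'E'
from plan import *
y=toolR(np.radians(80),np.radians(10),0,1); rows((.416,-.457,.09),y,-1)
E
```

```text
3.07 q [ 1.279  0.72  -0.507  1.528  0.38   1.001  0.492] p [ 0.2977 -0.5524  0.2626] open 0.997 F [ 1.2 -0.7 -0.6]
x [-0.176 -0.984 -0.01 ] y [ 0.002  0.01  -1.   ] z [ 0.984 -0.176 -0.   ]
rows 20 margin 0.08 -> [ 0.416 -0.457  0.09 ]
[[0, 0, 0.87, -0.28, 0.43, 0.25, -1], [0, 0, 0.87, -0.25, 0.45, 0.25, -1], [0, 0, 0.87, -0.22, 0.47, 0.25, -1], [0, 0, 0.87, -0.19, 0.48, 0.25, -1], [0, 0, 0.87, -0.15, 0.49, 0.25, -1]]
[[0, 0, 0.87, -0.12, 0.5, 0.25, -1], [0, 0, 0.87, -0.08, 0.51, 0.25, -1], [0, 0, 0.87, -0.05, 0.52, 0.25, -1], [0, 0, 0.87, -0.01, 0.52, 0.25, -1], [0, 0, 0.87, 0.02, 0.52, 0.25, -1]]
[[0, 0, 0.87, 0.06, 0.51, 0.25, -1], [0, 0, 0.87, 0.1, 0.51, 0.25, -1], [0, 0, 0.87, 0.13, 0.5, 0.25, -1], [0, 0, 0.87, 0.17, 0.49, 0.25, -1], [0, 0, 0.87, 0.2, 0.48, 0.25, -1]]
[[0, 0, 0.87, 0.23, 0.46, 0.25, -1], [0, 0, 0.87, 0.26, 0.45, 0.25, -1], [0, 0, 0.87, 0.29, 0.43, 0.25, -1], [0, 0, 0.87, 0.32, 0.41, 0.25, -1], [0, 0, 0.87, 0.35, 0.38, 0.25, -1]]
```

Call:
send_rows(
  motion=[
    [[0,0,0.87,-0.22,0.46,0.25,-1],[0,0,0.87,-0.22,0.46,0.25,-1],[0,0,0.87,-0.22,0.46,0.25,-1],[0,0,0.87,-0.22,0.46,0.25,-1],[0,0,0.87,-0.22,0.46,0.25,-1]],
  ],
)

```text
clock: 3.48
tool_pos: [0.3273, -0.5293, 0.2198]
eef_rot: [-0.349, 0.615, -0.453, 0.542]
contact_force: [0.8, -0.3, 0.1]
opening: 0.995
```

Call:
send_rows(
  motion=[
    [[0,0,0.87,-0.05,0.51,0.25,-1],[0,0,0.87,-0.05,0.51,0.25,-1],[0,0,0.87,-0.05,0.51,0.25,-1],[0,0,0.87,-0.05,0.51,0.25,-1],[0,0,0.87,-0.05,0.51,0.25,-1]],
  ],
)

```text
clock: 3.9
tool_pos: [0.3569, -0.5058, 0.1772]
eef_rot: [-0.237, 0.667, -0.353, 0.612]
contact_force: [0.2, 0.5, -0.2]
opening: 1.003
```

Call:
send_rows(
  motion=[
    [[0,0,0.87,0.13,0.5,0.25,-1],[0,0,0.87,0.13,0.5,0.25,-1],[0,0,0.87,0.13,0.5,0.25,-1],[0,0,0.87,0.13,0.5,0.25,-1],[0,0,0.87,0.13,0.5,0.25,-1]],
  ],
)

```text
clock: 4.32
tool_pos: [0.3866, -0.4822, 0.1342]
eef_rot: [-0.118, 0.698, -0.241, 0.664]
contact_force: [0.1, 0.2, -0.1]
opening: 1.001
```

```bash
python3 st.py; python3 - <<'E'
from plan import *
y=toolR(np.radians(80),np.radians(10),0,1); rows((.416,-.457,.09),y,-1)
E
```

```text
4.32 q [ 1.308  1.367 -0.699  0.881 -0.077  1.748  0.676] p [ 0.3866 -0.4822  0.1342] open 1.001 F [ 0.1  0.2 -0.1]
x [-0.09  -0.486 -0.869] y [ 0.155  0.855 -0.494] z [ 0.984 -0.18  -0.002]
rows 5 margin 0.08 -> [ 0.416 -0.457  0.09 ]
[[-0.01, -0.01, 0.86, 0.24, 0.48, 0.24, -1], [-0.01, -0.01, 0.86, 0.27, 0.46, 0.25, -1], [-0.01, -0.01, 0.86, 0.3, 0.44, 0.25, -1], [-0.01, -0.01, 0.86, 0.33, 0.42, 0.25, -1], [-0.01, -0.01, 0.86, 0.36, 0.4, 0.25, -1]]
```

Call:
send_rows(
  motion=[
    [[0,0,0.86,0.3,0.44,0.25,-1],[0,0,0.86,0.3,0.44,0.25,-1],[0,0,0.86,0.3,0.44,0.25,-1],[0,0,0.86,0.3,0.44,0.25,-1],[0,0,0.86,0.3,0.44,0.25,-1]],
  ],
)

```text
clock: 4.73
tool_pos: [0.4164, -0.4575, 0.0901]
eef_rot: [0.003, 0.708, -0.124, 0.695]
contact_force: [0.4, -0.1, -0.7]
opening: 1.002
```

```bash
python3 st.py; python3 - <<'E'
from h import *
shot('wrist','w1.png'); shot('scene','s1.png')
E
```

```text
4.73 q [ 1.245  1.617 -0.757  0.619 -0.223  1.998  0.631] p [ 0.4164 -0.4575  0.0901] open 1.002 F [ 0.4 -0.1 -0.7]
x [-0.033 -0.169 -0.985] y [ 0.177  0.969 -0.172] z [ 0.984 -0.18  -0.002]
```

View pics/w1.png

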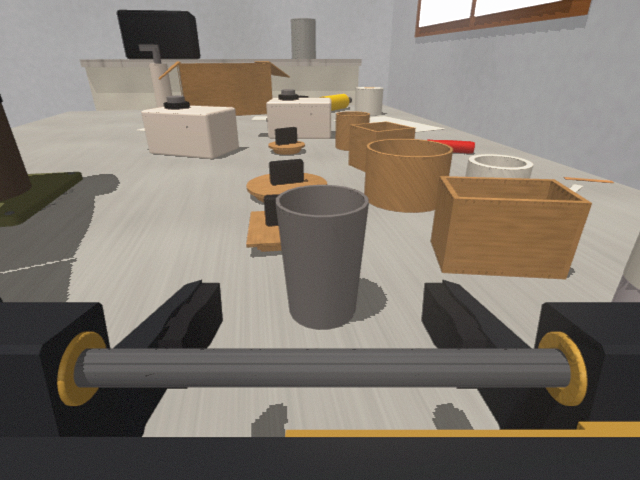

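View pics/s1.png

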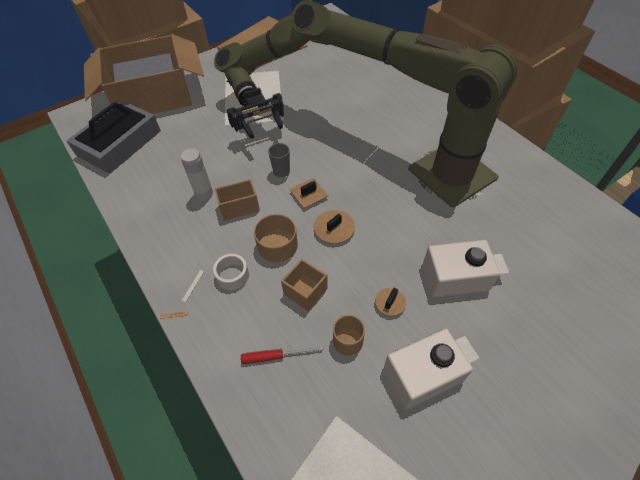

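```bash
python3 - <<'E'
from plan import *
d=np.load('last_wrist.npz')
print(ray(d,(323,200),.095), ray(d,(323,306),.0))
s=get_state();R=Rn.from_quat(s['eef_rot']).as_matrix();p=np.array(s['tool_pos'])
print('cup in tool',R.T@(np.array([.438,-.331,.055])-p), R.T@(ray(d,(323,200),.095)-p))
y=toolR(np.radians(80),np.radians(10),0,1); rows((.438,-.331,.055),y,-1)
E
```

```text
[ 0.43955278 -0.33801713  0.095     ] [ 0.44069054 -0.33158915  0.        ]
cup in tool [ 9.41332824e-03  1.28610155e-01 -1.16915261e-04] [-0.0289186   0.11533908  0.00237162]
rows 10 margin 0.3 -> [ 0.438 -0.331  0.055]
[[0, -0.01, -0.01, 0.05, 0.64, 0, -1], [0, -0.01, -0.01, 0.05, 0.64, 0, -1], [0, -0.01, -0.01, 0.05, 0.64, 0, -1], [0, -0.01, -0.01, 0.05, 0.64, 0, -1], [0, -0.01, -0.01, 0.05, 0.64, 0, -1]]
[[0, -0.01, -0.01, 0.05, 0.64, 0, -1], [0, -0.01, -0.01, 0.04, 0.64, 0, -1], [0, -0.01, -0.01, 0.04, 0.64, 0, -1], [0, -0.01, -0.01, 0.04, 0.64, 0, -1], [0, -0.01, -0.01, 0.04, 0.64, 0, -1]]
```

Call:
send_rows(
  motion=[
    [[0,0,0,0.05,0.63,0.01,-1],[0,0,0,0.05,0.63,0.01,-1],[0,0,0,0.05,0.63,0.01,-1],[0,0,0,0.05,0.63,0.01,-1],[0,0,0,0.05,0.63,0.01,-1]],
  ],
)

```text
clock: 5.25
tool_pos: [0.4283, -0.398, 0.0763]
eef_rot: [0.0, 0.707, -0.127, 0.696]
contact_force: [-0.6, -0.6, -0.2]
opening: 0.998
```

Call:
send_rows(
  motion=[
    [[0,0,0,0.05,0.63,0.01,-1],[0,0,0,0.05,0.63,0.01,-1],[0,0,0,0.05,0.63,0.01,-1],[0,0,0,0.05,0.63,0.01,-1],[0,0,0,0.05,0.63,0.01,-1]],
  ],
)

```text
clock: 5.67
tool_pos: [0.4402, -0.3382, 0.0602]
eef_rot: [0.0, 0.707, -0.127, 0.696]
contact_force: [-0.6, 0.8, 0.6]
opening: 1.0
```

```bash
python3 st.py; python3 - <<'E'
from h import *
shot('wrist','w2.png')
E
```

```text
5.67 q [ 1.266  1.562 -0.774  1.085 -0.21   1.585  0.697] p [ 0.4402 -0.3382  0.0602] open 1.0 F [-0.6  0.8  0.6]
x [-0.032 -0.176 -0.984] y [ 0.177  0.968 -0.179] z [ 0.984 -0.18   0.001]
```

View pics/w2.png

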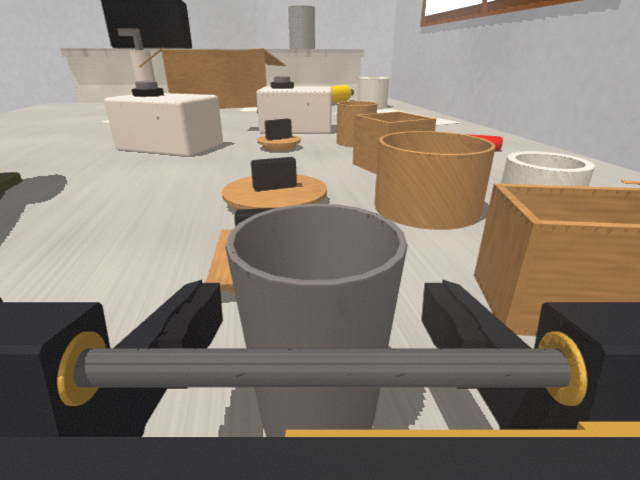

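Call:
send_rows(
  motion=[
    [[0,0,0,0.05,0.15,0,-1],[0,0,0,0,0,0,1],[0,0,0,0,0,0,1],[0,0,0,0,0,0,1],[0,0,0,0,0,0,1]],
  ],
  force=50,
)

```text
clock: 6.13
tool_pos: [0.4408, -0.3355, 0.0579]
eef_rot: [0.001, 0.707, -0.126, 0.696]
contact_force: [0.0, -0.6, 0.6]
opening: 0.722
```

Call:
send_rows(
  motion=[
    [[0,0,0,0,0,0,1],[0,0,0,0,0,0,1],[0,0,0,0,0,0,1],[0,0,0,0,0,0,1],[0,0,0,0,0,0,1]],
  ],
  force=50,
)

```text
clock: 6.55
tool_pos: [0.441, -0.3348, 0.0579]
eef_rot: [0.002, 0.707, -0.125, 0.696]
contact_force: [-0.3, -0.7, 1.3]
opening: 0.694
```

```bash
python3 st.py; python3 - <<'E'
from plan import *
R=Rn.from_quat(get_state()['eef_rot']).as_matrix(); p=np.array(get_state()['tool_pos'])
rows(p+[0,0,.15],R,1)
rows((.56,-.094,.2),toolR(np.radians(92),np.radians(10),0,1),1,p0=p+[0,0,.15])
E
```

```text
6.55 q [ 1.264  1.567 -0.775  1.089 -0.211  1.58   0.697] p [ 0.441  -0.3348  0.0579] open 0.694 F [-0.3 -0.7  1.3]
x [-0.032 -0.172 -0.985] y [ 0.176  0.969 -0.175] z [ 0.984 -0.179 -0.001]
rows 10 margin 0.45 -> [ 0.441 -0.335  0.208]
[[0, 0, 0, -0.74, -0.13, 0, 1], [0, 0, 0, -0.74, -0.13, 0, 1], [0, 0, 0, -0.74, -0.13, 0, 1], [0, 0, 0, -0.74, -0.13, 0, 1], [0, 0, 0, -0.74, -0.13, 0, 1]]
[[0, 0, 0, -0.74, -0.13, 0, 1], [0, 0, 0, -0.74, -0.13, 0, 1], [0, 0, 0, -0.74, -0.13, 0, 1], [0, 0, 0, -0.74, -0.13, 0, 1], [0, 0, 0, -0.74, -0.13, 0, 1]]
rows 15 margin 0.44 -> [ 0.56  -0.094  0.2  ]
[[-0.18, -0.03, 0, -0.12, 0.85, 0.25, 1], [-0.18, -0.03, 0, -0.12, 0.85, 0.26, 1], [-0.18, -0.03, 0, -0.12, 0.84, 0.27, 1], [-0.18, -0.03, 0, -0.12, 0.84, 0.28, 1], [-0.18, -0.03, 0, -0.12, 0.84, 0.3, 1]]
[[-0.18, -0.03, 0, -0.12, 0.83, 0.31, 1], [-0.18, -0.03, 0, -0.12, 0.83, 0.32, 1], [-0.18, -0.03, 0, -0.12, 0.82, 0.33, 1], [-0.18, -0.03, 0, -0.12, 0.82, 0.34, 1], [-0.18, -0.03, 0, -0.12, 0.81, 0.36, 1]]
[[-0.18, -0.03, 0, -0.12, 0.81, 0.37, 1], [-0.18, -0.03, 0, -0.12, 0.8, 0.38, 1], [-0.18, -0.03, 0, -0.11, 0.8, 0.39, 1], [-0.18, -0.03, 0, -0.11, 0.79, 0.4, 1], [-0.18, -0.03, 0, -0.11, 0.79, 0.41, 1]]
```

Call:
send_rows(
  motion=[
    [[0,0,0,-0.3,-0.05,0,1],[0,0,0,-0.74,-0.13,0,1],[0,0,0,-0.74,-0.13,0,1],[0,0,0,-0.74,-0.13,0,1],[0,0,0,-0.74,-0.13,0,1]],
  ],
)

```text
clock: 6.97
tool_pos: [0.4411, -0.3348, 0.1264]
eef_rot: [0.001, 0.707, -0.125, 0.696]
contact_force: [-0.0, -0.2, -0.6]
opening: 0.69
```

Call:
send_rows(
  motion=[
    [[0,0,0,-0.74,-0.13,0,1],[0,0,0,-0.74,-0.13,0,1],[0,0,0,-0.74,-0.13,0,1],[0,0,0,-0.74,-0.13,0,1],[0,0,0,-0.74,-0.13,0,1]],
  ],
)

```text
clock: 7.38
tool_pos: [0.441, -0.3345, 0.2008]
eef_rot: [0.001, 0.707, -0.125, 0.696]
contact_force: [0.3, -0.6, -2.4]
opening: 0.692
```

```bash
python3 st.py; python3 - <<'E'
from plan import *
shot('scene','s3.png')
rows((.56,-.084,.2),toolR(np.radians(92),np.radians(10),0,1),1)
E
```

```text
7.38 q [ 1.3    1.361 -0.829  1.219 -0.304  1.594  0.595] p [ 0.441  -0.3345  0.2008] open 0.692 F [ 0.3 -0.6 -2.4]
x [-0.032 -0.172 -0.985] y [ 0.176  0.969 -0.175] z [ 0.984 -0.179 -0.001]
rows 15 margin 0.43 -> [ 0.56  -0.084  0.2  ]
[[-0.18, -0.03, 0, -0.14, 0.88, 0.24, 1], [-0.18, -0.03, 0, -0.14, 0.88, 0.25, 1], [-0.18, -0.03, 0, -0.14, 0.88, 0.26, 1], [-0.18, -0.03, 0, -0.14, 0.87, 0.28, 1], [-0.18, -0.03, 0, -0.14, 0.87, 0.29, 1]]
[[-0.18, -0.03, 0, -0.14, 0.86, 0.3, 1], [-0.18, -0.03, 0, -0.14, 0.86, 0.31, 1], [-0.18, -0.03, 0, -0.14, 0.85, 0.33, 1], [-0.18, -0.03, 0, -0.14, 0.85, 0.34, 1], [-0.18, -0.03, 0, -0.13, 0.84, 0.35, 1]]
[[-0.18, -0.03, 0, -0.13, 0.84, 0.36, 1], [-0.18, -0.03, 0, -0.13, 0.83, 0.37, 1], [-0.18, -0.03, 0, -0.13, 0.83, 0.39, 1], [-0.18, -0.03, 0, -0.13, 0.82, 0.4, 1], [-0.18, -0.03, 0, -0.13, 0.82, 0.41, 1]]
```

View pics/s3.png

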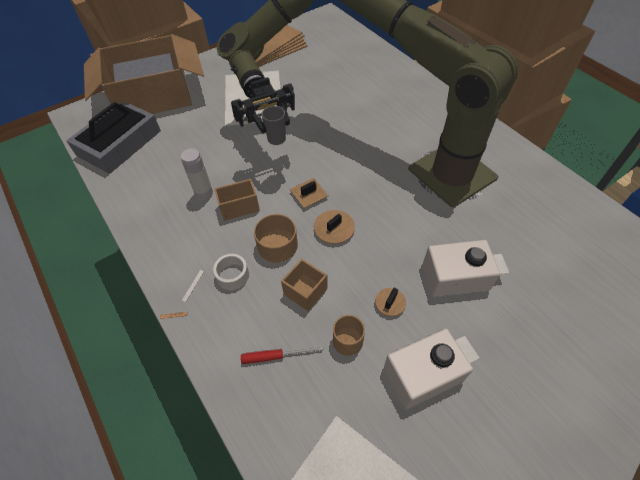

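Call:
send_rows(
  motion=[
    [[-0.18,-0.03,0,-0.14,0.88,0.26,1],[-0.18,-0.03,0,-0.14,0.88,0.26,1],[-0.18,-0.03,0,-0.14,0.88,0.26,1],[-0.18,-0.03,0,-0.14,0.88,0.26,1],[-0.18,-0.03,0,-0.14,0.88,0.26,1]],
  ],
)

```text
clock: 7.85
tool_pos: [0.4804, -0.2496, 0.1976]
eef_rot: [-0.025, 0.707, -0.099, 0.699]
contact_force: [-0.4, 0.3, -1.1]
opening: 0.696
```

Call:
send_rows(
  motion=[
    [[-0.18,-0.03,0,-0.14,0.86,0.33,1],[-0.18,-0.03,0,-0.14,0.86,0.33,1],[-0.18,-0.03,0,-0.14,0.86,0.33,1],[-0.18,-0.03,0,-0.14,0.86,0.33,1],[-0.18,-0.03,0,-0.14,0.86,0.33,1]],
  ],
)

```text
clock: 8.27
tool_pos: [0.5205, -0.1644, 0.1963]
eef_rot: [-0.051, 0.706, -0.073, 0.702]
contact_force: [0.2, 1.1, -2.0]
opening: 0.697
```

Call:
send_rows(
  motion=[
    [[-0.18,-0.03,0,-0.13,0.83,0.39,1],[-0.18,-0.03,0,-0.13,0.83,0.39,1],[-0.18,-0.03,0,-0.13,0.83,0.39,1],[-0.18,-0.03,0,-0.13,0.83,0.39,1],[-0.18,-0.03,0,-0.13,0.83,0.39,1]],
  ],
)

```text
clock: 8.68
tool_pos: [0.5597, -0.0805, 0.1945]
eef_rot: [-0.076, 0.704, -0.047, 0.704]
contact_force: [0.6, -1.0, -1.3]
opening: 0.693
```

```bash
python3 st.py; python3 - <<'E'
from plan import *
shot('wrist','w4.png')
rows((.56,-.083,.175),toolR(np.radians(92),np.radians(10),np.radians(80),1),1)
E
```

```text
8.68 q [ 0.941  1.363 -0.913  1.417 -0.356  1.266  0.567] p [ 0.5597 -0.0805  0.1945] open 0.693 F [ 0.6 -1.  -1.3]
x [ 0.004 -0.174 -0.985] y [-0.041  0.984 -0.174] z [ 0.999  0.041 -0.003]
rows 20 margin 0.33 -> [ 0.56  -0.083  0.175]
[[0.01, 0.87, 0, 0.05, -0.01, 0, 1], [0.01, 0.87, 0, 0.05, -0.01, 0, 1], [0.01, 0.87, 0, 0.05, -0.01, 0.01, 1], [0.01, 0.87, 0, 0.05, -0.01, 0.01, 1], [0.01, 0.87, 0, 0.05, -0.01, 0.01, 1]]
[[0.01, 0.87, 0, 0.05, -0.01, 0.02, 1], [0.01, 0.87, 0, 0.05, -0.01, 0.02, 1], [0.01, 0.87, 0, 0.05, -0.01, 0.02, 1], [0.01, 0.87, 0, 0.05, -0.01, 0.03, 1], [0.01, 0.87, 0, 0.04, -0.01, 0.03, 1]]
[[0.01, 0.87, 0, 0.04, -0.01, 0.03, 1], [0.01, 0.87, 0, 0.04, -0.01, 0.04, 1], [0.01, 0.87, 0, 0.04, -0.01, 0.04, 1], [0.01, 0.87, 0, 0.03, -0.01, 0.04, 1], [0.01, 0.87, 0, 0.03, -0.01, 0.04, 1]]
[[0.01, 0.87, 0, 0.03, -0.01, 0.05, 1], [0.01, 0.87, 0, 0.03, -0.01, 0.05, 1], [0.01, 0.87, 0, 0.02, -0.01, 0.05, 1], [0.01, 0.87, 0, 0.02, -0.01, 0.05, 1], [0.01, 0.87, 0, 0.01, -0.01, 0.05, 1]]
```

View pics/w4.png

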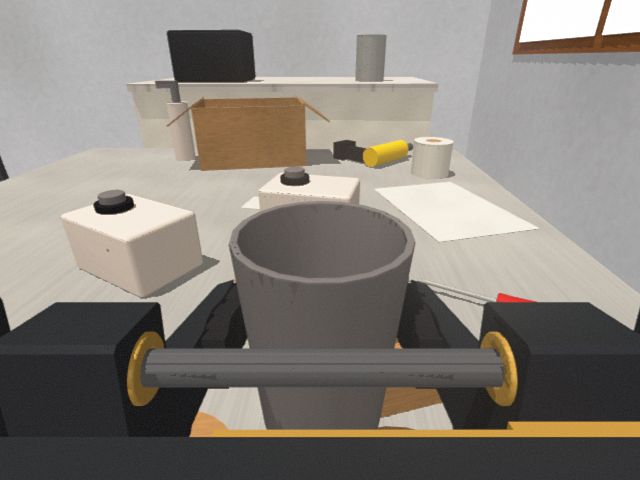

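Call:
send_rows(
  motion=[
    [[0,0.87,0,0.05,-0.01,0,1],[0,0.87,0,0.05,-0.01,0,1],[0,0.87,0,0.05,-0.01,0.01,1],[0,0.87,0,0.05,-0.01,0.01,1],[0,0.87,0,0.05,-0.01,0.01,1]],
  ],
)

```text
clock: 9.15
tool_pos: [0.5592, -0.0835, 0.1896]
eef_rot: [-0.066, 0.816, -0.06, 0.57]
contact_force: [-0.0, 0.1, -0.7]
opening: 0.691
```

Call:
send_rows(
  motion=[
    [[0,0.87,0,0.05,-0.01,0.02,1],[0,0.87,0,0.05,-0.01,0.02,1],[0,0.87,0,0.05,-0.01,0.02,1],[0,0.87,0,0.05,-0.01,0.02,1],[0,0.87,0,0.05,-0.01,0.03,1]],
  ],
)

```text
clock: 9.57
tool_pos: [0.5589, -0.0854, 0.1845]
eef_rot: [-0.055, 0.903, -0.071, 0.421]
contact_force: [0.4, 0.2, -1.8]
opening: 0.69
```

Call:
send_rows(
  motion=[
    [[0,0.87,0,0.04,-0.01,0.04,1],[0,0.87,0,0.04,-0.01,0.04,1],[0,0.87,0,0.04,-0.01,0.04,1],[0,0.87,0,0.03,-0.01,0.04,1],[0,0.87,0,0.03,-0.01,0.04,1]],
  ],
)

```text
clock: 9.98
tool_pos: [0.5591, -0.0873, 0.1793]
eef_rot: [-0.042, 0.962, -0.079, 0.258]
contact_force: [-0.2, 0.0, -1.9]
opening: 0.694
```

```bash
python3 st.py; python3 - <<'E'
from plan import *
a=shot('scene')['img'][60:330,140:500]; b=shot('side')['img'][90:360,220:580]
cv2.imwrite('pics/pour1.png',cv2.resize(np.hstack([a,b]),(800,300),interpolation=cv2.INTER_CUBIC)[:,:,::-1])
rows((.56,-.083,.175),toolR(np.radians(92),np.radians(10),np.radians(80),1),1)
E
```

```text
9.98 q [ 0.822  1.291 -0.599  1.405 -0.598  1.372 -0.235] p [ 0.5591 -0.0873  0.1793] open 0.694 F [-0.2  0.  -1.9]
x [-0.864 -0.121 -0.489] y [-0.039  0.984 -0.174] z [ 0.503 -0.131 -0.854]
rows 5 margin 0.33 -> [ 0.56  -0.083  0.175]
[[0, 0.87, 0.01, 0.01, 0.05, 0.04, 1], [0, 0.87, 0.01, 0, 0.05, 0.04, 1], [0, 0.87, 0.01, 0, 0.05, 0.04, 1], [0, 0.87, 0.01, 0, 0.05, 0.04, 1], [0, 0.87, 0.01, 0, 0.05, 0.04, 1]]
```

View pics/pour1.png

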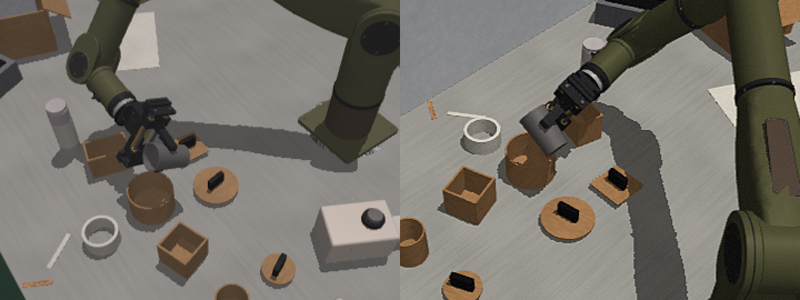

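Call:
send_rows(
  motion=[
    [[0,0.87,0,0,0.05,0.04,1],[0,0.87,0,0,0.05,0.04,1],[0,0.87,0,0,0.05,0.04,1],[0,0.87,0,0,0.05,0.04,1],[0,0.87,0,0,0.05,0.04,1]],
  ],
)

```text
clock: 10.5
tool_pos: [0.5603, -0.0831, 0.1749]
eef_rot: [-0.027, 0.992, -0.085, 0.089]
contact_force: [0.6, -0.0, -0.7]
opening: 0.692
```

Call:
send_rows(
  motion=[
    [[0,0.5,0,0,0,0,1],[0,0.5,0,0,0,0,1],[0,0.5,0,0,0,0,1],[0,0.5,0,0,0,0,1],[0,0.5,0,0,0,0,1]],
  ],
)

```text
clock: 10.92
tool_pos: [0.5603, -0.0831, 0.175]
eef_rot: [-0.019, 0.996, -0.087, -0.01]
contact_force: [-0.7, 0.9, -0.3]
opening: 0.693
```

```bash
cat > look.py <<'E'
from plan import *
import sys
a=shot('scene')['img']; b=shot('side')['img']
f=sys.argv[1]; r=[int(v) for v in sys.argv[2:10]]
a=cv2.resize(a[r[1]:r[3],r[0]:r[2]],(400,int(400*(r[3]-r[1])/(r[2]-r[0]))),interpolation=cv2.INTER_CUBIC); b=cv2.resize(b[r[5]:r[7],r[4]:r[6]],(400,a.shape[0]),interpolation=cv2.INTER_CUBIC)
cv2.imwrite('pics/'+f,np.hstack([a,b])[:,:,::-1])
E
python3 st.py; python3 look.py pour2.png 200 130 360 280 270 150 430 300
```

```text
10.92 q [ 0.749  1.265 -0.449  1.412 -0.709  1.427 -0.674] p [ 0.5603 -0.0831  0.175 ] open 0.693 F [-0.7  0.9 -0.3]
x [-0.999 -0.036  0.024] y [-0.039  0.984 -0.174] z [-0.017 -0.175 -0.984]
```

View pics/pour2.png

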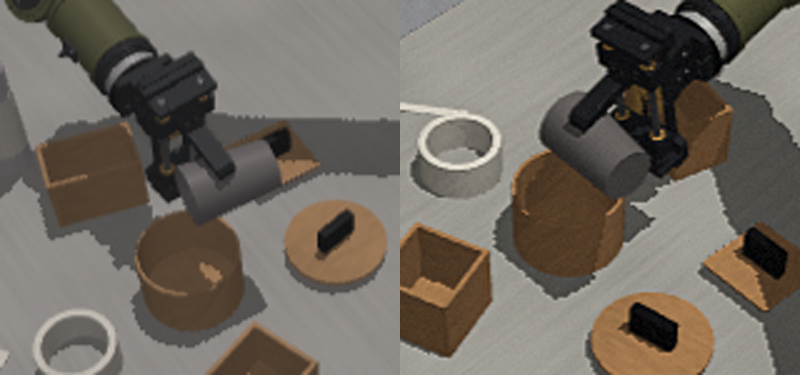

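Call:
send_rows(
  motion=[
    [[0,0.3,0,0.06,0,0,1],[0,0.3,0,0.06,0,0,1],[0,0.3,0,0.06,0,0,1],[0,0.3,0,0.06,0,0,1],[0,0.3,0,0.06,0,0,1]],
  ],
)

```text
clock: 11.43
tool_pos: [0.554, -0.0838, 0.1754]
eef_rot: [-0.013, 0.993, -0.089, -0.071]
contact_force: [-1.2, -0.6, -1.7]
opening: 0.691
```

Call:
send_rows(
  motion=[
    [[0,0.3,0,0,0,0,1],[0,0.3,0,0,0,0,1],[0,0.3,0,0,0,0,1],[0,0.3,0,0,0,0,1],[0,0.3,0,0,0,0,1]],
  ],
)

```text
clock: 11.85
tool_pos: [0.5543, -0.0838, 0.1754]
eef_rot: [-0.008, 0.987, -0.089, -0.131]
contact_force: [-0.0, -0.0, -1.5]
opening: 0.694
```

```bash
python3 st.py; python3 look.py pour3.png 200 130 360 280 270 150 430 300
```

```text
11.85 q [ 0.725  1.249 -0.382  1.431 -0.751  1.452 -0.866] p [ 0.5543 -0.0838  0.1754] open 0.694 F [-0.  -0.  -1.5]
x [-0.966  0.008  0.259] y [-0.039  0.984 -0.174] z [-0.257 -0.178 -0.95 ]
```

View pics/pour3.png

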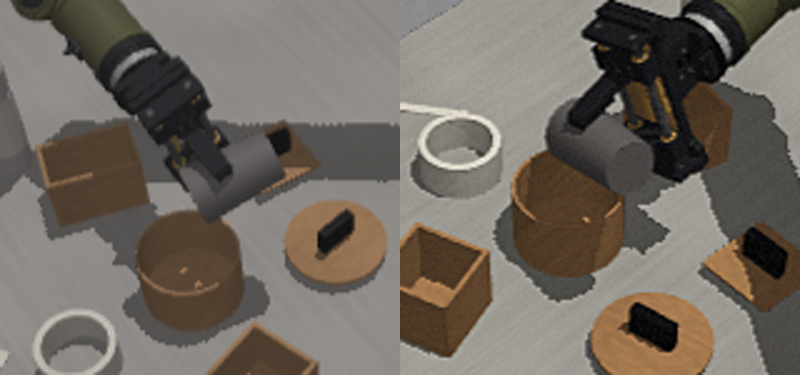

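Roll is at about 105° and no feet have come out yet; I keep rolling slowly.

Call:
send_rows(
  motion=[
    [[0,0.3,0,0,0,0,1],[0,0.3,0,0,0,0,1],[0,0.3,0,0,0,0,1],[0,0.3,0,0,0,0,1],[0,0.3,0,0,0,0,1]],
  ],
)

```text
clock: 12.37
tool_pos: [0.5542, -0.0838, 0.1754]
eef_rot: [-0.003, 0.978, -0.09, -0.19]
contact_force: [-0.4, 1.0, -0.6]
opening: 0.693
```

Call:
send_rows(
  motion=[
    [[0,0.3,0,0,0,0,1],[0,0.3,0,0,0,0,1],[0,0.3,0,0,0,0,1],[0,0.3,0,0,0,0,1],[0,0.3,0,0,0,0,1]],
  ],
)

```text
clock: 12.78
tool_pos: [0.5542, -0.0838, 0.1753]
eef_rot: [0.003, 0.965, -0.09, -0.248]
contact_force: [0.2, -0.2, -1.8]
opening: 0.691
```

```bash
python3 st.py; python3 look.py pour4.png 200 130 360 280 270 150 430 300
```

```text
12.78 q [ 0.695  1.241 -0.319  1.433 -0.792  1.483 -1.068] p [ 0.5542 -0.0838  0.1753] open 0.691 F [ 0.2 -0.2 -1.8]
x [-0.877  0.05   0.478] y [-0.039  0.984 -0.174] z [-0.479 -0.171 -0.861]
```

View pics/pour4.png

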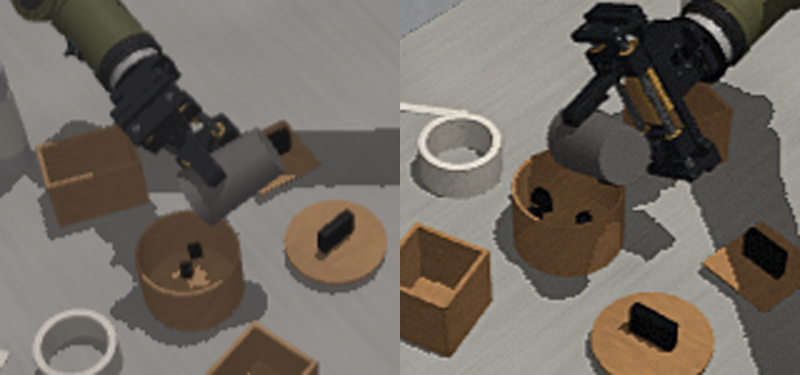

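Call:
send_rows(
  motion=[
    [[0,0.4,0,0,0,0,1],[0,0.4,0,0,0,0,1],[0,0.4,0,0,0,0,1],[0,0.4,0,0,0,0,1],[0,0.4,0,0,0,0,1]],
  ],
)

```text
clock: 13.3
tool_pos: [0.5542, -0.0838, 0.1754]
eef_rot: [0.01, 0.942, -0.089, -0.324]
contact_force: [0.2, 0.5, -1.5]
opening: 0.689
```

Call:
send_rows(
  motion=[
    [[0,0.5,0,0,0,0,1],[0,0.5,0,0,0,0,1],[0,0.5,0,0,0,0,1],[0,0.5,0,0,0,0,1],[0,0.5,0,0,0,0,1]],
  ],
)

```text
clock: 13.72
tool_pos: [0.5542, -0.0838, 0.1754]
eef_rot: [0.019, 0.905, -0.088, -0.416]
contact_force: [0.5, -0.1, -0.9]
opening: 0.692
```

Call:
send_rows(
  motion=[
    [[0,0,0,0,0,0,1],[0,0,0,0,0,0,1],[0,0,0,0,0,0,1],[0,0,0,0,0,0,1],[0,0,0,0,0,0,1]],
  ],
)

```text
clock: 14.13
tool_pos: [0.5542, -0.0839, 0.1753]
eef_rot: [0.019, 0.905, -0.088, -0.415]
contact_force: [-0.7, -0.2, -0.4]
opening: 0.691
```

```bash
python3 st.py; python3 look.py pour5.png 200 130 360 280 270 150 430 300
```

```text
14.13 q [ 0.65   1.232 -0.227  1.436 -0.849  1.531 -1.373] p [ 0.5542 -0.0839  0.1753] open 0.691 F [-0.7 -0.2 -0.4]
x [-0.654  0.107  0.749] y [-0.039  0.984 -0.174] z [-0.755 -0.143 -0.64 ]
```

View pics/pour5.png

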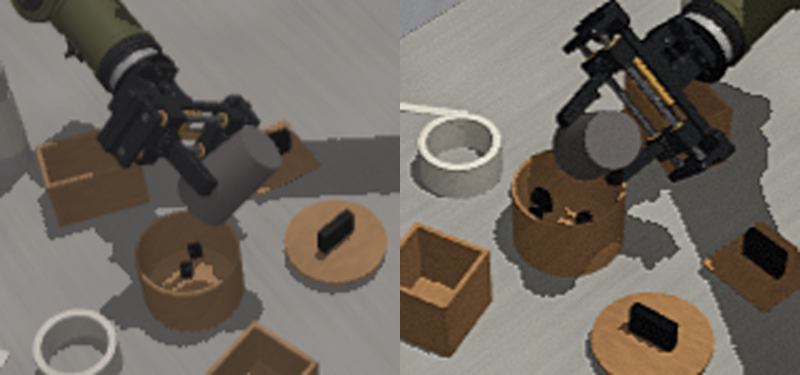

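Call:
send_rows(
  motion=[
    [[0,0.8,0,0,0,0,1],[0,0.8,0,0,0,0,1],[0,0.8,0,0,0,0,1],[0,0.8,0,0,0,0,1],[0,0,0,0,0,0,1]],
  ],
)

```text
clock: 14.65
tool_pos: [0.5542, -0.0836, 0.1753]
eef_rot: [0.03, 0.844, -0.085, -0.528]
contact_force: [-0.5, 0.3, 0.1]
opening: 0.689
```

Call:
send_rows(
  motion=[
    [[0,-0.8,0,0,0,0,1],[0,0.8,0,0,0,0,1],[0,0,0,0,0,0,1],[0,0,0,0,0,0,1],[0,0,0,0,0,0,1]],
  ],
)

```text
clock: 15.07
tool_pos: [0.5542, -0.0838, 0.1753]
eef_rot: [0.03, 0.845, -0.085, -0.527]
contact_force: [-0.1, -0.5, -0.8]
opening: 0.694
```

```bash
python3 st.py; python3 look.py pour6.png 200 130 360 280 270 150 430 300; python3 - <<'E'
from h import *
shot('wrist','w6.png')
E
```

```text
15.07 q [ 0.62   1.228 -0.167  1.438 -0.885  1.564 -1.595] p [ 0.5542 -0.0838  0.1753] open 0.694 F [-0.1 -0.5 -0.8]
x [-0.443  0.139  0.886] y [-0.039  0.984 -0.174] z [-0.896 -0.112 -0.43 ]
```

View pics/pour6.png

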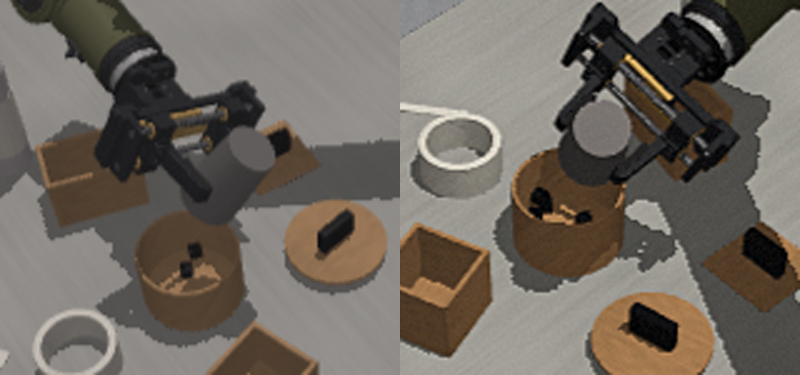

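View pics/w6.png

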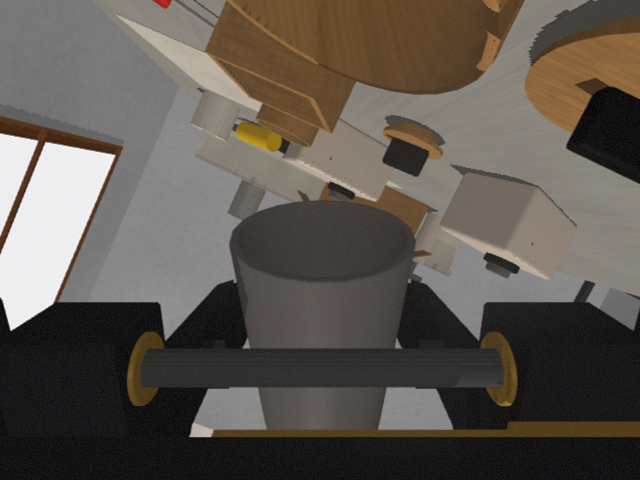

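Call:
send_rows(
  motion=[
    [[0,-0.95,0,0,0,0,1],[0,-0.95,0,0,0,0,1],[0,-0.95,0,0,0,0,1],[0,-0.95,0,0,0,0,1],[0,-0.95,0,0,0,0,1]],
  ],
)

```text
clock: 15.63
tool_pos: [0.5542, -0.0839, 0.1753]
eef_rot: [0.013, 0.93, -0.089, -0.357]
contact_force: [0.2, -0.2, -0.2]
opening: 0.694
```

Call:
send_rows(
  motion=[
    [[0,-0.95,0,0,0,0,1],[0,-0.95,0,0,0,0,1],[0,-0.95,0,0,0,0,1],[0,-0.95,0,0,0,0,1],[0,-0.95,0,0,0,0,1]],
  ],
)

```text
clock: 16.05
tool_pos: [0.5542, -0.0839, 0.1752]
eef_rot: [-0.004, 0.981, -0.09, -0.175]
contact_force: [-0.0, 0.1, -0.6]
opening: 0.688
```

Call:
send_rows(
  motion=[
    [[0,-0.95,0,0,0,0,1],[0,-0.95,0,0,0,0,1],[0,-0.95,0,0,0,0,1],[0,-0.95,0,0,0,0,1],[0,-0.95,0,0,0,0,1]],
  ],
)

```text
clock: 16.47
tool_pos: [0.5541, -0.084, 0.1752]
eef_rot: [-0.021, 0.996, -0.087, 0.014]
contact_force: [0.4, 0.2, -0.1]
opening: 0.691
```

Call:
send_rows(
  motion=[
    [[0,-0.95,0,0,0,0,1],[0,-0.95,0,0,0,0,1],[0,-0.95,0,0,0,0,1],[0,-0.95,0,0,0,0,1],[0,-0.95,0,0,0,0,1]],
  ],
)

```text
clock: 16.88
tool_pos: [0.5541, -0.0841, 0.1752]
eef_rot: [-0.037, 0.975, -0.082, 0.201]
contact_force: [-0.2, -0.4, -0.9]
opening: 0.688
```

Call:
send_rows(
  motion=[
    [[0,-0.95,0,0,0,0,1],[0,-0.95,0,0,0,0,1],[0,-0.95,0,0,0,0,1],[0,-0.95,0,0,0,0,1],[0,-0.95,0,0,0,0,1]],
  ],
)

```text
clock: 17.3
tool_pos: [0.5541, -0.0841, 0.1751]
eef_rot: [-0.052, 0.92, -0.074, 0.382]
contact_force: [0.3, 0.0, -0.5]
opening: 0.69
```

Call:
send_rows(
  motion=[
    [[0,-0.95,0,0,0,0,1],[0,-0.95,0,0,0,0,1],[0,-0.95,0,0,0,0,1],[0,-0.95,0,0,0,0,1],[0,-0.95,0,0,0,0,1]],
  ],
)

```text
clock: 17.72
tool_pos: [0.5541, -0.0841, 0.175]
eef_rot: [-0.065, 0.831, -0.062, 0.549]
contact_force: [-0.3, -0.5, -0.3]
opening: 0.689
```

```bash
python3 st.py; python3 look.py pour7.png 200 130 360 280 270 150 430 300; python3 - <<'E'
from plan import *
R80=toolR(np.radians(80),np.radians(10),0,1)
rows((.5,-.21,.2),toolR(np.radians(87),np.radians(10),0,1),1)
E
```

```text
17.72 q [ 0.903  1.346 -0.784  1.42  -0.446  1.291  0.281] p [ 0.5541 -0.0841  0.175 ] open 0.689 F [-0.3 -0.5 -0.3]
x [-0.389 -0.176 -0.904] y [-0.039  0.984 -0.175] z [ 0.92  -0.033 -0.39 ]
rows 10 margin 0.46 -> [ 0.5  -0.21  0.2 ]
[[0.11, -0.49, 0.02, 0.1, -0.63, -0.28, 1], [0.11, -0.49, 0.02, 0.09, -0.63, -0.27, 1], [0.11, -0.49, 0.02, 0.08, -0.64, -0.27, 1], [0.11, -0.49, 0.02, 0.07, -0.64, -0.27, 1], [0.11, -0.49, 0.02, 0.06, -0.64, -0.27, 1]]
[[0.11, -0.49, 0.02, 0.04, -0.64, -0.26, 1], [0.11, -0.49, 0.02, 0.03, -0.65, -0.26, 1], [0.11, -0.49, 0.02, 0.02, -0.65, -0.25, 1], [0.11, -0.49, 0.02, 0.01, -0.65, -0.25, 1], [0.11, -0.49, 0.02, 0, -0.65, -0.24, 1]]
```

View pics/pour7.png

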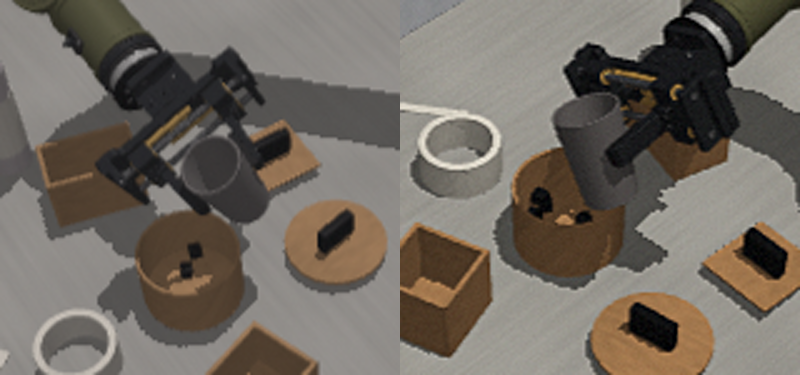

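Call:
send_rows(
  motion=[
    [[0.11,-0.49,0.02,0.08,-0.63,-0.27,1],[0.11,-0.49,0.02,0.08,-0.63,-0.27,1],[0.11,-0.49,0.02,0.08,-0.63,-0.27,1],[0.11,-0.49,0.02,0.08,-0.63,-0.27,1],[0.11,-0.49,0.02,0.08,-0.63,-0.27,1]],
  ],
)

```text
clock: 18.23
tool_pos: [0.5271, -0.1469, 0.1876]
eef_rot: [-0.055, 0.773, -0.072, 0.627]
contact_force: [-0.1, 1.0, -0.0]
opening: 0.692
```

Call:
send_rows(
  motion=[
    [[0.11,-0.49,0.02,0.02,-0.65,-0.25,1],[0.11,-0.49,0.02,0.02,-0.65,-0.25,1],[0.11,-0.49,0.02,0.02,-0.65,-0.25,1],[0.11,-0.49,0.02,0.02,-0.65,-0.25,1],[0.11,-0.49,0.02,0.02,-0.65,-0.25,1]],
  ],
)

```text
clock: 18.65
tool_pos: [0.5006, -0.21, 0.2005]
eef_rot: [-0.045, 0.707, -0.081, 0.701]
contact_force: [-0.7, 0.2, -1.4]
opening: 0.696
```

```bash
python3 st.py; python3 look.py pour8.png 200 130 360 280 270 150 430 300; python3 - <<'E'
from plan import *
x=np.array([-.032,-.172,-.985]);y=np.array([.176,.969,-.175]);x/=np.linalg.norm(x);y-=x*(x@y);y/=np.linalg.norm(y);Rg=np.stack([x,y,np.cross(x,y)],1)
rows((.43,-.38,.19),Rg,1)
rows((.43,-.38,.06),Rg,1,p0=np.array((.43,-.38,.19)),R0=Rg)
E
```

```text
18.65 q [ 1.135  1.347 -0.87   1.357 -0.321  1.427  0.587] p [ 0.5006 -0.21    0.2005] open 0.696 F [-0.7  0.2 -1.4]
x [-0.012 -0.177 -0.984] y [ 0.05   0.983 -0.177] z [ 0.999 -0.051 -0.003]
rows 10 margin 0.33 -> [ 0.43 -0.38  0.19]
[[0.15, 0.02, 0.01, 0.2, -0.84, -0.3, 1], [0.15, 0.02, 0.01, 0.2, -0.84, -0.29, 1], [0.15, 0.02, 0.01, 0.2, -0.84, -0.28, 1], [0.15, 0.02, 0.01, 0.2, -0.85, -0.27, 1], [0.15, 0.02, 0.01, 0.2, -0.85, -0.26, 1]]
[[0.15, 0.02, 0.01, 0.2, -0.85, -0.25, 1], [0.15, 0.02, 0.01, 0.2, -0.86, -0.24, 1], [0.15, 0.02, 0.01, 0.2, -0.86, -0.23, 1], [0.15, 0.02, 0.01, 0.2, -0.86, -0.22, 1], [0.15, 0.02, 0.01, 0.2, -0.86, -0.21, 1]]
rows 10 margin 0.35 -> [ 0.43 -0.38  0.06]
[[0, 0, 0, 0.64, 0.11, 0, 1], [0, 0, 0, 0.64, 0.11, 0, 1], [0, 0, 0, 0.64, 0.11, 0, 1], [0, 0, 0, 0.64, 0.11, 0, 1], [0, 0, 0, 0.64, 0.11, 0, 1]]
[[0, 0, 0, 0.64, 0.11, 0, 1], [0, 0, 0, 0.64, 0.11, 0, 1], [0, 0, 0, 0.64, 0.11, 0, 1], [0, 0, 0, 0.64, 0.11, 0, 1], [0, 0, 0, 0.64, 0.11, 0, 1]]
```

View pics/pour8.png

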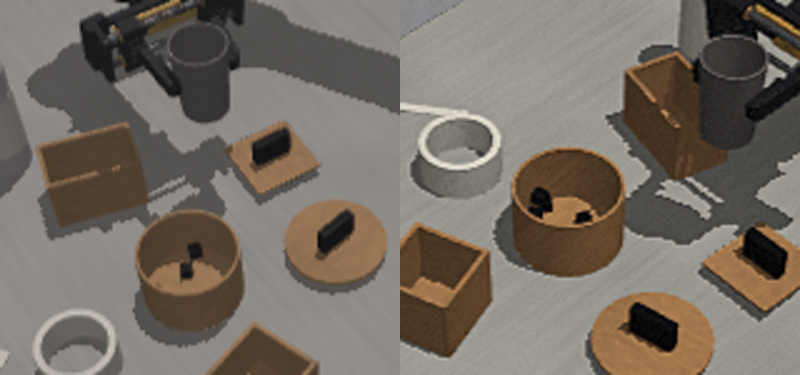

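Call:
send_rows(
  motion=[
    [[0.15,0.02,0.01,0.2,-0.84,-0.28,1],[0.15,0.02,0.01,0.2,-0.84,-0.28,1],[0.15,0.02,0.01,0.2,-0.84,-0.28,1],[0.15,0.02,0.01,0.2,-0.84,-0.28,1],[0.15,0.02,0.01,0.2,-0.84,-0.28,1]],
  ],
)

```text
clock: 19.17
tool_pos: [0.4666, -0.2928, 0.1955]
eef_rot: [-0.022, 0.708, -0.1, 0.699]
contact_force: [1.0, -0.4, -0.9]
opening: 0.691
```

Call:
send_rows(
  motion=[
    [[0.15,0.02,0.01,0.2,-0.86,-0.23,1],[0.15,0.02,0.01,0.2,-0.86,-0.23,1],[0.15,0.02,0.01,0.2,-0.86,-0.23,1],[0.15,0.02,0.01,0.2,-0.86,-0.23,1],[0.15,0.02,0.01,0.2,-0.86,-0.23,1]],
  ],
)

```text
clock: 19.58
tool_pos: [0.4321, -0.3771, 0.1906]
eef_rot: [0.001, 0.707, -0.12, 0.697]
contact_force: [1.0, -0.6, -0.4]
opening: 0.693
```

Call:
send_rows(
  motion=[
    [[0,0,0,0.64,0.11,0,1],[0,0,0,0.64,0.11,0,1],[0,0,0,0.64,0.11,0,1],[0,0,0,0.64,0.11,0,1],[0,0,0,0.64,0.11,0,1]],
  ],
)

```text
clock: 20.0
tool_pos: [0.4324, -0.3757, 0.124]
eef_rot: [0.001, 0.707, -0.119, 0.697]
contact_force: [-0.5, -0.4, -0.0]
opening: 0.692
```

```bash
python3 st.py; python3 look.py put1.png 200 80 360 230 360 110 520 260; python3 - <<'E'
from plan import *
x=np.array([-.032,-.172,-.985]);y=np.array([.176,.969,-.175]);x/=np.linalg.norm(x);y-=x*(x@y);y/=np.linalg.norm(y);Rg=np.stack([x,y,np.cross(x,y)],1)
rows((.43,-.38,.0605),Rg,1)
E
```

```text
20.0 q [ 1.281  1.498 -0.792  1.016 -0.239  1.716  0.64 ] p [ 0.4324 -0.3757  0.124 ] open 0.692 F [-0.5 -0.4 -0. ]
x [-0.027 -0.165 -0.986] y [ 0.166  0.972 -0.167] z [ 0.986 -0.169  0.001]
rows 5 margin 0.35 -> [ 0.43 -0.38  0.06]
[[0.03, 0, -0.02, 0.62, 0.06, -0.01, 1], [0.03, 0, -0.02, 0.62, 0.06, -0.01, 1], [0.03, 0, -0.02, 0.62, 0.06, -0.01, 1], [0.03, 0, -0.02, 0.62, 0.06, -0.01, 1], [0.03, 0, -0.02, 0.62, 0.06, -0.01, 1]]
```

View pics/put1.png

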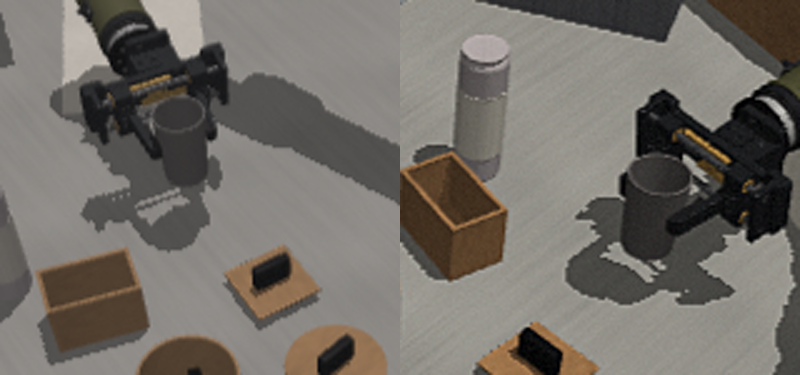

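Call:
send_rows(
  motion=[
    [[0.03,0,-0.02,0.62,0.06,0,1],[0.03,0,-0.02,0.62,0.06,0,1],[0.03,0,-0.02,0.62,0.06,0,1],[0.03,0,-0.02,0.6,0.06,0,1],[0.03,0,-0.02,0.5,0.06,0,1]],
  ],
)

```text
clock: 20.52
tool_pos: [0.4311, -0.3816, 0.0644]
eef_rot: [0.002, 0.706, -0.127, 0.697]
contact_force: [-0.3, -0.1, -1.4]
opening: 0.694
```

Call:
send_rows(
  motion=[
    [[0,0,0,0.06,0.01,0,1],[0,0,0,0.06,0.01,0,1],[0,0,0,0.06,0.01,0,1],[0,0,0,0,0,0,1],[0,0,0,0,0,0,1]],
  ],
)

```text
clock: 20.93
tool_pos: [0.4316, -0.3818, 0.0632]
eef_rot: [0.002, 0.705, -0.128, 0.697]
contact_force: [-0.6, -0.4, 0.3]
opening: 0.69
```

```bash
python3 st.py
```

```text
20.93 q [ 1.27   1.584 -0.772  0.938 -0.202  1.717  0.684] p [ 0.4316 -0.3818  0.0632] open 0.69 F [-0.6 -0.4  0.3]
x [-0.028 -0.175 -0.984] y [ 0.181  0.967 -0.177] z [ 0.983 -0.183  0.005]
```

Call:
send_rows(
  motion=[
    [[0,0,0,0.06,0.01,0,1],[0,0,0,0.06,0.01,0,1],[0,0,0,0.06,0.01,0,1],[0,0,0,0,0,0,1],[0,0,0,0,0,0,1]],
  ],
)

```text
clock: 21.35
tool_pos: [0.4314, -0.3817, 0.0588]
eef_rot: [0.002, 0.706, -0.127, 0.697]
contact_force: [0.2, -0.6, -0.8]
opening: 0.692
```

```bash
python3 st.py;  python3 look.py put2.png 230 110 310 185 410 160 490 235
```

```text
21.35 q [ 1.268  1.591 -0.77   0.933 -0.199  1.718  0.687] p [ 0.4314 -0.3817  0.0588] open 0.692 F [ 0.2 -0.6 -0.8]
x [-0.028 -0.174 -0.984] y [ 0.181  0.968 -0.177] z [ 0.983 -0.183  0.004]
```

View pics/put2.png

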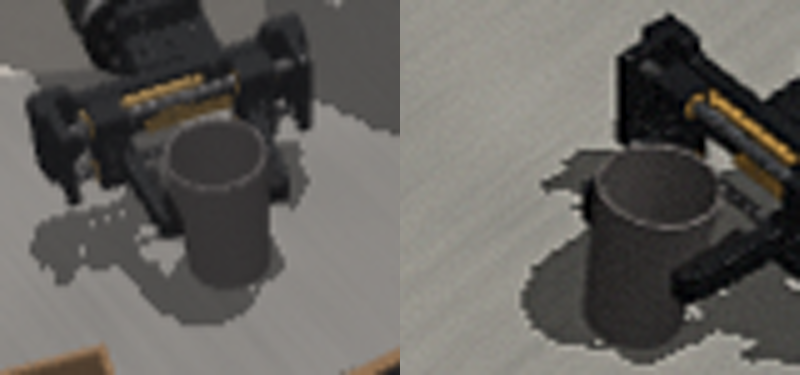

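Call:
send_rows(
  motion=[
    [[0,0,0,0.05,0.01,0,1],[0,0,0,0.03,0,0,1],[0,0,0,0,0,0,1],[0,0,0,0,0,0,1],[0,0,0,0,0,0,1]],
  ],
)

```text
clock: 21.87
tool_pos: [0.4315, -0.3818, 0.058]
eef_rot: [0.003, 0.705, -0.127, 0.697]
contact_force: [-0.9, -1.4, 2.8]
opening: 0.696
```

Call:
send_rows(
  motion=[
    [[0,0,0,0,0,0,-0.2],[0,0,0,0,0,0,-0.6],[0,0,0,0,0,0,-1],[0,0,0,0,0,0,-1],[0,0,0,0,0,0,-1]],
  ],
)

```text
clock: 22.28
tool_pos: [0.4312, -0.3818, 0.0568]
eef_rot: [0.002, 0.706, -0.128, 0.697]
contact_force: [-0.6, -0.9, -0.4]
opening: 0.973
```

```bash
python3 st.py; python3 - <<'E'
from h import *
shot('wrist','w9.png')
E
```

```text
22.28 q [ 1.268  1.593 -0.769  0.93  -0.198  1.718  0.688] p [ 0.4312 -0.3818  0.0568] open 0.973 F [-0.6 -0.9 -0.4]
x [-0.029 -0.175 -0.984] y [ 0.181  0.967 -0.177] z [ 0.983 -0.183  0.003]
```

View pics/w9.png

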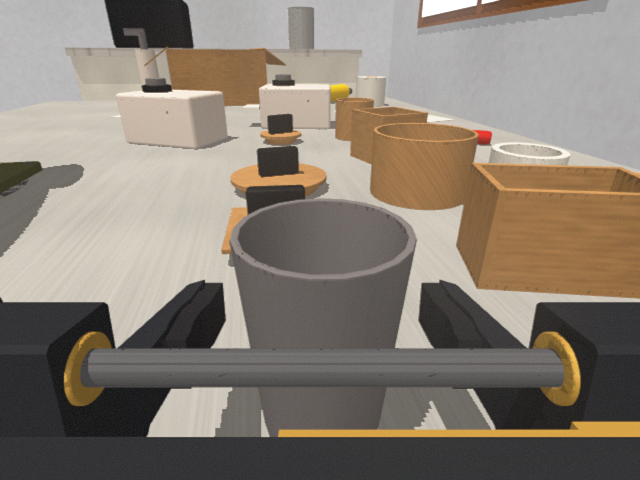

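Call:
send_rows(
  motion=[
    [[0,0,0,0,-0.7,0,-1],[0,0,0,0,-0.8,0,-1],[0,0,0,0,-0.8,0,-1],[0,0,0,0,-0.8,0,-1],[0,0,0,-0.3,-0.4,0,-1]],
  ],
)

```text
clock: 22.75
tool_pos: [0.4184, -0.4497, 0.0745]
eef_rot: [0.002, 0.706, -0.128, 0.696]
contact_force: [0.2, 0.3, -0.4]
opening: 1.0
```

```bash
python3 st.py; python3 - <<'E'
from plan import *
# down pose over the lids region: lift and rotate to down
s=get_state(); p=np.array(s['tool_pos']); R=Rn.from_quat(s['eef_rot']).as_matrix()
rows(p+[-.03,0,.14],R@Rn.from_rotvec([0,0,-.7]).as_matrix(),-1)
rows((.40,-.33,.30),down(np.radians(-10)),-1,p0=p+[-.03,0,.14],R0=R@Rn.from_rotvec([0,0,-.7]).as_matrix())
E
```

```text
22.75 q [ 1.249  1.628 -0.76   0.648 -0.208  1.958  0.65 ] p [ 0.4184 -0.4497  0.0745] open 1.0 F [ 0.2  0.3 -0.4]
x [-0.03  -0.175 -0.984] y [ 0.182  0.967 -0.178] z [ 0.983 -0.185  0.003]
rows 10 margin 0.44 -> [ 0.388 -0.45   0.215]
[[0, 0, -0.87, -0.68, -0.15, -0.15, -1], [0, 0, -0.87, -0.67, -0.2, -0.15, -1], [0, 0, -0.87, -0.66, -0.25, -0.15, -1], [0, 0, -0.87, -0.64, -0.29, -0.15, -1], [0, 0, -0.87, -0.62, -0.33, -0.15, -1]]
[[0, 0, -0.87, -0.59, -0.38, -0.15, -1], [0, 0, -0.87, -0.56, -0.42, -0.15, -1], [0, 0, -0.87, -0.53, -0.46, -0.15, -1], [0, 0, -0.87, -0.5, -0.49, -0.15, -1], [0, 0, -0.87, -0.46, -0.53, -0.15, -1]]
rows 10 margin 0.74 -> [ 0.4  -0.33  0.3 ]
[[-0.01, -0.01, -0.87, -0.73, 0.05, -0.05, -1], [-0.01, -0.01, -0.87, -0.74, 0, -0.05, -1], [-0.01, -0.01, -0.87, -0.73, -0.05, -0.05, -1], [-0.01, -0.01, -0.87, -0.73, -0.1, -0.05, -1], [-0.01, -0.01, -0.87, -0.72, -0.15, -0.05, -1]]
[[-0.01, -0.01, -0.87, -0.71, -0.2, -0.05, -1], [-0.01, -0.01, -0.87, -0.69, -0.25, -0.05, -1], [-0.01, -0.01, -0.87, -0.67, -0.29, -0.05, -1], [-0.01, -0.01, -0.87, -0.65, -0.34, -0.05, -1], [-0.01, -0.01, -0.87, -0.63, -0.38, -0.05, -1]]
```

Call:
send_rows(
  motion=[
    [[0,0,-0.87,-0.66,-0.25,-0.15,-1],[0,0,-0.87,-0.66,-0.25,-0.15,-1],[0,0,-0.87,-0.66,-0.25,-0.15,-1],[0,0,-0.87,-0.66,-0.25,-0.15,-1],[0,0,-0.87,-0.66,-0.25,-0.15,-1]],
  ],
)

```text
clock: 23.17
tool_pos: [0.4029, -0.4488, 0.1465]
eef_rot: [-0.121, 0.695, -0.248, 0.664]
contact_force: [0.3, 0.8, 0.4]
opening: 1.001
```

Call:
send_rows(
  motion=[
    [[0,0,-0.87,-0.53,-0.46,-0.15,-1],[0,0,-0.87,-0.53,-0.46,-0.15,-1],[0,0,-0.87,-0.53,-0.46,-0.15,-1],[0,0,-0.87,-0.53,-0.46,-0.15,-1],[0,0,-0.87,-0.53,-0.46,-0.15,-1]],
  ],
)

```text
clock: 23.58
tool_pos: [0.3872, -0.4493, 0.2164]
eef_rot: [-0.24, 0.664, -0.359, 0.611]
contact_force: [0.2, 0.1, -1.1]
opening: 1.001
```

```bash
python3 st.py; python3 look.py sc10.png 170 100 490 400 130 110 450 410; python3 - <<'E'
from plan import *
rows((.42,-.15,.30),down(np.radians(-10)),-1)
E
```

```text
23.58 q [ 1.302  1.033 -0.679  1.257  0.01   1.404  0.594] p [ 0.3872 -0.4493  0.2164] open 1.001 F [ 0.2  0.1 -1.1]
x [-0.138 -0.757 -0.639] y [ 0.12   0.628 -0.769] z [ 0.983 -0.183  0.004]
rows 20 margin 0.55 -> [ 0.42 -0.15  0.3 ]
[[-0.01, 0, -0.43, -0.7, 0.32, -0.06, -1], [-0.01, 0, -0.43, -0.71, 0.3, -0.06, -1], [-0.01, 0, -0.43, -0.72, 0.27, -0.06, -1], [-0.01, 0, -0.43, -0.73, 0.25, -0.06, -1], [-0.01, 0, -0.43, -0.74, 0.22, -0.06, -1]]
[[-0.01, 0, -0.43, -0.75, 0.2, -0.06, -1], [-0.01, 0, -0.43, -0.75, 0.17, -0.06, -1], [-0.01, 0, -0.43, -0.76, 0.15, -0.06, -1], [-0.01, 0, -0.43, -0.76, 0.12, -0.06, -1], [-0.01, 0, -0.43, -0.77, 0.09, -0.06, -1]]
[[-0.01, 0, -0.43, -0.77, 0.07, -0.06, -1], [-0.01, 0, -0.43, -0.77, 0.04, -0.05, -1], [-0.01, 0, -0.43, -0.77, 0.01, -0.05, -1], [-0.01, 0, -0.43, -0.77, -0.01, -0.05, -1], [-0.01, 0, -0.43, -0.77, -0.04, -0.05, -1]]
[[-0.01, 0, -0.43, -0.77, -0.07, -0.05, -1], [-0.01, 0, -0.43, -0.77, -0.09, -0.05, -1], [-0.01, 0, -0.43, -0.76, -0.12, -0.05, -1], [-0.01, 0, -0.43, -0.76, -0.15, -0.05, -1], [-0.01, 0, -0.43, -0.75, -0.17, -0.05, -1]]
```

View pics/sc10.png

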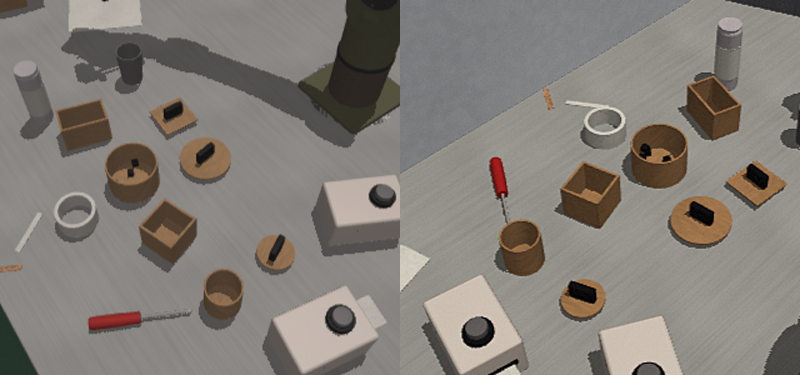

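Call:
send_rows(
  motion=[
    [[0,0,-0.43,-0.72,0.27,-0.06,-1],[0,0,-0.43,-0.72,0.27,-0.06,-1],[0,0,-0.43,-0.72,0.27,-0.06,-1],[0,0,-0.43,-0.72,0.27,-0.06,-1],[0,0,-0.43,-0.72,0.27,-0.06,-1]],
  ],
)

```text
clock: 24.1
tool_pos: [0.3947, -0.3747, 0.2351]
eef_rot: [-0.295, 0.642, -0.409, 0.578]
contact_force: [1.7, 0.9, 0.9]
opening: 0.999
```

Call:
send_rows(
  motion=[
    [[0,0,-0.43,-0.76,0.15,-0.06,-1],[0,0,-0.43,-0.76,0.15,-0.06,-1],[0,0,-0.43,-0.76,0.15,-0.06,-1],[0,0,-0.43,-0.76,0.15,-0.06,-1],[0,0,-0.43,-0.76,0.15,-0.06,-1]],
  ],
)

```text
clock: 24.52
tool_pos: [0.4024, -0.3001, 0.2552]
eef_rot: [-0.349, 0.614, -0.457, 0.541]
contact_force: [0.2, -0.1, 0.7]
opening: 0.999
```

Call:
send_rows(
  motion=[
    [[0,0,-0.43,-0.77,0.01,-0.05,-1],[0,0,-0.43,-0.77,0.01,-0.05,-1],[0,0,-0.43,-0.77,0.01,-0.05,-1],[0,0,-0.43,-0.77,0.01,-0.05,-1],[0,0,-0.43,-0.77,0.01,-0.05,-1]],
  ],
)

```text
clock: 24.93
tool_pos: [0.411, -0.2264, 0.2759]
eef_rot: [-0.4, 0.582, -0.502, 0.5]
contact_force: [0.5, -0.1, 0.0]
opening: 1.004
```

Call:
send_rows(
  motion=[
    [[0,0,-0.43,-0.76,-0.12,-0.05,-1],[0,0,-0.43,-0.76,-0.12,-0.05,-1],[0,0,-0.43,-0.76,-0.12,-0.05,-1],[0,0,-0.43,-0.76,-0.12,-0.05,-1],[0,0,-0.43,-0.76,-0.12,-0.05,-1]],
  ],
)

```text
clock: 25.35
tool_pos: [0.4195, -0.1527, 0.2964]
eef_rot: [-0.449, 0.545, -0.543, 0.455]
contact_force: [0.2, -0.4, 0.5]
opening: 0.997
```

```bash
python3 st.py; python3 - <<'E'
from h import *
shot('wrist','w11.png')
E
python3 meas.py x
```

```text
25.35 q [ 0.587  0.423 -0.484  2.011  0.267  0.767 -0.239] p [ 0.4195 -0.1527  0.2964] open 0.997 F [ 0.2 -0.4  0.5]
x [-0.183 -0.983 -0.008] y [ 0.004  0.008 -1.   ] z [ 0.983 -0.183  0.003]
drum_can scene [ 0.6053 -0.0897] 1.3
drum_can side [ 0.6022 -0.0934] 1.11
tube_can scene [0.6166 0.256 ] 1.01
tube_can side [0.6128 0.2532] 0.8
drum_lid scene [ 0.4402 -0.0402] 1.21
drum_lid side [ 0.4376 -0.0442] 0.78
tube_lid scene [0.4687 0.2415] 8.79
tube_lid side [0.4605 0.2382] 7.1
square_can scene [0.623  0.0783] 17.2 0.57
square_can side [0.6209 0.0756] 197.6 0.66
oblong_can scene [ 0.6066 -0.342 ] -16.5 nan
oblong_can side [ 0.6233 -0.2825] -14.5 1.1
square_lid scene [ 0.4267 -0.1913] -4.0 0.94
square_lid side [ 0.4219 -0.1927] 177.1 5.35h.py:49: RuntimeWarning: Mean of empty slice.
  return p,np.abs(s.fun).mean()
  ret = ret.dtype.type(ret / rcount)
```

View pics/w11.png

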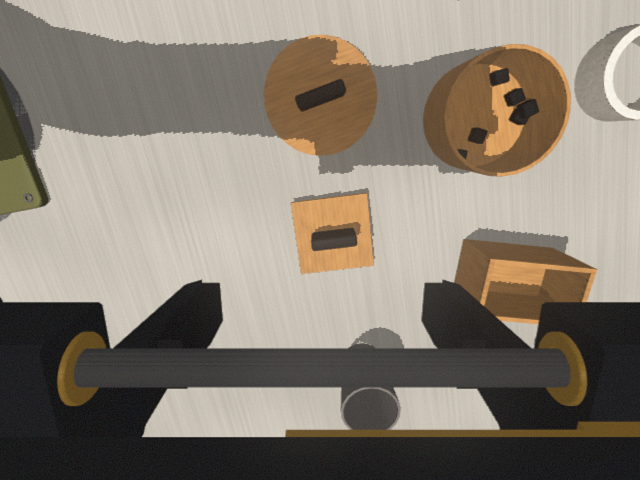

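```bash
cat > wm.py <<'E'
from h import *
# wrist measurements
def plate(d,uv,z=.017,lo=70):
    m=brown(d['img'],lo); m=cv2.morphologyEx(m,cv2.MORPH_CLOSE,np.ones((3,3)))
    c=comp(m,uv); h=cv2.convexHull(c.astype(np.float32))[:,0]
    P=np.array([ray(d,p,z)[:2] for p in h],np.float32); return P
def rect(P):
    (c,s,a)=cv2.minAreaRect(P*1000); return np.array(c)/1000,np.round(s,1),a
def circ(P):
    s=least_squares(lambda p:np.hypot(*(P-p[:2]).T)-p[2],[*P.mean(0),.05],loss='soft_l1',f_scale=.001); return s.x,np.abs(s.fun).max()
def bar(d,uv,z=.051,r=40,v=60):
    g=d['img'].max(2); m=(g<v).astype(np.uint8); w=np.zeros_like(m); x,y=map(int,uv); w[max(0,y-r):y+r,max(0,x-r):x+r]=1; m&=w
    c=comp(m,uv); P=np.array([ray(d,p,z)[:2] for p in c],np.float32)
    cam=(-d['R'].T@d['t'])
    return rect(P)
E
python3 - <<'E'
from wm import *
d=dict(np.load('last_wrist.npz'))
P=plate(d,(308,255)); print('sq',rect(P)); print('sqbar',bar(d,(333,240)))
P=plate(d,(300,130)); print('drumlid',circ(P)); print('drumbar',bar(d,(320,95)))
print('drumcan rim pts hull', circ(plate(d,(520,160),.075)))
a=d['img'][40:180,420:600]; cv2.imwrite('pics/drum_in.png',cv2.resize(a,None,fx=4,fy=4,interpolation=cv2.INTER_CUBIC)[:,:,::-1])
E
```

```text
sq (array([ 0.4258457 , -0.19578458]), array([88.4, 88.2]), 86.51798248291016)
sqbar (array([ 0.43943927, -0.18379204]), array([1.5, 0. ]), 124.02580261230469)
drumlid (array([ 0.43874438, -0.04591511,  0.05981948]), np.float64(0.0003270248177386567))
drumbar (array([ 0.43903018, -0.04723034]), array([48. , 14.7]), 9.157958030700684)
drumcan rim pts hull (array([ 0.59558198, -0.09519734,  0.0629717 ]), np.float64(0.007870721956398638))
```

View pics/drum_in.png

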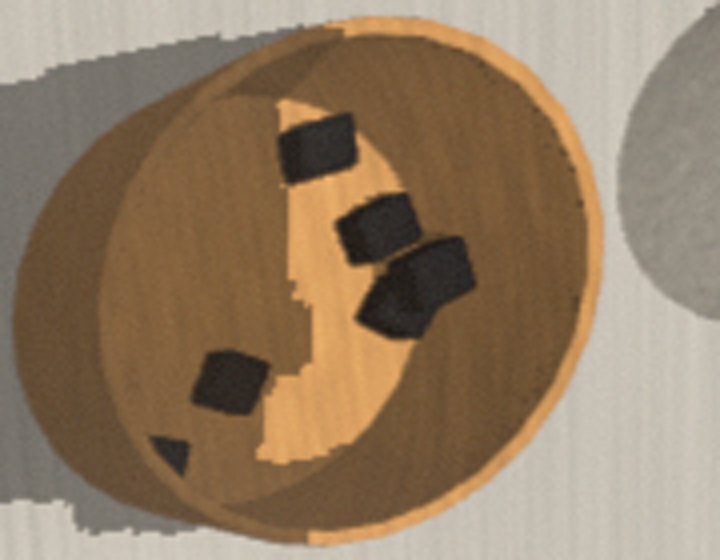

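```bash
python3 - <<'E'
from plan import *
rows((.4258,-.1958,.12),down(np.radians(-93.5)),-1)
rows((.4258,-.1958,.12),down(np.radians(86.5)),-1)
E
```

```text
rows 20 margin 0.26 -> [ 0.426 -0.196  0.12 ]
[[0, 0.91, -0.01, 0.11, 0.44, 0.03, -1], [0, 0.91, -0.01, 0.11, 0.44, 0.04, -1], [0, 0.91, -0.01, 0.1, 0.44, 0.05, -1], [0, 0.91, -0.01, 0.1, 0.44, 0.05, -1], [0, 0.91, -0.01, 0.1, 0.44, 0.06, -1]]
[[0, 0.91, -0.01, 0.09, 0.44, 0.07, -1], [0, 0.91, -0.01, 0.08, 0.44, 0.07, -1], [0, 0.91, -0.01, 0.08, 0.44, 0.08, -1], [0, 0.91, -0.01, 0.07, 0.44, 0.09, -1], [0, 0.91, -0.01, 0.07, 0.44, 0.09, -1]]
[[0, 0.91, -0.01, 0.06, 0.44, 0.1, -1], [0, 0.91, -0.01, 0.05, 0.44, 0.1, -1], [0, 0.91, -0.01, 0.04, 0.44, 0.1, -1], [0, 0.91, -0.01, 0.04, 0.44, 0.11, -1], [0, 0.91, -0.01, 0.03, 0.44, 0.11, -1]]
[[0, 0.91, -0.01, 0.02, 0.44, 0.11, -1], [0, 0.91, -0.01, 0.01, 0.44, 0.11, -1], [0, 0.91, -0.01, 0, 0.44, 0.11, -1], [0, 0.91, -0.01, 0, 0.44, 0.11, -1], [0, 0.91, -0.01, -0.01, 0.44, 0.11, -1]]
rows 25 margin 0.44 -> [ 0.426 -0.196  0.12 ]
[[-0.01, -0.84, 0, 0.09, 0.35, 0.03, -1], [-0.01, -0.84, 0, 0.09, 0.35, 0.02, -1], [-0.01, -0.84, 0, 0.09, 0.35, 0.01, -1], [-0.01, -0.84, 0, 0.09, 0.35, 0.01, -1], [-0.01, -0.84, 0, 0.09, 0.35, 0, -1]]
[[-0.01, -0.84, 0, 0.09, 0.35, 0, -1], [-0.01, -0.84, 0, 0.09, 0.35, -0.01, -1], [-0.01, -0.84, 0, 0.09, 0.35, -0.02, -1], [-0.01, -0.84, 0, 0.09, 0.35, -0.02, -1], [-0.01, -0.84, 0, 0.09, 0.35, -0.03, -1]]
[[-0.01, -0.84, 0, 0.08, 0.35, -0.03, -1], [-0.01, -0.84, 0, 0.08, 0.35, -0.04, -1], [-0.01, -0.84, 0, 0.08, 0.35, -0.04, -1], [-0.01, -0.84, 0, 0.08, 0.35, -0.05, -1], [-0.01, -0.84, 0, 0.07, 0.35, -0.05, -1]]
[[-0.01, -0.84, 0, 0.07, 0.35, -0.06, -1], [-0.01, -0.84, 0, 0.06, 0.35, -0.06, -1], [-0.01, -0.84, 0, 0.06, 0.35, -0.07, -1], [-0.01, -0.84, 0, 0.06, 0.35, -0.07, -1], [-0.01, -0.84, 0, 0.05, 0.35, -0.07, -1]]
[[-0.01, -0.84, 0, 0.05, 0.35, -0.08, -1], [-0.01, -0.84, 0, 0.04, 0.35, -0.08, -1], [-0.01, -0.84, 0, 0.03, 0.35, -0.08, -1], [-0.01, -0.84, 0, 0.03, 0.35, -0.08, -1], [-0.01, -0.84, 0, 0.02, 0.35, -0.09, -1]]
```

Call:
send_rows(
  motion=[
    [[0,0.91,0,0.1,0.44,0.05,-1],[0,0.91,0,0.1,0.44,0.05,-1],[0,0.91,0,0.1,0.44,0.05,-1],[0,0.91,0,0.1,0.44,0.05,-1],[0,0.91,0,0.1,0.44,0.05,-1]],
  ],
)

```text
clock: 25.92
tool_pos: [0.4209, -0.1661, 0.2514]
eef_rot: [-0.341, 0.62, -0.616, 0.347]
contact_force: [0.6, -0.1, 0.4]
opening: 1.002
```

Call:
send_rows(
  motion=[
    [[0,0.91,0,0.08,0.44,0.08,-1],[0,0.91,0,0.08,0.44,0.08,-1],[0,0.91,0,0.08,0.44,0.08,-1],[0,0.91,0,0.08,0.44,0.08,-1],[0,0.91,0,0.08,0.44,0.08,-1]],
  ],
)

```text
clock: 26.33
tool_pos: [0.4221, -0.1769, 0.2073]
eef_rot: [-0.224, 0.672, -0.667, 0.229]
contact_force: [0.8, 0.1, 0.4]
opening: 1.0
```

Call:
send_rows(
  motion=[
    [[0,0.91,0,0.04,0.44,0.1,-1],[0,0.91,0,0.04,0.44,0.1,-1],[0,0.91,0,0.04,0.44,0.1,-1],[0,0.91,0,0.04,0.44,0.1,-1],[0,0.91,0,0.04,0.44,0.1,-1]],
  ],
)

```text
clock: 26.75
tool_pos: [0.4238, -0.1872, 0.1633]
eef_rot: [-0.1, 0.702, -0.697, 0.103]
contact_force: [0.1, 0.7, -0.3]
opening: 1.001
```

Call:
send_rows(
  motion=[
    [[0,0.91,0,0,0.44,0.11,-1],[0,0.91,0,0,0.44,0.11,-1],[0,0.91,0,0,0.44,0.11,-1],[0,0.91,0,0,0.44,0.11,-1],[0,0.91,0,0,0.44,0.11,-1]],
  ],
)

```text
clock: 27.17
tool_pos: [0.4256, -0.1977, 0.1191]
eef_rot: [0.028, 0.71, -0.704, -0.025]
contact_force: [1.5, -0.1, -0.4]
opening: 1.0
```

```bash
python3 st.py; python3 - <<'E'
from plan import *
shot('wrist','w12.png')
rows((.4258,-.1958,.036),down(np.radians(-93.5)),-1)
E
```

```text
27.17 q [ 0.34   0.736  0.003  2.146 -0.044  0.259 -1.261] p [ 0.4256 -0.1977  0.1191] open 1.0 F [ 1.5 -0.1 -0.4]
x [-0.997  0.076 -0.003] y [ 0.004  0.008 -1.   ] z [-0.076 -0.997 -0.008]
rows 5 margin 0.03 -> [ 0.426 -0.196  0.036]
[[0.02, -0.05, 0, 0, 0.82, -0.01, -1], [0.02, -0.05, 0, -0.01, 0.82, -0.01, -1], [0.02, -0.05, 0, -0.01, 0.82, -0.02, -1], [0.02, -0.05, 0, -0.01, 0.82, -0.02, -1], [0.02, -0.05, 0, -0.01, 0.82, -0.02, -1]]
```

View pics/w12.png

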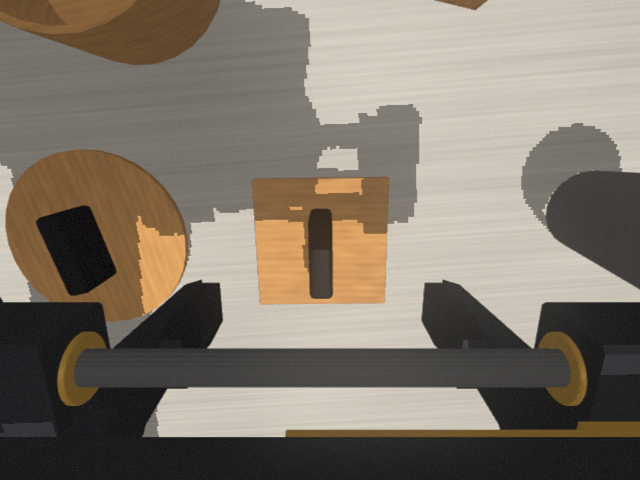

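Call:
send_rows(
  motion=[
    [[0,-0.05,0,-0.01,0.8,-0.02,-1],[0,-0.05,0,-0.01,0.8,-0.02,-1],[0,-0.05,0,-0.01,0.8,-0.02,-1],[0,-0.05,0,-0.01,0.8,-0.02,-1],[0,-0.05,0,-0.01,0.6,-0.02,-1]],
  ],
)

```text
clock: 27.63
tool_pos: [0.4272, -0.1944, 0.0429]
eef_rot: [0.019, 0.71, -0.704, -0.016]
contact_force: [-0.2, -0.1, -0.6]
opening: 0.999
```

```bash
python3 st.py
```

```text
27.63 q [ 0.34   0.896 -0.009  2.167 -0.033  0.078 -1.252] p [ 0.4272 -0.1944  0.0429] open 0.999 F [-0.2 -0.1 -0.6]
x [-0.999  0.049 -0.003] y [ 0.004  0.009 -1.   ] z [-0.049 -0.999 -0.009]
```

Call:
send_rows(
  motion=[
    [[0,0,0,0.05,0.15,0.05,-1],[0,0,0,0,0,0,1],[0,0,0,0,0,0,1],[0,0,0,0,0,0,1],[0,0,0,0,0,0,1]],
  ],
  force=35,
)

```text
clock: 28.05
tool_pos: [0.4273, -0.1944, 0.0421]
eef_rot: [0.02, 0.71, -0.704, -0.015]
contact_force: [1.1, 0.9, 0.0]
opening: 0.723
```

Call:
send_rows(
  motion=[
    [[0,0,0,0,0,0,1],[0,0,0,0,0,0,1],[0,0,0,0,0,0,1],[0,0,0,0,0,0,1],[0,0,0,0,0,0,1]],
  ],
)

```text
clock: 28.47
tool_pos: [0.4271, -0.1939, 0.0416]
eef_rot: [0.019, 0.71, -0.704, -0.015]
contact_force: [0.4, 0.3, -0.3]
opening: 0.342
```

```bash
python3 st.py; python3 - <<'E'
from plan import *
s=get_state(); p=np.array(s['tool_pos']); R=Rn.from_quat(s['eef_rot']).as_matrix()
rows(p+[0,0,.13],down(np.radians(-90)),1)
E
```

```text
28.47 q [ 0.34   0.899 -0.009  2.169 -0.032  0.071 -1.253] p [ 0.4271 -0.1939  0.0416] open 0.342 F [ 0.4  0.3 -0.3]
x [-0.999  0.049 -0.005] y [ 0.006  0.008 -1.   ] z [-0.049 -0.999 -0.009]
rows 10 margin 0.23 -> [ 0.427 -0.194  0.172]
[[0.01, -0.06, -0.01, 0, -0.65, -0.01, 1], [0.01, -0.06, -0.01, 0, -0.65, 0, 1], [0.01, -0.06, -0.01, 0, -0.65, 0, 1], [0.01, -0.06, -0.01, 0, -0.65, 0, 1], [0.01, -0.06, -0.01, 0, -0.65, 0, 1]]
[[0.01, -0.06, -0.01, 0, -0.65, 0, 1], [0.01, -0.06, -0.01, 0, -0.65, 0, 1], [0.01, -0.06, -0.01, 0, -0.65, 0, 1], [0.01, -0.06, -0.01, 0, -0.65, 0, 1], [0.01, -0.06, -0.01, 0, -0.65, 0, 1]]
```

Fingers are still closing; I wait for them to settle.

Call:
send_rows(
  motion=[
    [[0,0,0,0,0,0,1],[0,0,0,0,0,0,1],[0,0,0,0,0,0,1],[0,0,0,0,0,0,1],[0,0,0,0,0,0,1]],
  ],
)

```text
clock: 28.88
tool_pos: [0.4271, -0.1941, 0.0415]
eef_rot: [0.019, 0.71, -0.704, -0.015]
contact_force: [-0.0, -0.5, 0.8]
opening: 0.152
```

Call:
send_rows(
  motion=[
    [[0,0,0,0,-0.4,0,1],[0,0,0,0,-0.65,0,1],[0,0,0,0,-0.65,0,1],[0,0,0,0,-0.65,0,1],[0,0,0,0,-0.65,0,1]],
  ],
)

```text
clock: 29.3
tool_pos: [0.4265, -0.1943, 0.1024]
eef_rot: [0.019, 0.71, -0.704, -0.015]
contact_force: [-1.0, 0.0, 0.1]
opening: 0.153
```

```bash
python3 st.py; python3 - <<'E'
from h import *
shot('wrist','w13.png')
E
```

```text
29.3 q [ 0.338  0.77  -0.004  2.156 -0.032  0.214 -1.253] p [ 0.4265 -0.1943  0.1024] open 0.153 F [-1.   0.   0.1]
x [-0.999  0.049 -0.005] y [ 0.005  0.009 -1.   ] z [-0.049 -0.999 -0.009]
```

View pics/w13.png

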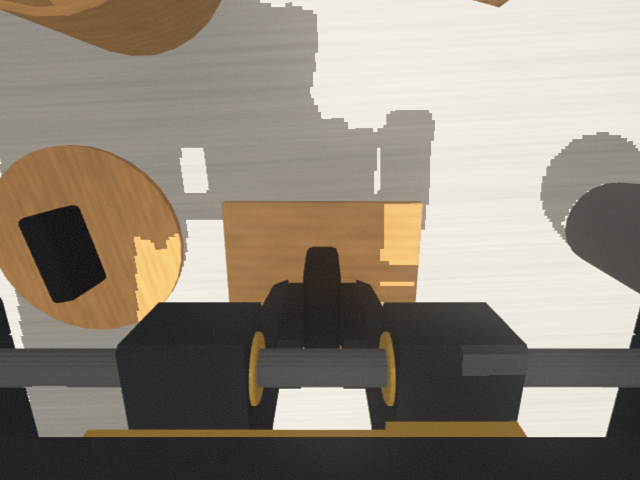

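```bash
python3 - <<'E'
from plan import *
d=dict(np.load('last_wrist.npz')); s=get_state(); p=np.array(s['tool_pos']);R=Rn.from_quat(s['eef_rot']).as_matrix()
for uv in ((222,201.5),(423.5,202.5)):
    X=ray(d,uv,p[2]-.0245); print(X.round(4),(R.T@(X-p)*1000).round(1))
# view pose for square can
rows((.57,.06,.20),down(np.radians(-73)),1)
E
```

```text
[ 0.4717 -0.154   0.0798] [-42.1  25.2 -42.6]
[ 0.4672 -0.2401  0.0798] [-41.9  24.5  43.6]
rows 20 margin 0.29 -> [0.57 0.06 0.2 ]
[[0, -0.22, -0.01, -0.33, -0.23, -0.66, 1], [0, -0.22, -0.01, -0.34, -0.23, -0.65, 1], [0, -0.22, -0.01, -0.35, -0.23, -0.64, 1], [0, -0.22, -0.01, -0.36, -0.23, -0.64, 1], [0, -0.22, -0.01, -0.37, -0.23, -0.63, 1]]
[[0, -0.22, -0.01, -0.38, -0.23, -0.62, 1], [0, -0.22, -0.01, -0.39, -0.23, -0.62, 1], [0, -0.22, -0.01, -0.4, -0.23, -0.61, 1], [0, -0.22, -0.01, -0.41, -0.23, -0.6, 1], [0, -0.22, -0.01, -0.42, -0.23, -0.6, 1]]
[[0, -0.22, -0.01, -0.43, -0.24, -0.59, 1], [0, -0.22, -0.01, -0.44, -0.24, -0.58, 1], [0, -0.22, -0.01, -0.45, -0.24, -0.57, 1], [0, -0.22, -0.01, -0.46, -0.24, -0.57, 1], [0, -0.22, -0.01, -0.47, -0.24, -0.56, 1]]
[[0, -0.22, -0.01, -0.48, -0.24, -0.55, 1], [0, -0.22, -0.01, -0.49, -0.24, -0.54, 1], [0, -0.22, -0.01, -0.5, -0.24, -0.53, 1], [0, -0.22, -0.01, -0.51, -0.24, -0.52, 1], [0, -0.22, -0.01, -0.52, -0.24, -0.51, 1]]
```

```bash
python3 - <<'E'
from plan import *
rows((.52,.07,.24),down(np.radians(-73)),1)
E
```

```text
rows 20 margin 0.29 -> [0.52 0.07 0.24]
[[0, -0.22, -0.01, -0.2, -0.33, -0.68, 1], [0, -0.22, -0.01, -0.21, -0.33, -0.67, 1], [0, -0.22, -0.01, -0.22, -0.33, -0.67, 1], [0, -0.22, -0.01, -0.24, -0.33, -0.66, 1], [0, -0.22, -0.01, -0.25, -0.33, -0.66, 1]]
[[0, -0.22, -0.01, -0.26, -0.33, -0.65, 1], [0, -0.22, -0.01, -0.27, -0.33, -0.65, 1], [0, -0.22, -0.01, -0.28, -0.33, -0.65, 1], [0, -0.22, -0.01, -0.29, -0.34, -0.64, 1], [0, -0.22, -0.01, -0.3, -0.34, -0.63, 1]]
[[0, -0.22, -0.01, -0.31, -0.34, -0.63, 1], [0, -0.22, -0.01, -0.32, -0.34, -0.62, 1], [0, -0.22, -0.01, -0.33, -0.34, -0.62, 1], [0, -0.22, -0.01, -0.34, -0.34, -0.61, 1], [0, -0.22, -0.01, -0.36, -0.34, -0.61, 1]]
[[0, -0.22, -0.01, -0.37, -0.34, -0.6, 1], [0, -0.22, -0.01, -0.38, -0.34, -0.59, 1], [0, -0.22, -0.01, -0.39, -0.34, -0.59, 1], [0, -0.22, -0.01, -0.4, -0.34, -0.58, 1], [0, -0.22, -0.01, -0.41, -0.34, -0.57, 1]]
```

Call:
send_rows(
  motion=[
    [[0,-0.22,0,-0.23,-0.5,-0.5,1],[0,-0.22,0,-0.23,-0.5,-0.6,1],[0,-0.22,0,-0.23,-0.5,-0.67,1],[0,-0.22,0,-0.23,-0.3,-0.67,1],[0,-0.22,0,-0.23,-0.3,-0.67,1]],
  ],
)

```text
clock: 29.77
tool_pos: [0.4503, -0.1323, 0.1446]
eef_rot: [-0.012, 0.71, -0.704, 0.016]
contact_force: [-0.3, 0.4, -0.9]
opening: 0.153
```

Call:
send_rows(
  motion=[
    [[0,-0.22,0,-0.28,-0.3,-0.65,1],[0,-0.22,0,-0.28,-0.3,-0.65,1],[0,-0.22,0,-0.28,-0.3,-0.65,1],[0,-0.22,0,-0.28,-0.3,-0.65,1],[0,-0.22,0,-0.28,-0.3,-0.65,1]],
  ],
)

```text
clock: 30.18
tool_pos: [0.4729, -0.0655, 0.175]
eef_rot: [-0.043, 0.709, -0.703, 0.047]
contact_force: [-0.6, 0.1, -0.6]
opening: 0.16
```

Call:
send_rows(
  motion=[
    [[0,-0.22,0,-0.33,-0.3,-0.62,1],[0,-0.22,0,-0.33,-0.3,-0.62,1],[0,-0.22,0,-0.33,-0.3,-0.62,1],[0,-0.22,0,-0.33,-0.3,-0.62,1],[0,-0.22,0,-0.33,-0.3,-0.62,1]],
  ],
)

```text
clock: 30.6
tool_pos: [0.4952, 0.0006, 0.2056]
eef_rot: [-0.074, 0.706, -0.7, 0.078]
contact_force: [0.8, -0.7, -0.9]
opening: 0.153
```

Call:
send_rows(
  motion=[
    [[0,-0.22,0,-0.39,-0.3,-0.59,1],[0,-0.22,0,-0.39,-0.3,-0.59,1],[0,-0.22,0,-0.39,-0.3,-0.59,1],[0,-0.22,0,-0.39,-0.3,-0.65,1],[0,-0.22,0,-0.39,-0.3,-0.65,1]],
  ],
)

```text
clock: 31.02
tool_pos: [0.5175, 0.0694, 0.2363]
eef_rot: [-0.105, 0.702, -0.696, 0.109]
contact_force: [-0.3, -0.7, -1.0]
opening: 0.158
```

```bash
python3 st.py; python3 - <<'E'
from h import *
shot('wrist','w14.png')
E
```

```text
31.02 q [-0.226  0.574  0.014  1.905 -0.024  0.657 -1.463] p [0.5175 0.0694 0.2363] open 0.158 F [-0.3 -0.7 -1. ]
x [-0.954 -0.299 -0.007] y [ 0.005  0.008 -1.   ] z [ 0.299 -0.954 -0.006]
```

View pics/w14.png

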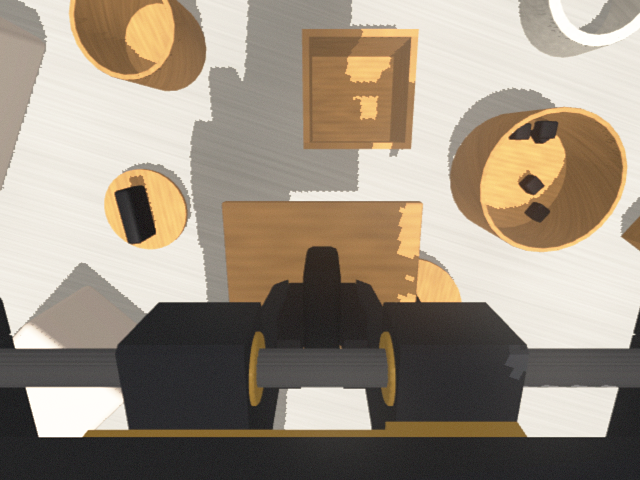

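```bash
python3 - <<'E'
from wm import *
d=dict(np.load('last_wrist.npz'))
print('sqcan',rect(plate(d,(308,90),.075)))
print('tubelid',circ(plate(d,(170,225),.017)),bar(d,(135,215),r=34,v=50))
C=np.array([ray(d,u,.075)[:2] for u in ((303,30),(418,30),(411.5,149.5),(304,149))]); print(C.round(4), C.mean(0).round(4), [np.linalg.norm(C[i]-C[i-1]).round(4) for i in range(4)])
g=np.degrees(np.arctan2(*(C[1]-C[0])[::-1])); print(g, np.degrees(np.arctan2(*(C[2]-C[1])[::-1])))
E
```

```text
sqcan (array([0.62278503, 0.07442401]), array([83.1, 83.9]), 17.323453903198242)
tubelid (array([0.46511524, 0.23515318, 0.04025704]), np.float64(0.0008984906176897206)) (array([0.4732959 , 0.22525578]), array([47.1, 27. ]), 39.519718170166016)
[[0.6497 0.1255]
 [0.6743 0.0468]
 [0.5949 0.0209]
 [0.5702 0.101 ]] [0.6223 0.0736] [np.float64(0.0832), np.float64(0.0825), np.float64(0.0834), np.float64(0.0838)]
-72.6827813650761 -161.9746336310597
```

```bash
python3 - <<'E'
from plan import *
rows((.6240,.0752,.135),down(np.radians(-72.7)),1)
E
```

```text
rows 10 margin 0.61 -> [0.624 0.075 0.135]
[[0.01, 0.01, -0.01, -0.5, 0.52, 0.16, 1], [0.01, 0.01, -0.01, -0.5, 0.52, 0.16, 1], [0.01, 0.01, -0.01, -0.5, 0.52, 0.15, 1], [0.01, 0.01, -0.01, -0.5, 0.51, 0.15, 1], [0.01, 0.01, -0.01, -0.5, 0.51, 0.15, 1]]
[[0.01, 0.01, -0.01, -0.5, 0.51, 0.15, 1], [0.01, 0.01, -0.01, -0.5, 0.51, 0.15, 1], [0.01, 0.01, -0.01, -0.5, 0.51, 0.15, 1], [0.01, 0.01, -0.01, -0.5, 0.51, 0.15, 1], [0.01, 0.01, -0.01, -0.5, 0.51, 0.15, 1]]
```

Call:
send_rows(
  motion=[
    [[0.01,0.01,-0.01,-0.5,0.5,0.15,1],[0.01,0.01,-0.01,-0.5,0.5,0.15,1],[0.01,0.01,-0.01,-0.5,0.5,0.15,1],[0.01,0.01,-0.01,-0.5,0.5,0.15,1],[0.01,0.01,-0.01,-0.5,0.5,0.15,1]],
  ],
)

```text
clock: 31.48
tool_pos: [0.57, 0.0689, 0.1855]
eef_rot: [-0.104, 0.7, -0.698, 0.106]
contact_force: [0.4, 0.5, -1.3]
opening: 0.153
```

Call:
send_rows(
  motion=[
    [[0.01,0.01,-0.01,-0.5,0.5,0.15,1],[0.01,0.01,-0.01,-0.5,0.5,0.15,1],[0.01,0.01,-0.01,-0.5,0.5,0.15,1],[0.01,0.01,-0.01,-0.5,0.5,0.15,1],[0.01,0.01,-0.01,-0.5,0.5,0.15,1]],
  ],
)

```text
clock: 31.9
tool_pos: [0.6223, 0.0692, 0.1354]
eef_rot: [0.104, -0.699, 0.7, -0.103]
contact_force: [1.0, -0.4, -2.2]
opening: 0.157
```

```bash
python3 st.py; python3 - <<'E'
from plan import *
rows((.6240,.0752,.120),down(np.radians(-72.7)),1)
E
python3 look.py sq1.png 260 210 360 310 240 190 340 290
```

```text
31.9 q [-0.196  0.838  0.018  1.664 -0.02   0.641 -1.444] p [0.6223 0.0692 0.1354] open 0.157 F [ 1.  -0.4 -2.2]
x [-0.957 -0.29   0.002] y [-0.001 -0.002 -1.   ] z [ 0.29  -0.957  0.002]
rows 5 margin 0.6 -> [0.624 0.075 0.12 ]
[[0, -0.02, 0, -0.03, 0.15, -0.05, 1], [0, -0.02, 0, -0.03, 0.15, -0.05, 1], [0, -0.02, 0, -0.03, 0.15, -0.05, 1], [0, -0.02, 0, -0.03, 0.15, -0.05, 1], [0, -0.02, 0, -0.03, 0.15, -0.05, 1]]
```

View pics/sq1.png

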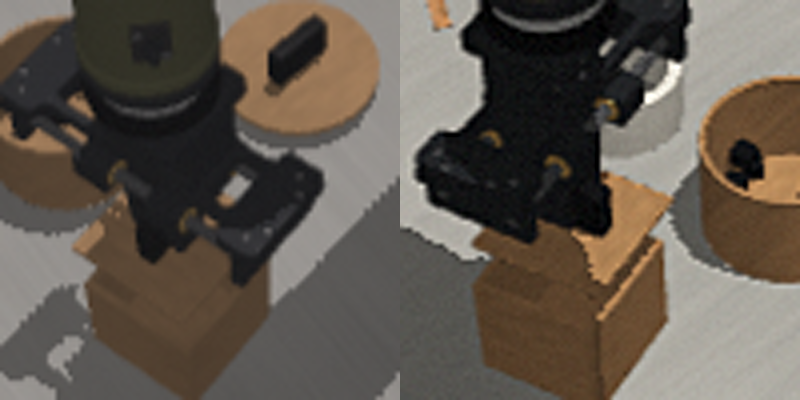

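Call:
send_rows(
  motion=[
    [[0,-0.02,0,-0.03,0.15,-0.06,1],[0,-0.02,0,-0.03,0.15,-0.06,1],[0,-0.02,0,-0.03,0.15,-0.06,1],[0,-0.02,0,-0.03,0.15,-0.06,1],[0,-0.02,0,-0.03,0.15,-0.06,1]],
  ],
)

```text
clock: 32.42
tool_pos: [0.6234, 0.0769, 0.1216]
eef_rot: [0.107, -0.698, 0.7, -0.107]
contact_force: [-0.4, -0.6, -1.2]
opening: 0.155
```

```bash
python3 st.py; python3 - <<'E'
from plan import *
rows((.6240,.0752,.104),down(np.radians(-72.7)),1)
E
```

```text
32.42 q [-0.206  0.86   0.016  1.665 -0.019  0.617 -1.447] p [0.6234 0.0769 0.1216] open 0.155 F [-0.4 -0.6 -1.2]
x [-0.954 -0.299 -0.   ] y [ 0.    -0.001 -1.   ] z [ 0.299 -0.954  0.002]
rows 5 margin 0.57 -> [0.624 0.075 0.104]
[[0, 0, 0, 0, 0.18, 0.02, 1], [0, 0, 0, 0, 0.18, 0.02, 1], [0, 0, 0, 0, 0.18, 0.02, 1], [0, 0, 0, 0, 0.18, 0.02, 1], [0, 0, 0, 0, 0.18, 0.02, 1]]
```

Call:
send_rows(
  motion=[
    [[0,0,0,0,0,0.08,1],[0,0,0,0,0.1,0,1],[0,0,0,0,0.15,0,1],[0,0,0,0,0.15,0,1],[0,0,0,0,0.15,0,1]],
  ],
)

```text
clock: 32.83
tool_pos: [0.6241, 0.0749, 0.1102]
eef_rot: [0.107, -0.698, 0.7, -0.107]
contact_force: [0.0, 0.2, -0.5]
opening: 0.154
```

```bash
python3 st.py; python3 look.py sq2.png 260 210 360 310 240 190 340 290
```

```text
32.83 q [-0.202  0.877  0.015  1.668 -0.018  0.597 -1.445] p [0.6241 0.0749 0.1102] open 0.154 F [ 0.   0.2 -0.5]
x [-0.955 -0.298  0.   ] y [ 0.    -0.002 -1.   ] z [ 0.298 -0.955  0.002]
```

View pics/sq2.png

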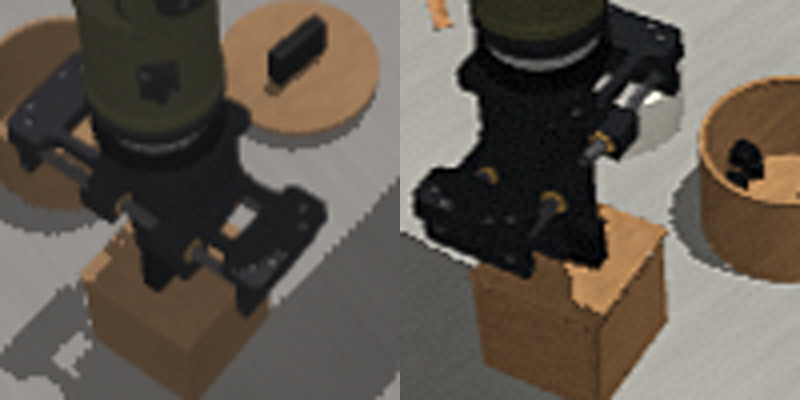

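Call:
send_rows(
  motion=[
    [[0,0,0,0,0.1,0,1],[0,0,0,0,0.1,0,1],[0,0,0,0,0.08,0,1],[0,0,0,0,0.05,0,1],[0,0,0,0,0.05,0,1]],
  ],
)

```text
clock: 33.35
tool_pos: [0.6242, 0.0749, 0.1045]
eef_rot: [0.106, -0.698, 0.7, -0.107]
contact_force: [-4.5, -1.0, 17.5]
opening: 0.153
```

```bash
python3 st.py
```

```text
33.35 q [-0.202  0.885  0.015  1.671 -0.018  0.586 -1.445] p [0.6242 0.0749 0.1045] open 0.153 F [-4.5 -1.  17.5]
x [-0.955 -0.298 -0.   ] y [ 0.001 -0.002 -1.   ] z [ 0.298 -0.955  0.002]
```

Call:
send_rows(
  motion=[
    [[0,0,0,0,0,0,-1],[0,0,0,0,0,0,-1],[0,0,0,0,0,0,-1],[0,0,0,0,0,0,-1],[0,0,0,0,0,0,-1]],
  ],
)

```text
clock: 33.77
tool_pos: [0.6241, 0.075, 0.1027]
eef_rot: [0.107, -0.698, 0.7, -0.107]
contact_force: [0.8, -0.2, -0.1]
opening: 0.513
```

Call:
send_rows(
  motion=[
    [[0,0,0,0,0,0,-1],[0,0,0,0,-0.3,0,-1],[0,0,0,0,-0.8,0,-1],[0,0,0,0,-0.9,0,-1],[0,0,0,0,-0.9,0,-1]],
  ],
)

```text
clock: 34.18
tool_pos: [0.624, 0.0751, 0.1617]
eef_rot: [0.107, -0.698, 0.7, -0.107]
contact_force: [-0.2, 0.0, 0.8]
opening: 0.883
```

```bash
python3 st.py; python3 - <<'E'
from plan import *
rows((.41,-.03,.24),down(np.radians(-81)),-1)
E
```

```text
34.18 q [-0.204  0.804  0.019  1.642 -0.019  0.697 -1.444] p [0.624  0.0751 0.1617] open 0.883 F [-0.2  0.   0.8]
x [-0.954 -0.298  0.001] y [-0.    -0.002 -1.   ] z [ 0.298 -0.954  0.002]
rows 15 margin 0.37 -> [ 0.41 -0.03  0.24]
[[0, 0.12, 0, 0.79, -0.26, 0.12, -1], [0, 0.12, 0, 0.78, -0.26, 0.13, -1], [0, 0.12, 0, 0.78, -0.26, 0.14, -1], [0, 0.12, 0, 0.78, -0.26, 0.14, -1], [0, 0.12, 0, 0.78, -0.26, 0.15, -1]]
[[0, 0.12, 0, 0.78, -0.26, 0.16, -1], [0, 0.12, 0, 0.78, -0.26, 0.17, -1], [0, 0.12, 0, 0.78, -0.26, 0.17, -1], [0, 0.12, 0, 0.77, -0.26, 0.18, -1], [0, 0.12, 0, 0.77, -0.26, 0.19, -1]]
[[0, 0.12, 0, 0.77, -0.26, 0.2, -1], [0, 0.12, 0, 0.77, -0.26, 0.2, -1], [0, 0.12, 0, 0.77, -0.26, 0.21, -1], [0, 0.12, 0, 0.76, -0.26, 0.22, -1], [0, 0.12, 0, 0.76, -0.26, 0.23, -1]]
```

```bash
python3 - <<'E'
from ik import *
from plan import down
s=get_state(); rng=np.random.default_rng(0)
for j in (-80.8,99.2):
  for P in ((.4387,-.0459,.04),(.4387,-.0459,.12)):
    sol=[]
    for k in range(14):
        q,e=ik(np.array(P),down(np.radians(j)),np.array(s['q']) if k==0 else np.clip(np.array(s['q'])+rng.normal(0,.6,7),lo+.05,hi-.05),1e-3)
        if e<2e-3: sol.append((np.min(np.minimum(q-lo,hi-q)).round(2),tuple(q.round(2))))
        if k==0: print('seed0',q.round(2),round(e,4))
    for x in sorted(set(sol),reverse=True)[:3]: print(j,P,x)
E
```

```text
seed0 [ 0.05  0.9  -0.09  2.23  1.22  0.07 -2.63] 0.0306
seed0 [ 0.07  0.72 -0.11  2.22  0.34  0.22 -1.76] 0.0
-80.8 (0.4387, -0.0459, 0.12) (np.float64(0.18), (np.float64(0.07), np.float64(0.72), np.float64(-0.11), np.float64(2.22), np.float64(0.34), np.float64(0.22), np.float64(-1.76)))
-80.8 (0.4387, -0.0459, 0.12) (np.float64(0.17), (np.float64(0.07), np.float64(0.72), np.float64(-0.11), np.float64(2.22), np.float64(0.34), np.float64(0.21), np.float64(-1.76)))
seed0 [ 0.44  1.   -0.74  2.23  1.49  0.61  0.25] 0.0
99.2 (0.4387, -0.0459, 0.04) (np.float64(0.33), (np.float64(0.44), np.float64(1.0), np.float64(-0.74), np.float64(2.23), np.float64(1.49), np.float64(0.61), np.float64(0.25)))
seed0 [ 0.48  0.83 -0.8   2.2   1.15  0.62  0.54] 0.0
99.2 (0.4387, -0.0459, 0.12) (np.float64(0.36), (np.float64(0.48), np.float64(0.83), np.float64(-0.8), np.float64(2.2), np.float64(1.15), np.float64(0.62), np.float64(0.54)))
```

```bash
python3 - <<'E'
from plan import *
rows((.44,-.03,.26),down(np.radians(3)),-1)
rows((.44,-.03,.26),down(np.radians(99.2)),-1,p0=np.array((.44,-.03,.26)),R0=down(np.radians(3)))
E
```

```text
rows 20 margin 0.48 -> [ 0.44 -0.03  0.26]
[[0, -0.83, 0, 0.52, -0.25, 0.11, -1], [0, -0.83, 0, 0.52, -0.25, 0.08, -1], [0, -0.83, 0, 0.53, -0.25, 0.04, -1], [0, -0.83, 0, 0.53, -0.25, 0.01, -1], [0, -0.83, 0, 0.53, -0.25, -0.03, -1]]
[[0, -0.83, 0, 0.53, -0.25, -0.06, -1], [0, -0.83, 0, 0.52, -0.25, -0.09, -1], [0, -0.83, 0, 0.51, -0.25, -0.13, -1], [0, -0.83, 0, 0.5, -0.25, -0.16, -1], [0, -0.83, 0, 0.49, -0.25, -0.2, -1]]
[[0, -0.83, 0, 0.48, -0.25, -0.23, -1], [0, -0.83, 0, 0.46, -0.25, -0.26, -1], [0, -0.83, 0, 0.44, -0.25, -0.29, -1], [0, -0.83, 0, 0.42, -0.25, -0.32, -1], [0, -0.83, 0, 0.4, -0.25, -0.34, -1]]
[[0, -0.83, 0, 0.38, -0.25, -0.37, -1], [0, -0.83, 0, 0.35, -0.25, -0.39, -1], [0, -0.83, 0, 0.33, -0.25, -0.42, -1], [0, -0.83, 0, 0.3, -0.25, -0.44, -1], [0, -0.83, 0, 0.27, -0.25, -0.46, -1]]
rows 25 margin 0.48 -> [ 0.44 -0.03  0.26]
[[0, -0.84, 0, 0, 0, 0, -1], [0, -0.84, 0, 0, 0, 0, -1], [0, -0.84, 0, 0, 0, 0, -1], [0, -0.84, 0, 0, 0, 0, -1], [0, -0.84, 0, 0, 0, 0, -1]]
[[0, -0.84, 0, 0, 0, 0, -1], [0, -0.84, 0, 0, 0, 0, -1], [0, -0.84, 0, 0, 0, 0, -1], [0, -0.84, 0, 0, 0, 0, -1], [0, -0.84, 0, 0, 0, 0, -1]]
[[0, -0.84, 0, 0, 0, 0, -1], [0, -0.84, 0, 0, 0, 0, -1], [0, -0.84, 0, 0, 0, 0, -1], [0, -0.84, 0, 0, 0, 0, -1], [0, -0.84, 0, 0, 0, 0, -1]]
[[0, -0.84, 0, 0, 0, 0, -1], [0, -0.84, 0, 0, 0, 0, -1], [0, -0.84, 0, 0, 0, 0, -1], [0, -0.84, 0, 0, 0, 0, -1], [0, -0.84, 0, 0, 0, 0, -1]]
[[0, -0.84, 0, 0, 0, 0, -1], [0, -0.84, 0, 0, 0, 0, -1], [0, -0.84, 0, 0, 0, 0, -1], [0, -0.84, 0, 0, 0, 0, -1], [0, -0.84, 0, 0, 0, 0, -1]]
```

Call:
send_rows(
  motion=[
    [[0,-0.83,0,0.53,-0.25,0.04,-1],[0,-0.83,0,0.53,-0.25,0.04,-1],[0,-0.83,0,0.53,-0.25,0.04,-1],[0,-0.83,0,0.53,-0.25,0.04,-1],[0,-0.83,0,0.53,-0.25,0.04,-1]],
  ],
)

```text
clock: 34.6
tool_pos: [0.5776, 0.0492, 0.1867]
eef_rot: [0.222, -0.671, 0.672, -0.222]
contact_force: [0.8, -0.7, 1.7]
opening: 1.001
```

Call:
send_rows(
  motion=[
    [[0,-0.83,0,0.51,-0.25,-0.13,-1],[0,-0.83,0,0.51,-0.25,-0.13,-1],[0,-0.83,0,0.51,-0.25,-0.13,-1],[0,-0.83,0,0.51,-0.25,-0.13,-1],[0,-0.83,0,0.51,-0.25,-0.13,-1]],
  ],
)

```text
clock: 35.02
tool_pos: [0.532, 0.0231, 0.2117]
eef_rot: [0.33, -0.625, 0.626, -0.33]
contact_force: [0.2, 0.2, -0.5]
opening: 0.998
```

Call:
send_rows(
  motion=[
    [[0,-0.83,0,0.44,-0.25,-0.29,-1],[0,-0.83,0,0.44,-0.25,-0.29,-1],[0,-0.83,0,0.44,-0.25,-0.29,-1],[0,-0.83,0,0.44,-0.25,-0.29,-1],[0,-0.83,0,0.44,-0.25,-0.29,-1]],
  ],
)

```text
clock: 35.43
tool_pos: [0.4864, -0.0028, 0.2367]
eef_rot: [0.429, -0.562, 0.563, -0.428]
contact_force: [0.3, 0.1, -0.6]
opening: 0.998
```

Call:
send_rows(
  motion=[
    [[0,-0.83,0,0.33,-0.25,-0.42,-1],[0,-0.83,0,0.33,-0.25,-0.42,-1],[0,-0.83,0,0.33,-0.25,-0.42,-1],[0,-0.83,0,0.33,-0.25,-0.42,-1],[0,-0.83,0,0.33,-0.25,-0.42,-1]],
  ],
)

```text
clock: 35.85
tool_pos: [0.4404, -0.0296, 0.2617]
eef_rot: [0.516, -0.483, 0.485, -0.515]
contact_force: [1.1, -0.2, -1.0]
opening: 0.995
```

```bash
python3 st.py; python3 - <<'E'
from h import *
shot('wrist','w15.png')
E
```

```text
35.85 q [ 0.257  0.465 -0.436  2.075  0.317  0.664 -0.326] p [ 0.4404 -0.0296  0.2617] open 0.995 F [ 1.1 -0.2 -1. ]
x [ 0.064 -0.998  0.002] y [ 0.001 -0.002 -1.   ] z [0.998 0.064 0.001]
```

View pics/w15.png

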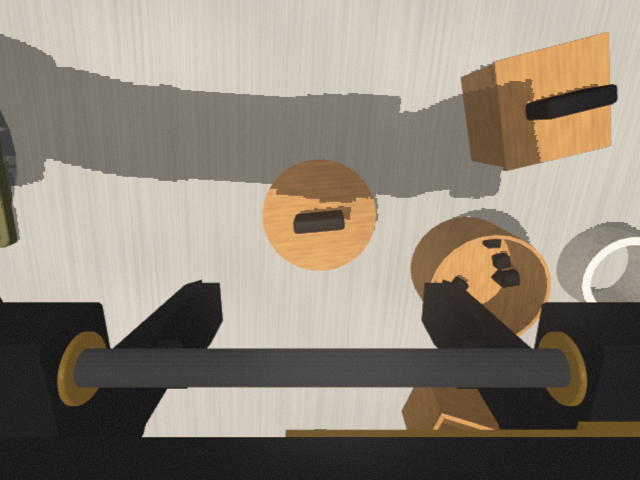

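```bash
python3 - <<'E'
from wm import *
d=dict(np.load('last_wrist.npz'))
print('drumlid',circ(plate(d,(320,255)))); print(bar(d,(320,222),r=30,v=70))
P=plate(d,(560,140),.080); print('sqlid on can (plate top z .080):',rect(P)) 
E
```

```text
drumlid (array([ 0.43878819, -0.04578682,  0.05983648]), np.float64(0.0003164378243074098))
(array([ 0.43801956, -0.03670503]), array([47.2,  9.9]), 6.098701000213623)
sqlid on can (plate top z .080): (array([0.60929071, 0.06986859]), array([114.9,  87.6]), 17.392078399658203)
```

Call:
send_rows(
  motion=[
    [[0,-0.84,0,0,0,0,-1],[0,-0.84,0,0,0,0,-1],[0,-0.84,0,0,0,0,-1],[0,-0.84,0,0,0,0,-1],[0,-0.84,0,0,0,0,-1]],
  ],
)

```text
clock: 36.32
tool_pos: [0.4413, -0.0292, 0.2613]
eef_rot: [0.589, -0.391, 0.392, -0.589]
contact_force: [-0.2, -0.3, -0.0]
opening: 1.003
```

Call:
send_rows(
  motion=[
    [[0,-0.84,0,0,0,0,-1],[0,-0.84,0,0,0,0,-1],[0,-0.84,0,0,0,0,-1],[0,-0.84,0,0,0,0,-1],[0,-0.84,0,0,0,0,-1]],
  ],
)

```text
clock: 36.73
tool_pos: [0.4413, -0.0292, 0.2613]
eef_rot: [0.647, -0.287, 0.288, -0.646]
contact_force: [0.2, 0.4, 1.0]
opening: 1.003
```

Call:
send_rows(
  motion=[
    [[0,-0.84,0,0,0,0,-1],[0,-0.84,0,0,0,0,-1],[0,-0.84,0,0,0,0,-1],[0,-0.84,0,0,0,0,-1],[0,-0.84,0,0,0,0,-1]],
  ],
)

```text
clock: 37.15
tool_pos: [0.4413, -0.0292, 0.2612]
eef_rot: [0.686, -0.175, 0.176, -0.684]
contact_force: [0.3, 0.1, -0.3]
opening: 0.998
```

Call:
send_rows(
  motion=[
    [[0,-0.84,0,0,0,0,-1],[0,-0.84,0,0,0,0,-1],[0,-0.84,0,0,0,0,-1],[0,-0.84,0,0,0,0,-1],[0,-0.84,0,0,0,0,-1]],
  ],
)

```text
clock: 37.57
tool_pos: [0.4412, -0.0293, 0.2612]
eef_rot: [0.705, -0.058, 0.059, -0.704]
contact_force: [-1.6, 0.1, 0.8]
opening: 0.996
```

```bash
python3 st.py; python3 - <<'E'
from plan import *
rows((.4387,-.0459,.10),down(np.radians(99.2)),-1)
E
```

```text
37.57 q [ 0.504  0.545 -0.834  2.062  0.58   0.781  0.719] p [ 0.4412 -0.0293  0.2612] open 0.996 F [-1.6  0.1  0.8]
x [ 0.986 -0.165  0.001] y [ 0.001 -0.002 -1.   ] z [ 0.165  0.986 -0.002]
rows 10 margin 0.35 -> [ 0.439 -0.046  0.1  ]
[[0, -0.41, 0, 0, 0.81, -0.08, -1], [0, -0.41, 0, 0, 0.81, -0.08, -1], [0, -0.41, 0, -0.01, 0.81, -0.08, -1], [0, -0.41, 0, -0.01, 0.81, -0.08, -1], [0, -0.41, 0, -0.01, 0.81, -0.08, -1]]
[[0, -0.41, 0, -0.01, 0.81, -0.08, -1], [0, -0.41, 0, -0.02, 0.81, -0.08, -1], [0, -0.41, 0, -0.02, 0.81, -0.08, -1], [0, -0.41, 0, -0.02, 0.81, -0.08, -1], [0, -0.41, 0, -0.02, 0.81, -0.08, -1]]
```

Call:
send_rows(
  motion=[
    [[0,-0.4,0,0,0.81,-0.08,-1],[0,-0.4,0,0,0.81,-0.08,-1],[0,-0.4,0,0,0.81,-0.08,-1],[0,-0.4,0,0,0.81,-0.08,-1],[0,-0.4,0,0,0.81,-0.08,-1]],
  ],
)

```text
clock: 37.98
tool_pos: [0.4406, -0.0375, 0.1795]
eef_rot: [0.708, -0.002, 0.003, -0.706]
contact_force: [-0.0, -0.5, 0.8]
opening: 1.001
```

Call:
send_rows(
  motion=[
    [[0,-0.38,0,-0.02,0.81,-0.08,-1],[0,-0.38,0,-0.02,0.81,-0.08,-1],[0,-0.38,0,-0.02,0.81,-0.08,-1],[0,-0.38,0,-0.02,0.81,-0.08,-1],[0,-0.38,0,-0.02,0.81,-0.08,-1]],
  ],
)

```text
clock: 38.4
tool_pos: [0.4392, -0.0456, 0.0984]
eef_rot: [0.706, 0.052, -0.051, -0.704]
contact_force: [-0.2, -0.9, -1.2]
opening: 1.001
```

```bash
python3 st.py; python3 - <<'E'
from plan import *
shot('wrist','w16.png')
rows((.4387,-.0459,.04),down(np.radians(98.5)),-1)
E
```

```text
38.4 q [ 0.336  0.814 -0.552  2.219  1.148  0.434  0.543] p [ 0.4392 -0.0456  0.0984] open 1.001 F [-0.2 -0.9 -1.2]
x [0.99  0.144 0.001] y [ 0.001 -0.002 -1.   ] z [-0.144  0.99  -0.002]
rows 5 margin 0.33 -> [ 0.439 -0.046  0.04 ]
[[0.01, -0.01, -0.01, 0.01, 0.56, 0, -1], [0.01, -0.01, -0.01, 0.01, 0.56, 0, -1], [0.01, -0.01, -0.01, 0.01, 0.56, 0, -1], [0.01, -0.01, -0.01, 0.01, 0.56, 0, -1], [0.01, -0.01, -0.01, 0.01, 0.56, 0, -1]]
```

View pics/w16.png

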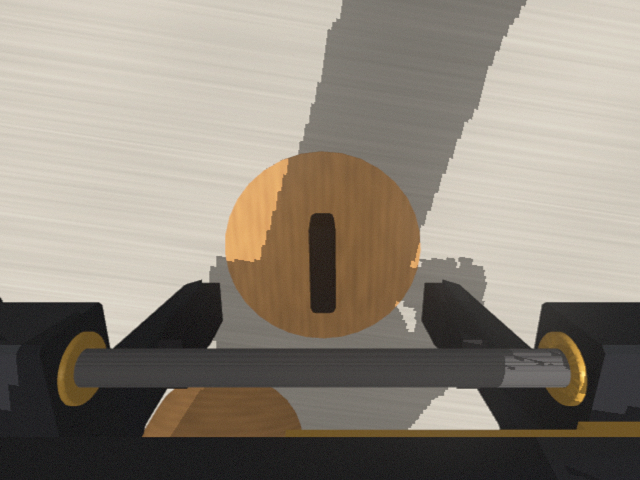

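Call:
send_rows(
  motion=[
    [[0,0,0,0.01,0.58,0,-1],[0,0,0,0.01,0.58,0,-1],[0,0,0,0.01,0.58,0,-1],[0,0,0,0.01,0.58,0,-1],[0,0,0,0.01,0.58,0,-1]],
  ],
)

```text
clock: 38.87
tool_pos: [0.4406, -0.0455, 0.041]
eef_rot: [0.706, 0.051, -0.05, -0.704]
contact_force: [0.6, -0.4, -0.1]
opening: 1.0
```

Call:
send_rows(
  motion=[
    [[0,0,0,0,0,0,1],[0,0,0,0,0,0,1],[0,0,0,0,0,0,1],[0,0,0,0,0,0,1],[0,0,0,0,0,0,1]],
  ],
  force=35,
)

```text
clock: 39.28
tool_pos: [0.44, -0.0456, 0.0417]
eef_rot: [0.706, 0.052, -0.051, -0.705]
contact_force: [0.8, 0.0, 0.5]
opening: 0.643
```

Call:
send_rows(
  motion=[
    [[0,0,0,0,0,0,1],[0,0,0,0,0,0,1],[0,0,0,0,0,0,1],[0,0,0,0,0,0,1],[0,0,0,0,0,0,1]],
  ],
)

```text
clock: 39.7
tool_pos: [0.4395, -0.0456, 0.0411]
eef_rot: [0.706, 0.051, -0.051, -0.705]
contact_force: [-0.4, 0.2, 1.6]
opening: 0.267
```

Call:
send_rows(
  motion=[
    [[0,0,0,0,0,0,1],[0,0,0,0,0,0,1],[0,0,0,0,0,0,1],[0,0,0,0,0,0,1],[0,0,0,0,0,0,1]],
  ],
)

```text
clock: 40.12
tool_pos: [0.4395, -0.0455, 0.041]
eef_rot: [0.706, 0.051, -0.051, -0.705]
contact_force: [-0.5, -0.7, 0.4]
opening: 0.156
```

```bash
python3 st.py
```

```text
40.12 q [ 0.256  0.921 -0.421  2.234  1.483  0.334  0.229] p [ 0.4395 -0.0455  0.041 ] open 0.156 F [-0.5 -0.7  0.4]
x [0.989 0.145 0.   ] y [ 0.    -0.002 -1.   ] z [-0.145  0.989 -0.002]
```

```bash
cat > rec.py <<'E'
from wm import *
import json
L=[json.loads(l) for l in open('qlog.jsonl')]
def rec(f,p):
    l=min(L,key=lambda l:np.linalg.norm(np.array(l['p'])-p)); z=np.load('last_wrist.npz')
    H=z['hand_eye']; Rt=Rn.from_quat(l['r']).as_matrix(); Rc=Rt@H[:3,:3]; c=Rt@H[:3,3]+np.array(l['p'])
    return dict(img=cv2.imread('pics/'+f)[:,:,::-1],camera_matrix=z['camera_matrix'],R=Rc.T,t=-Rc.T@c)
E
python3 - <<'E'
from rec import *
for f,p,uv in (('w11.png',(.4195,-.1527,.2964),(520,160)),('w14.png',(.5175,.0694,.2363),(470,180)),('w14.png',(.5175,.0694,.2363),(190,60))):
    d=rec(f,np.array(p)); m=cv2.morphologyEx(brown(d['img'],60),cv2.MORPH_CLOSE,np.ones((3,3)))
    c=comp(m,uv); r=.058 if uv[0]>200 else .038
    x,e=fitcirc(d,c,.075,r); print(f,x.round(4),round(e*1e3,2))
E
```

```text
w11.png [ 0.6024 -0.0957] 0.35
w14.png [ 0.6034 -0.0937] 0.41
w14.png [0.5998 0.245 ] 6.27
```

```bash
python3 - <<'E'
from plan import *
s=get_state();R=down(np.radians(98.3))
rows((.47,-.055,.15),R,1)
rows((.6037,-.0942,.14),R,1,p0=np.array((.47,-.055,.15)),R0=R)
E
```

```text
rows 10 margin 0.39 -> [ 0.47  -0.055  0.15 ]
[[0, 0, 0, 0.14, -0.54, -0.07, 1], [0, 0, 0, 0.14, -0.54, -0.07, 1], [0, 0, 0, 0.14, -0.54, -0.07, 1], [0, 0, 0, 0.14, -0.54, -0.07, 1], [0, 0, 0, 0.14, -0.54, -0.07, 1]]
[[0, 0, 0, 0.14, -0.54, -0.07, 1], [0, 0, 0, 0.14, -0.54, -0.07, 1], [0, 0, 0, 0.14, -0.54, -0.07, 1], [0, 0, 0, 0.14, -0.54, -0.07, 1], [0, 0, 0, 0.14, -0.54, -0.07, 1]]
rows 10 margin 0.66 -> [ 0.604 -0.094  0.14 ]
[[0, 0, 0, 0.63, 0.05, -0.29, 1], [0, 0, 0, 0.63, 0.05, -0.29, 1], [0, 0, 0, 0.63, 0.05, -0.29, 1], [0, 0, 0, 0.63, 0.05, -0.29, 1], [0, 0, 0, 0.63, 0.05, -0.29, 1]]
[[0, 0, 0, 0.63, 0.05, -0.29, 1], [0, 0, 0, 0.63, 0.05, -0.29, 1], [0, 0, 0, 0.63, 0.05, -0.29, 1], [0, 0, 0, 0.63, 0.05, -0.29, 1], [0, 0, 0, 0.63, 0.05, -0.29, 1]]
```

Call:
send_rows(
  motion=[
    [[0,0,0,0,-0.5,0,1],[0,0,0,0,-0.7,0,1],[0,0,0,0.1,-0.7,-0.05,1],[0,0,0,0.15,-0.7,-0.07,1],[0,0,0,0.2,-0.7,-0.07,1]],
  ],
)

```text
clock: 40.53
tool_pos: [0.4484, -0.0479, 0.1077]
eef_rot: [0.706, 0.051, -0.052, -0.705]
contact_force: [-0.3, 0.5, -0.3]
opening: 0.155
```

Call:
send_rows(
  motion=[
    [[0,0,0,0.3,-0.7,-0.1,1],[0,0,0,0.3,-0.7,-0.1,1],[0,0,0,0.3,-0.7,-0.1,1],[0,0,0,0.3,0,-0.1,1],[0,0,0,0.3,0,-0.1,1]],
  ],
)

```text
clock: 40.95
tool_pos: [0.4806, -0.0537, 0.1492]
eef_rot: [0.706, 0.052, -0.051, -0.705]
contact_force: [-0.5, 0.6, -0.9]
opening: 0.156
```

```bash
python3 st.py; python3 - <<'E'
from plan import *
R=down(np.radians(98.3)); rows((.6037,-.0942,.145),R,1)
E
```

```text
40.95 q [ 0.435  0.766 -0.692  2.066  0.864  0.624  0.852] p [ 0.4806 -0.0537  0.1492] open 0.156 F [-0.5  0.6 -0.9]
x [0.99  0.144 0.001] y [ 0.001 -0.002 -1.   ] z [-0.144  0.99  -0.002]
rows 10 margin 0.68 -> [ 0.604 -0.094  0.145]
[[0, 0, 0, 0.58, 0.02, -0.29, 1], [0, 0, 0, 0.58, 0.02, -0.29, 1], [0, 0, 0, 0.58, 0.02, -0.29, 1], [0, 0, 0, 0.58, 0.02, -0.29, 1], [0, 0, 0, 0.58, 0.02, -0.29, 1]]
[[0, 0, 0, 0.58, 0.02, -0.29, 1], [0, 0, 0, 0.58, 0.02, -0.29, 1], [0, 0, 0, 0.58, 0.02, -0.29, 1], [0, 0, 0, 0.58, 0.02, -0.29, 1], [0, 0, 0, 0.58, 0.02, -0.29, 1]]
```

Call:
send_rows(
  motion=[
    [[0,0,0,0.58,0.02,-0.29,1],[0,0,0,0.58,0.02,-0.29,1],[0,0,0,0.58,0.02,-0.29,1],[0,0,0,0.58,0.02,-0.29,1],[0,0,0,0.58,0.02,-0.29,1]],
  ],
)

```text
clock: 41.37
tool_pos: [0.5417, -0.0741, 0.1456]
eef_rot: [0.706, 0.051, -0.052, -0.705]
contact_force: [0.1, 0.9, -0.8]
opening: 0.157
```

Call:
send_rows(
  motion=[
    [[0,0,0,0.58,0.02,-0.29,1],[0,0,0,0.58,0.02,-0.29,1],[0,0,0,0.58,0.02,-0.29,1],[0,0,0,0.58,0.02,-0.29,1],[0,0,0,0.58,0.02,-0.29,1]],
  ],
)

```text
clock: 41.78
tool_pos: [0.6032, -0.0944, 0.1433]
eef_rot: [0.706, 0.051, -0.052, -0.704]
contact_force: [0.0, 1.1, -1.0]
opening: 0.154
```

```bash
python3 st.py; python3 - <<'E'
from plan import *
R=down(np.radians(98.3)); rows((.6037,-.0942,.122),R,1)
E
python3 look.py dr1.png 230 180 330 280 290 180 390 280
```

```text
41.78 q [ 0.472  0.907 -0.736  1.686  0.772  0.865  1.115] p [ 0.6032 -0.0944  0.1433] open 0.154 F [ 0.   1.1 -1. ]
x [ 0.989  0.145 -0.002] y [-0.002 -0.002 -1.   ] z [-0.145  0.989 -0.002]
rows 5 margin 0.77 -> [ 0.604 -0.094  0.122]
[[0, 0, -0.01, 0.01, 0.21, 0, 1], [0, 0, -0.01, 0.01, 0.21, 0, 1], [0, 0, -0.01, 0.01, 0.21, 0, 1], [0, 0, -0.01, 0.01, 0.21, 0, 1], [0, 0, -0.01, 0.01, 0.21, 0, 1]]
```

View pics/dr1.png

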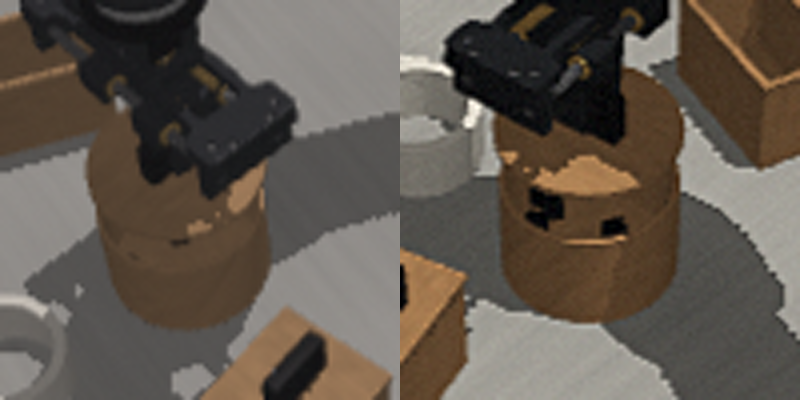

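Lid is centred over the drum; lowering.

Call:
send_rows(
  motion=[
    [[0,0,0,0.01,0.25,0,1],[0,0,0,0.01,0.25,0,1],[0,0,0,0.01,0.25,0,1],[0,0,0,0,0.25,0,1],[0,0,0,0,0.25,0,1]],
  ],
)

```text
clock: 42.3
tool_pos: [0.6033, -0.0937, 0.1195]
eef_rot: [0.706, 0.051, -0.052, -0.705]
contact_force: [-0.1, -0.4, 0.8]
opening: 0.16
```

```bash
python3 st.py
```

```text
42.3 q [ 0.46   0.937 -0.713  1.7    0.805  0.823  1.088] p [ 0.6033 -0.0937  0.1195] open 0.16 F [-0.1 -0.4  0.8]
x [ 0.989  0.145 -0.001] y [-0.    -0.002 -1.   ] z [-0.145  0.989 -0.002]
```

Call:
send_rows(
  motion=[
    [[0,0,0,0,0.12,0,1],[0,0,0,0,0.12,0,1],[0,0,0,0,0.12,0,1],[0,0,0,0,0.12,0,1],[0,0,0,0,0.12,0,1]],
  ],
)

```text
clock: 42.72
tool_pos: [0.604, -0.0939, 0.1082]
eef_rot: [0.706, 0.052, -0.051, -0.705]
contact_force: [0.0, -0.5, -1.1]
opening: 0.158
```

```bash
python3 st.py
```

```text
42.72 q [ 0.454  0.952 -0.701  1.704  0.821  0.804  1.075] p [ 0.604  -0.0939  0.1082] open 0.158 F [ 0.  -0.5 -1.1]
x [0.989 0.145 0.001] y [ 0.001 -0.002 -1.   ] z [-0.145  0.989 -0.002]
```

Call:
send_rows(
  motion=[
    [[0,0,0,0,0.1,0,1],[0,0,0,0,0.1,0,1],[0,0,0,0,0.05,0,1],[0,0,0,0,0.05,0,1],[0,0,0,0,0,0,1]],
  ],
)

```text
clock: 43.13
tool_pos: [0.604, -0.094, 0.1041]
eef_rot: [0.706, 0.052, -0.051, -0.704]
contact_force: [-3.8, -1.4, 13.9]
opening: 0.154
```

```bash
python3 st.py
```

```text
43.13 q [ 0.451  0.957 -0.697  1.706  0.828  0.798  1.069] p [ 0.604  -0.094   0.1041] open 0.154 F [-3.8 -1.4 13.9]
x [0.989 0.145 0.001] y [ 0.001 -0.003 -1.   ] z [-0.145  0.989 -0.003]
```

Call:
send_rows(
  motion=[
    [[0,0,0,0,0,0,-1],[0,0,0,0,0,0,-1],[0,0,0,0,0,0,-1],[0,0,0,0,0,0,-1],[0,0,0,0,0,0,-1]],
  ],
)

```text
clock: 43.55
tool_pos: [0.6038, -0.0939, 0.102]
eef_rot: [0.706, 0.051, -0.051, -0.705]
contact_force: [0.4, -0.1, 0.4]
opening: 0.509
```

Call:
send_rows(
  motion=[
    [[0,0,0,0,0,0,-1],[0,0,0,0,-0.3,0,-1],[0,0,0,0,-0.9,0,-1],[0,0,0,0,-0.9,0,-1],[0,0,0,0,-0.9,0,-1]],
  ],
)

```text
clock: 43.97
tool_pos: [0.6037, -0.0937, 0.1631]
eef_rot: [0.706, 0.051, -0.051, -0.705]
contact_force: [0.1, -0.3, -0.0]
opening: 0.89
```

```bash
python3 st.py; python3 look.py dr2.png 230 180 430 380 200 180 400 380; python3 - <<'E'
from plan import *
R=down(np.radians(98.3)); rows((.43,.22,.26),R,-1); d=shot('scene')
rows((.43,.22,.26),down(np.radians(130)),-1)
for n,a,b in (('scene',(386,307),(397,290)),('side',(265,339),(287,347))):
    dd=np.load('last_'+n+'.npz'); A=ray(dd,a,.051);B=ray(dd,b,.051); print(n,A.round(3),B.round(3),np.degrees(np.arctan2(*(B-A)[1::-1])))
E
```

```text
43.97 q [ 0.481  0.882 -0.755  1.674  0.746  0.897  1.135] p [ 0.6037 -0.0937  0.1631] open 0.89 F [ 0.1 -0.3 -0. ]
x [ 0.989  0.145 -0.   ] y [-0.    -0.001 -1.   ] z [-0.145  0.989 -0.001]
rows 20 margin 0.6 -> [0.43 0.22 0.26]
[[0, 0, 0, -0.32, -0.24, 0.84, -1], [0, 0, 0, -0.32, -0.24, 0.84, -1], [0, 0, 0, -0.32, -0.24, 0.84, -1], [0, 0, 0, -0.32, -0.24, 0.84, -1], [0, 0, 0, -0.32, -0.24, 0.84, -1]]
[[0, 0, 0, -0.32, -0.24, 0.84, -1], [0, 0, 0, -0.32, -0.24, 0.84, -1], [0, 0, 0, -0.32, -0.24, 0.84, -1], [0, 0, 0, -0.32, -0.24, 0.84, -1], [0, 0, 0, -0.32, -0.24, 0.84, -1]]
[[0, 0, 0, -0.32, -0.24, 0.84, -1], [0, 0, 0, -0.32, -0.24, 0.84, -1], [0, 0, 0, -0.32, -0.24, 0.84, -1], [0, 0, 0, -0.32, -0.24, 0.84, -1], [0, 0, 0, -0.32, -0.24, 0.84, -1]]
[[0, 0, 0, -0.32, -0.24, 0.84, -1], [0, 0, 0, -0.32, -0.24, 0.84, -1], [0, 0, 0, -0.32, -0.24, 0.84, -1], [0, 0, 0, -0.32, -0.24, 0.84, -1], [0, 0, 0, -0.32, -0.24, 0.84, -1]]
rows 20 margin 0.6 -> [0.43 0.22 0.26]
[[0, -0.35, 0, -0.32, -0.24, 0.84, -1], [0, -0.35, 0, -0.29, -0.24, 0.85, -1], [0, -0.35, 0, -0.27, -0.24, 0.85, -1], [0, -0.35, 0, -0.25, -0.24, 0.86, -1], [0, -0.35, 0, -0.22, -0.24, 0.87, -1]]
[[0, -0.35, 0, -0.2, -0.24, 0.87, -1], [0, -0.35, 0, -0.18, -0.24, 0.88, -1], [0, -0.35, 0, -0.15, -0.24, 0.88, -1], [0, -0.35, 0, -0.13, -0.24, 0.89, -1], [0, -0.35, 0, -0.1, -0.24, 0.89, -1]]
[[0, -0.35, 0, -0.08, -0.24, 0.89, -1], [0, -0.35, 0, -0.05, -0.24, 0.9, -1], [0, -0.35, 0, -0.03, -0.24, 0.9, -1], [0, -0.35, 0, 0, -0.24, 0.9, -1], [0, -0.35, 0, 0.02, -0.24, 0.9, -1]]
[[0, -0.35, 0, 0.05, -0.24, 0.9, -1], [0, -0.35, 0, 0.07, -0.24, 0.89, -1], [0, -0.35, 0, 0.1, -0.24, 0.89, -1], [0, -0.35, 0, 0.12, -0.24, 0.89, -1], [0, -0.35, 0, 0.14, -0.24, 0.89, -1]]
scene [0.496 0.254 0.051] [0.443 0.234 0.051] -159.59629239818958
side [0.48  0.251 0.051] [0.43  0.231 0.051] -157.6949570622724
```

View pics/dr2.png

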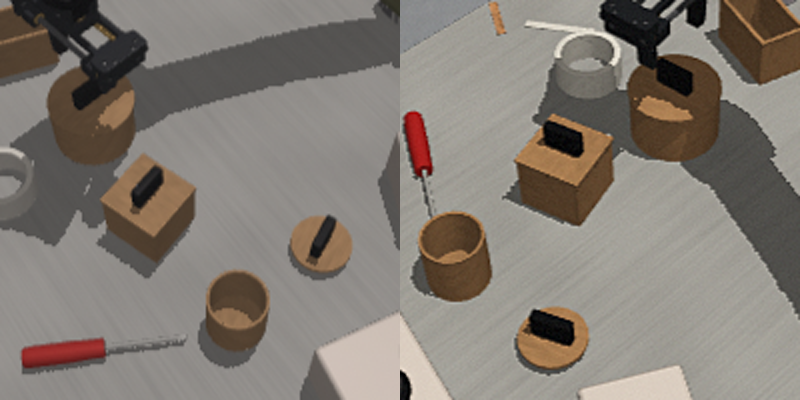

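```bash
python3 - <<'E'
from h import *
d=np.load('last_scene.npz')
for n,cs in (('B',((450,465),(572,412),(625,492),(497,555))),('A',((540,240),(657,228),(680,298),(547,313)))):
    for u,v in cs: print(n,ray(d,(u/2.069+170,v/2.069+130),.09).round(3)[:2])
E
```

```text
B [0.585 0.358]
B [0.435 0.391]
B [0.454 0.489]
B [0.608 0.458]
A [0.304 0.202]
A [0.171 0.276]
A [0.226 0.362]
A [0.37  0.283]
```

Call:
send_rows(
  motion=[
    [[0,-0.14,0,-0.32,-0.24,0.84,-1],[0,-0.14,0,-0.32,-0.24,0.84,-1],[0,-0.14,0,-0.32,-0.24,0.84,-1],[0,-0.14,0,-0.32,-0.24,0.84,-1],[0,-0.14,0,-0.32,-0.24,0.84,-1]],
  ],
)

```text
clock: 44.53
tool_pos: [0.5571, -0.0159, 0.1852]
eef_rot: [0.704, 0.071, -0.072, -0.703]
contact_force: [-0.7, 0.2, -0.2]
opening: 1.001
```

Call:
send_rows(
  motion=[
    [[0,-0.14,0,-0.28,-0.24,0.86,-1],[0,-0.14,0,-0.28,-0.24,0.86,-1],[0,-0.14,0,-0.28,-0.24,0.86,-1],[0,-0.14,0,-0.28,-0.24,0.86,-1],[0,-0.14,0,-0.28,-0.24,0.86,-1]],
  ],
)

```text
clock: 44.95
tool_pos: [0.5109, 0.0628, 0.2102]
eef_rot: [0.702, 0.091, -0.091, -0.701]
contact_force: [0.5, -0.2, 0.4]
opening: 1.006
```

Call:
send_rows(
  motion=[
    [[0,-0.14,0,-0.23,-0.24,0.87,-1],[0,-0.14,0,-0.23,-0.24,0.87,-1],[0,-0.14,0,-0.23,-0.24,0.87,-1],[0,-0.14,0,-0.23,-0.24,0.87,-1],[0,-0.14,0,-0.23,-0.24,0.87,-1]],
  ],
)

```text
clock: 45.37
tool_pos: [0.4647, 0.1401, 0.2343]
eef_rot: [0.699, 0.111, -0.111, -0.698]
contact_force: [-0.1, 0.5, 0.2]
opening: 0.998
```

Call:
send_rows(
  motion=[
    [[0,-0.14,0,-0.18,-0.24,0.88,-1],[0,-0.14,0,-0.18,-0.24,0.88,-1],[0,-0.14,0,-0.18,-0.24,0.88,-1],[0,-0.14,0,-0.18,-0.24,0.88,-1],[0,-0.14,0,-0.18,-0.24,0.88,-1]],
  ],
)

```text
clock: 45.78
tool_pos: [0.4185, 0.2171, 0.2581]
eef_rot: [0.696, 0.13, -0.13, -0.694]
contact_force: [0.2, 0.1, -0.6]
opening: 1.001
```

```bash
python3 st.py; python3 - <<'E'
from h import *
shot('wrist','w17.png')
E
```

```text
45.78 q [-0.02   0.607 -0.891  1.986  0.633  0.852  0.678] p [0.4185 0.2171 0.2581] open 1.001 F [ 0.2  0.1 -0.6]
x [ 0.932  0.362 -0.   ] y [ 0.001 -0.002 -1.   ] z [-0.362  0.932 -0.002]
```

View pics/w17.png

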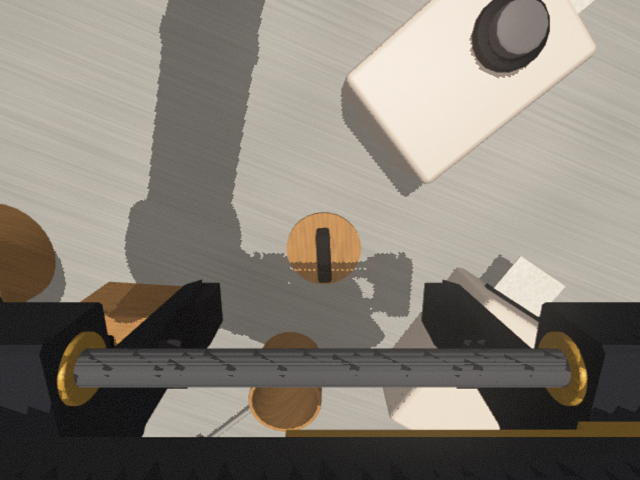

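```bash
python3 - <<'E'
from wm import *
from plan import *
d=dict(np.load('last_wrist.npz'))
P=plate(d,(300,255)); c,e=circ(P); print('tubelid',c.round(4),e); print(bar(d,(323,255),r=34,v=60))
for u in ((323,230),(323.5,281)): print(ray(d,u,.051).round(4))
rows((c[0],c[1],.10),down(np.radians(111.2)),-1)
E
```

```text
tubelid [0.4642 0.2357 0.0401] 0.0004271578998997286
(array([0.46029709, 0.23430725]), array([54.1, 12.3]), 23.32032012939453)
[0.4364 0.2245 0.051 ]
[0.4853 0.2441 0.051 ]
rows 10 margin 0.56 -> [0.464 0.236 0.1  ]
[[0, 0.01, 0, 0.25, 0.8, -0.02, -1], [0, 0.01, 0, 0.25, 0.8, -0.02, -1], [0, 0.01, 0, 0.25, 0.8, -0.02, -1], [0, 0.01, 0, 0.25, 0.8, -0.02, -1], [0, 0.01, 0, 0.25, 0.8, -0.02, -1]]
[[0, 0.01, 0, 0.25, 0.8, -0.02, -1], [0, 0.01, 0, 0.25, 0.8, -0.02, -1], [0, 0.01, 0, 0.25, 0.8, -0.02, -1], [0, 0.01, 0, 0.25, 0.8, -0.02, -1], [0, 0.01, 0, 0.25, 0.8, -0.02, -1]]
```

Lid centre (0.4642, 0.2357), radius 40.1 mm as specified, bar yaw about 22°. Descending on it.

Call:
send_rows(
  motion=[
    [[0,0,0,0.25,0.8,-0.02,-1],[0,0,0,0.25,0.8,-0.02,-1],[0,0,0,0.25,0.8,-0.02,-1],[0,0,0,0.25,0.8,-0.02,-1],[0,0,0,0.25,0.8,-0.02,-1]],
  ],
)

```text
clock: 46.25
tool_pos: [0.4437, 0.2231, 0.177]
eef_rot: [0.696, 0.13, -0.13, -0.694]
contact_force: [0.1, 0.1, 0.6]
opening: 0.994
```

Call:
send_rows(
  motion=[
    [[0,0,0,0.25,0.8,-0.02,-1],[0,0,0,0.25,0.8,-0.02,-1],[0,0,0,0.25,0.8,-0.02,-1],[0,0,0,0.25,0.8,-0.02,-1],[0,0,0,0.25,0.8,-0.02,-1]],
  ],
)

```text
clock: 46.67
tool_pos: [0.4678, 0.2302, 0.097]
eef_rot: [0.696, 0.13, -0.13, -0.694]
contact_force: [0.1, -0.1, -0.2]
opening: 0.999
```

```bash
python3 st.py; python3 - <<'E'
from plan import *
shot('wrist','w18.png')
rows((.4642,.2357,.041),down(np.radians(111.2)),-1)
E
```

```text
46.67 q [-0.166  0.884 -0.648  1.983  0.951  0.613  0.473] p [0.4678 0.2302 0.097 ] open 0.999 F [ 0.1 -0.1 -0.2]
x [ 0.932  0.361 -0.   ] y [ 0.001 -0.002 -1.   ] z [-0.361  0.932 -0.002]
rows 5 margin 0.57 -> [0.464 0.236 0.041]
[[0.01, 0, -0.01, -0.01, 0.54, 0.07, -1], [0.01, 0, -0.01, -0.01, 0.54, 0.07, -1], [0.01, 0, -0.01, -0.01, 0.54, 0.07, -1], [0.01, 0, -0.01, -0.01, 0.54, 0.07, -1], [0.01, 0, -0.01, -0.01, 0.54, 0.07, -1]]
```

View pics/w18.png

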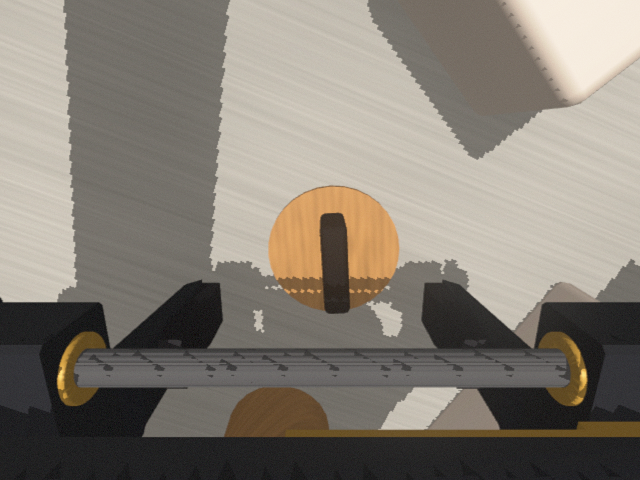

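Call:
send_rows(
  motion=[
    [[0,-0.08,0,-0.01,0.55,0.07,-1],[0,-0.08,0,-0.01,0.55,0.07,-1],[0,-0.08,0,-0.01,0.55,0.07,-1],[0,-0.08,0,-0.01,0.55,0.07,-1],[0,-0.08,0,-0.01,0.55,0.07,-1]],
  ],
)

```text
clock: 47.13
tool_pos: [0.4642, 0.2363, 0.0428]
eef_rot: [0.693, 0.141, -0.141, -0.692]
contact_force: [-0.4, 0.1, -0.4]
opening: 1.002
```

```bash
python3 st.py
```

```text
47.13 q [-0.231  0.967 -0.556  1.998  1.09   0.514  0.37 ] p [0.4642 0.2363 0.0428] open 1.002 F [-0.4  0.1 -0.4]
x [0.92  0.391 0.   ] y [ 0.001 -0.001 -1.   ] z [-0.391  0.92  -0.002]
```

Call:
send_rows(
  motion=[
    [[0,0,0,0,0,0,1],[0,0,0,0,0,0,1],[0,0,0,0,0,0,1],[0,0,0,0,0,0,1],[0,0,0,0,0,0,1]],
  ],
  force=35,
)

```text
clock: 47.55
tool_pos: [0.4648, 0.236, 0.0433]
eef_rot: [0.693, 0.141, -0.14, -0.692]
contact_force: [0.4, 0.4, 0.0]
opening: 0.643
```

Call:
send_rows(
  motion=[
    [[0,0,0,0,0,0,1],[0,0,0,0,0,0,1],[0,0,0,0,0,0,1],[0,0,0,0,0,0,1],[0,0,0,0,0,0,1]],
  ],
)

```text
clock: 47.97
tool_pos: [0.4644, 0.2359, 0.0426]
eef_rot: [0.694, 0.141, -0.141, -0.692]
contact_force: [-0.7, -0.4, -0.7]
opening: 0.269
```

Call:
send_rows(
  motion=[
    [[0,0,0,0,0,0,1],[0,0,0,0,0,0,1],[0,0,0,0,0,0,1],[0,0,0,0,0,0,1],[0,0,0,0,0,0,1]],
  ],
)

```text
clock: 48.38
tool_pos: [0.4644, 0.236, 0.0426]
eef_rot: [0.693, 0.141, -0.141, -0.692]
contact_force: [0.1, 0.3, -0.1]
opening: 0.155
```

```bash
python3 st.py; python3 - <<'E'
from rec import *
d=np.load('last_scene.npz')
# tube can from wrist images w17
for f,p,uv in (('w17.png',(.4185,.2171,.2581),(285,400)),):
    dd=rec(f,np.array(p)); m=cv2.morphologyEx(brown(dd['img'],60),cv2.MORPH_CLOSE,np.ones((3,3)))
    c=comp(m,uv); c=c[(c[:,1]>392)&(c[:,1]<436)]; print(c[:,0].min(),c[:,0].max(),c[:,1].max())
    P=np.array([ray(dd,u,.075)[:2] for u in c]); s=least_squares(lambda q:np.hypot(*(P-q).T)-.038,[.61,.25],loss='soft_l1',f_scale=.001); print(s.x.round(4),np.abs(s.fun).mean()*1e3)
E
```

```text
48.38 q [-0.231  0.967 -0.556  1.998  1.089  0.515  0.371] p [0.4644 0.236  0.0426] open 0.155 F [ 0.1  0.3 -0.1]
x [ 0.921  0.391 -0.   ] y [ 0.    -0.002 -1.   ] z [-0.391  0.921 -0.002]
248.0 639.0 435.0
[0.5749 0.4063] 79.92766242896435
```

```bash
python3 - <<'E'
from rec import *
dd=rec('w17.png',np.array((.4185,.2171,.2581))); m=brown(dd['img'],60); w=np.zeros_like(m); w[390:428,244:326]=1; m&=w
ys,xs=np.nonzero(m); pts=[]
for y in range(396,428): 
    r=xs[ys==y]; pts+= [(r.min(),y),(r.max(),y)]
for x in range(262,310):
    c=ys[xs==x]; pts.append((x,c.max()+.5))
P=np.array([ray(dd,u,.075)[:2] for u in pts]); s=least_squares(lambda q:np.hypot(*(P-q).T)-.038,[.61,.25],loss='soft_l1',f_scale=.001); print(s.x.round(4),np.abs(s.fun).mean()*1e3)
s=least_squares(lambda q:np.hypot(*(P-q[:2]).T)-q[2],[.61,.25,.038],loss='soft_l1',f_scale=.001); print(s.x.round(4),np.abs(s.fun).mean()*1e3)
cv2.imwrite('pics/tc.png',cv2.resize(dd['img'][320:440,220:350],None,fx=5,fy=5)[:,:,::-1])
from plan import *
R=down(np.radians(113)); rows((.50,.24,.15),R,1)
E
```

```text
[0.613  0.2507] 1.0844409613442092
[0.6133 0.2508 0.0377] 1.05223738767042
rows 10 margin 0.63 -> [0.5  0.24 0.15]
[[0, 0, 0, 0.17, -0.54, -0.05, 1], [0, 0, 0, 0.17, -0.54, -0.05, 1], [0, 0, 0, 0.17, -0.54, -0.05, 1], [0, 0, 0, 0.17, -0.54, -0.05, 1], [0, 0, 0, 0.17, -0.54, -0.05, 1]]
[[0, 0, 0, 0.17, -0.54, -0.05, 1], [0, 0, 0, 0.17, -0.54, -0.05, 1], [0, 0, 0, 0.17, -0.54, -0.05, 1], [0, 0, 0, 0.17, -0.54, -0.05, 1], [0, 0, 0, 0.17, -0.54, -0.05, 1]]
```

View pics/tc.png

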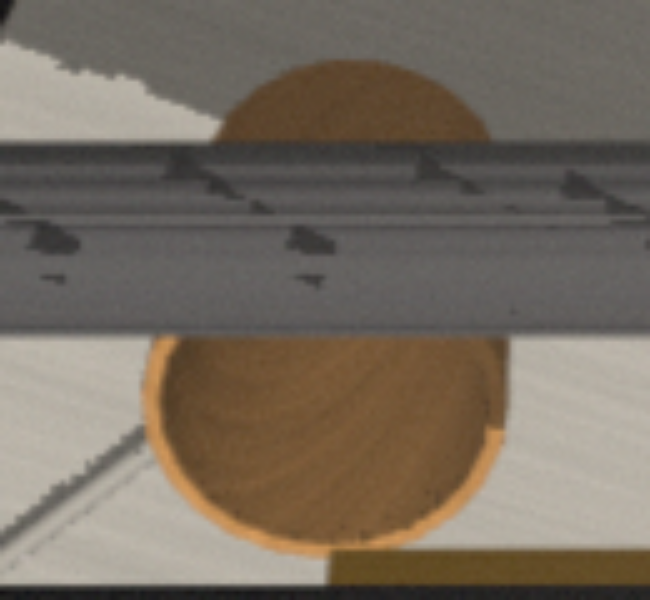

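Call:
send_rows(
  motion=[
    [[0,0,0,0,-0.5,0,1],[0,0,0,0,-0.7,0,1],[0,0,0,0.1,-0.7,0,1],[0,0,0,0.2,-0.7,-0.05,1],[0,0,0,0.2,-0.7,-0.05,1]],
  ],
)

```text
clock: 48.8
tool_pos: [0.4741, 0.2379, 0.1091]
eef_rot: [0.694, 0.141, -0.141, -0.692]
contact_force: [0.5, -0.5, -0.9]
opening: 0.154
```

Call:
send_rows(
  motion=[
    [[0,0,0,0.3,-0.7,-0.1,1],[0,0,0,0.3,-0.7,-0.1,1],[0,0,0,0.3,-0.5,-0.1,1],[0,0,0,0.3,0,-0.1,1],[0,0,0,0.3,0,-0.1,1]],
  ],
)

```text
clock: 49.22
tool_pos: [0.5064, 0.2405, 0.1467]
eef_rot: [0.694, 0.141, -0.141, -0.692]
contact_force: [0.1, -0.3, -0.9]
opening: 0.154
```

```bash
python3 st.py; python3 - <<'E'
from plan import *
R=down(np.radians(113)); rows((.6142,.2516,.142),R,1)
E
```

```text
49.22 q [-0.103  0.855 -0.749  1.84   0.816  0.787  0.677] p [0.5064 0.2405 0.1467] open 0.154 F [ 0.1 -0.3 -0.9]
x [0.921 0.391 0.   ] y [ 0.001 -0.002 -1.   ] z [-0.39   0.921 -0.002]
rows 10 margin 0.79 -> [0.614 0.252 0.142]
[[0, 0, 0, 0.52, 0.02, -0.16, 1], [0, 0, 0, 0.52, 0.02, -0.16, 1], [0, 0, 0, 0.52, 0.02, -0.16, 1], [0, 0, 0, 0.52, 0.02, -0.16, 1], [0, 0, 0, 0.52, 0.02, -0.16, 1]]
[[0, 0, 0, 0.52, 0.02, -0.16, 1], [0, 0, 0, 0.52, 0.02, -0.16, 1], [0, 0, 0, 0.52, 0.02, -0.16, 1], [0, 0, 0, 0.52, 0.02, -0.16, 1], [0, 0, 0, 0.52, 0.02, -0.16, 1]]
```

Call:
send_rows(
  motion=[
    [[0,0,0,0.52,0.02,-0.16,1],[0,0,0,0.52,0.02,-0.16,1],[0,0,0,0.52,0.02,-0.16,1],[0,0,0,0.52,0.02,-0.16,1],[0,0,0,0.52,0.02,-0.16,1]],
  ],
)

```text
clock: 49.63
tool_pos: [0.5601, 0.2457, 0.1432]
eef_rot: [0.694, 0.14, -0.142, -0.692]
contact_force: [-1.0, 0.0, -1.0]
opening: 0.156
```

Call:
send_rows(
  motion=[
    [[0,0,0,0.52,0.02,-0.16,1],[0,0,0,0.52,0.02,-0.16,1],[0,0,0,0.52,0.02,-0.16,1],[0,0,0,0.52,0.02,-0.16,1],[0,0,0,0.52,0.02,-0.16,1]],
  ],
)

```text
clock: 50.05
tool_pos: [0.6142, 0.2513, 0.1409]
eef_rot: [0.694, 0.14, -0.142, -0.692]
contact_force: [-0.2, -0.1, -0.7]
opening: 0.157
```

```bash
python3 st.py; python3 - <<'E'
from plan import *
R=down(np.radians(113)); rows((.6142,.2516,.124),R,1)
E
python3 look.py tu1.png 300 275 400 375 180 250 280 350
```

```text
50.05 q [-0.084  0.976 -0.765  1.511  0.767  0.976  0.898] p [0.6142 0.2513 0.1409] open 0.157 F [-0.2 -0.1 -0.7]
x [ 0.92   0.391 -0.003] y [-0.001 -0.003 -1.   ] z [-0.391  0.92  -0.002]
rows 5 margin 0.84 -> [0.614 0.252 0.124]
[[0.01, 0, -0.01, 0, 0.17, 0, 1], [0.01, 0, -0.01, 0, 0.17, 0, 1], [0.01, 0, -0.01, 0, 0.17, 0, 1], [0.01, 0, -0.01, 0, 0.17, 0, 1], [0.01, 0, -0.01, 0, 0.17, 0, 1]]
```

View pics/tu1.png

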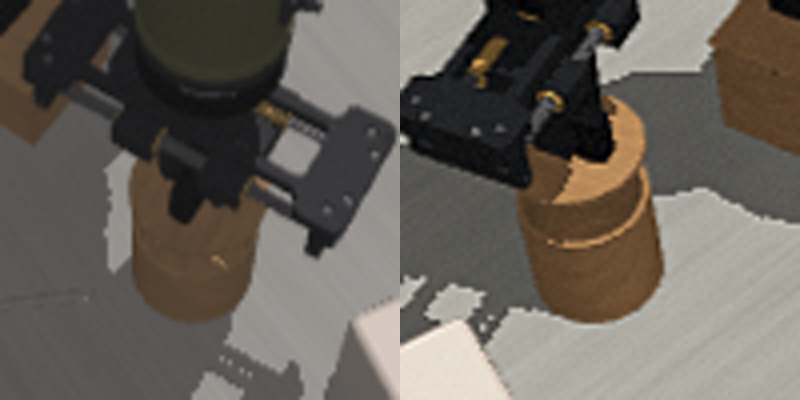

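Call:
send_rows(
  motion=[
    [[0,0,0,0,0.2,0,1],[0,0,0,0,0.2,0,1],[0,0,0,0,0.2,0,1],[0,0,0,0,0.15,0,1],[0,0,0,0,0.15,0,1]],
  ],
)

```text
clock: 50.57
tool_pos: [0.6136, 0.2517, 0.1241]
eef_rot: [0.694, 0.141, -0.141, -0.692]
contact_force: [-0.2, -0.3, -0.1]
opening: 0.158
```

```bash
python3 st.py
```

```text
50.57 q [-0.089  0.995 -0.752  1.523  0.787  0.947  0.882] p [0.6136 0.2517 0.1241] open 0.158 F [-0.2 -0.3 -0.1]
x [ 0.92   0.391 -0.001] y [-0.    -0.002 -1.   ] z [-0.391  0.92  -0.002]
```

Call:
send_rows(
  motion=[
    [[0,0,0,0,0.1,0,1],[0,0,0,0,0.1,0,1],[0,0,0,0,0.1,0,1],[0,0,0,0,0.1,0,1],[0,0,0,0,0,0,1]],
  ],
)

```text
clock: 50.98
tool_pos: [0.6139, 0.2516, 0.1162]
eef_rot: [0.694, 0.141, -0.141, -0.692]
contact_force: [-0.2, 0.6, -1.0]
opening: 0.153
```

```bash
python3 st.py;python3 look.py tu2.png 300 275 400 375 180 250 280 350
```

```text
50.98 q [-0.091  1.005 -0.746  1.526  0.795  0.935  0.876] p [0.6139 0.2516 0.1162] open 0.153 F [-0.2  0.6 -1. ]
x [ 0.921  0.391 -0.001] y [-0.    -0.002 -1.   ] z [-0.391  0.921 -0.002]
```

View pics/tu2.png

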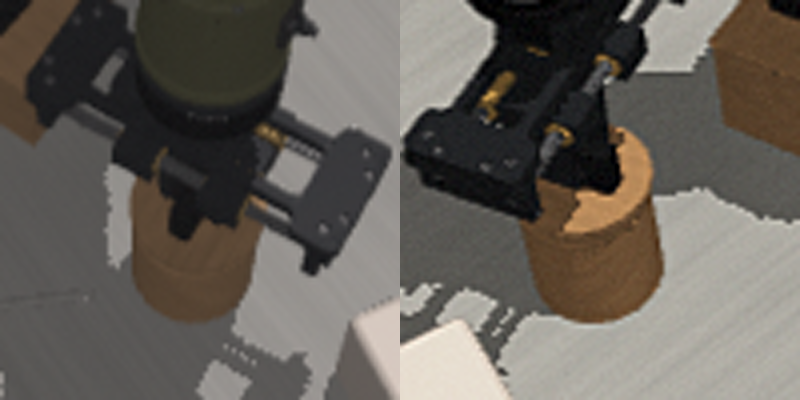

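Call:
send_rows(
  motion=[
    [[0,0,0,0,0.1,0,1],[0,0,0,0,0.1,0,1],[0,0,0,0,0.1,0,1],[0,0,0,0,0.1,0,1],[0,0,0,0,0.1,0,1]],
  ],
)

```text
clock: 51.5
tool_pos: [0.6141, 0.2518, 0.1064]
eef_rot: [0.694, 0.141, -0.141, -0.692]
contact_force: [0.2, 0.0, -0.0]
opening: 0.159
```

```bash
python3 st.py
```

```text
51.5 q [-0.095  1.017 -0.739  1.53   0.806  0.92   0.867] p [0.6141 0.2518 0.1064] open 0.159 F [ 0.2  0.  -0. ]
x [ 0.921  0.391 -0.   ] y [ 0.    -0.002 -1.   ] z [-0.391  0.921 -0.002]
```

Call:
send_rows(
  motion=[
    [[0,0,0,0,0.05,0,1],[0,0,0,0,0.05,0,1],[0,0,0,0,0,0,1],[0,0,0,0,0,0,1],[0,0,0,0,0,0,1]],
  ],
)

```text
clock: 51.92
tool_pos: [0.614, 0.2517, 0.1056]
eef_rot: [0.694, 0.141, -0.141, -0.692]
contact_force: [-2.5, -1.2, 6.9]
opening: 0.155
```

```bash
python3 st.py
```

```text
51.92 q [-0.095  1.018 -0.738  1.53   0.808  0.919  0.866] p [0.614  0.2517 0.1056] open 0.155 F [-2.5 -1.2  6.9]
x [ 0.921  0.391 -0.   ] y [ 0.001 -0.002 -1.   ] z [-0.391  0.921 -0.002]
```

Call:
send_rows(
  motion=[
    [[0,0,0,0,0.03,0,1],[0,0,0,0,0,0,-1],[0,0,0,0,0,0,-1],[0,0,0,0,0,0,-1],[0,0,0,0,0,0,-1]],
  ],
)

```text
clock: 52.33
tool_pos: [0.6141, 0.2518, 0.1038]
eef_rot: [0.694, 0.141, -0.141, -0.692]
contact_force: [0.5, -0.0, 0.8]
opening: 0.431
```

Call:
send_rows(
  motion=[
    [[0,0,0,0,0,0,-1],[0,0,0,0,-0.3,0,-1],[0,0,0,0,-0.9,0,-1],[0,0,0,0,-0.9,0,-1],[0,0,0,0,-0.9,0,-1]],
  ],
)

```text
clock: 52.75
tool_pos: [0.6139, 0.252, 0.1649]
eef_rot: [0.693, 0.141, -0.141, -0.692]
contact_force: [0.4, 0.6, 0.2]
opening: 0.811
```

```bash
python3 st.py; python3 - <<'E'
from plan import *
R=down(np.radians(113)); rows((.48,.32,.30),R,-1)
E
```

```text
52.75 q [-0.077  0.948 -0.782  1.498  0.743  1.011  0.915] p [0.6139 0.252  0.1649] open 0.811 F [0.4 0.6 0.2]
x [ 0.92   0.391 -0.001] y [-0.    -0.002 -1.   ] z [-0.391  0.92  -0.001]
rows 15 margin 0.86 -> [0.48 0.32 0.3 ]
[[0, 0, 0, -0.32, -0.45, 0.38, -1], [0, 0, 0, -0.32, -0.45, 0.38, -1], [0, 0, 0, -0.32, -0.45, 0.38, -1], [0, 0, 0, -0.32, -0.45, 0.38, -1], [0, 0, 0, -0.32, -0.45, 0.38, -1]]
[[0, 0, 0, -0.32, -0.45, 0.38, -1], [0, 0, 0, -0.32, -0.45, 0.38, -1], [0, 0, 0, -0.32, -0.45, 0.38, -1], [0, 0, 0, -0.32, -0.45, 0.38, -1], [0, 0, 0, -0.32, -0.45, 0.38, -1]]
[[0, 0, 0, -0.32, -0.45, 0.38, -1], [0, 0, 0, -0.32, -0.45, 0.38, -1], [0, 0, 0, -0.32, -0.45, 0.38, -1], [0, 0, 0, -0.32, -0.45, 0.38, -1], [0, 0, 0, -0.32, -0.45, 0.38, -1]]
```

Call:
send_rows(
  motion=[
    [[0,0,0,-0.32,-0.45,0.45,-1],[0,0,0,-0.32,-0.45,0.45,-1],[0,0,0,-0.32,-0.45,0.45,-1],[0,0,0,-0.32,-0.45,0.45,-1],[0,0,0,-0.32,-0.45,0.45,-1]],
  ],
)

```text
clock: 53.17
tool_pos: [0.5652, 0.2818, 0.2094]
eef_rot: [0.693, 0.141, -0.142, -0.692]
contact_force: [-0.2, -0.6, 0.8]
opening: 1.004
```

Call:
send_rows(
  motion=[
    [[0,0,0,-0.32,-0.45,0.45,-1],[0,0,0,-0.32,-0.45,0.45,-1],[0,0,0,-0.32,-0.45,0.45,-1],[0,0,0,-0.32,-0.45,0.45,-1],[0,0,0,-0.32,-0.45,0.45,-1]],
  ],
)

```text
clock: 53.58
tool_pos: [0.519, 0.3105, 0.2548]
eef_rot: [0.694, 0.141, -0.141, -0.692]
contact_force: [-0.5, -0.1, -0.2]
opening: 1.003
```

Call:
send_rows(
  motion=[
    [[0,0,0,-0.32,-0.45,0.45,-1],[0,0,0,-0.32,-0.45,0.45,-1],[0,0,0,-0.32,-0.45,0.45,-1],[0,0,0,-0.32,-0.45,0.45,-1],[0,0,0,-0.32,-0.45,0.45,-1]],
  ],
)

```text
clock: 54.0
tool_pos: [0.472, 0.3394, 0.2998]
eef_rot: [0.694, 0.141, -0.141, -0.692]
contact_force: [0.2, -0.6, 0.6]
opening: 1.0
```

```bash
python3 st.py; python3 look.py all1.png 200 150 500 420 140 150 440 420; python3 - <<'E'
from h import *
shot('wrist','w20.png')
E
```

```text
54.0 q [-0.22   0.695 -0.877  1.622  0.584  1.107  0.718] p [0.472  0.3394 0.2998] open 1.0 F [ 0.2 -0.6  0.6]
x [ 0.921  0.391 -0.   ] y [ 0.    -0.002 -1.   ] z [-0.391  0.921 -0.002]
```

View pics/all1.png

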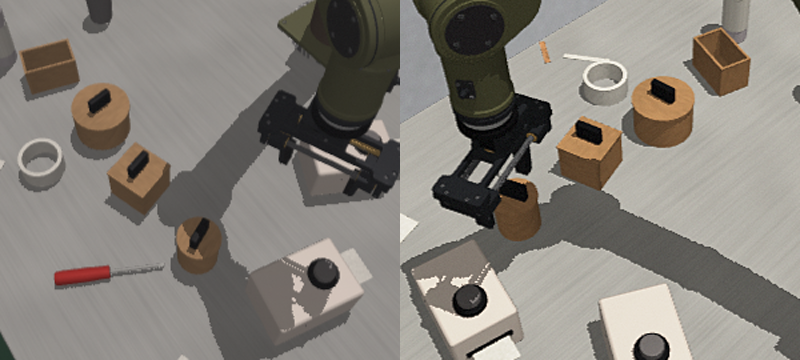

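View pics/w20.png

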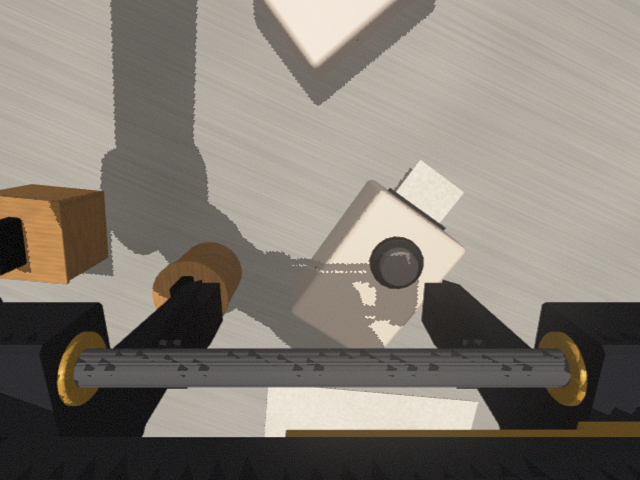

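```bash
python3 - <<'E'
from h import *
d=dict(np.load('last_wrist.npz'))
cv2.imwrite('pics/btn.png',cv2.resize(d['img'][150:360,280:480],None,fx=2.8,fy=2.8,interpolation=cv2.INTER_CUBIC)[:,:,::-1])
g=d['img'].max(2); m=(g<110).astype(np.uint8); w=np.zeros_like(m); w[225:300,360:430]=1; m&=w
c=comp(m,(398,262)); h=cv2.convexHull(c.astype(np.float32)); print(cv2.fitEllipse(h))
for z in (.09,.10,.11): print(z,ray(d,cv2.fitEllipse(h)[0],z).round(4))
for n in('scene','side'):
    dd=np.load('last_'+n+'.npz'); print(n,proj(dd,[.487,.431,.11]).round(0))
E
```

```text
((396.03369140625, 262.6755065917969), (51.954681396484375, 53.41773223876953), 73.24736785888672)
0.09 [0.4922 0.4306 0.09  ]
0.1 [0.4897 0.4271 0.1   ]
0.11 [0.4871 0.4237 0.11  ]
scene [444. 352.]
side [191. 373.]
```

View pics/btn.png

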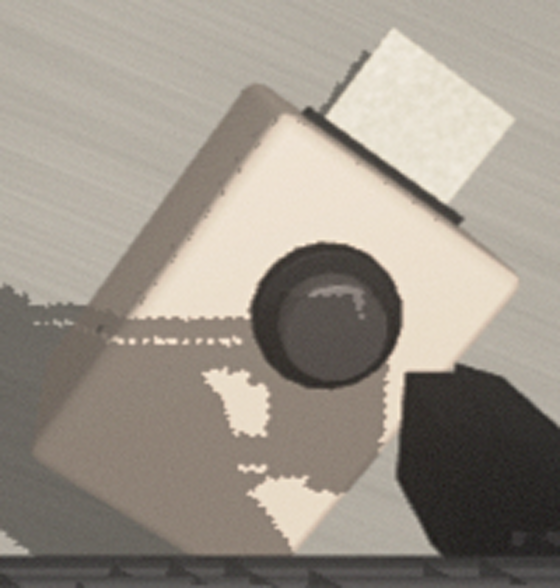

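```bash
python3 - <<'E'
from plan import *
d=dict(np.load('last_wrist.npz'))
print(ray(d,(398.9,264.3),.11).round(4), ray(d,(396,262.5),.093).round(4))
rows((.489,.4275,.16),down(np.radians(113)),1)
E
```

```text
[0.4875 0.4269 0.11  ] [0.4913 0.4294 0.093 ]
rows 10 margin 0.85 -> [0.489 0.428 0.16 ]
[[0, 0, 0, 0.25, 0.7, 0.37, 1], [0, 0, 0, 0.25, 0.7, 0.37, 1], [0, 0, 0, 0.25, 0.7, 0.37, 1], [0, 0, 0, 0.25, 0.7, 0.37, 1], [0, 0, 0, 0.25, 0.7, 0.37, 1]]
[[0, 0, 0, 0.25, 0.7, 0.37, 1], [0, 0, 0, 0.25, 0.7, 0.37, 1], [0, 0, 0, 0.25, 0.7, 0.37, 1], [0, 0, 0, 0.25, 0.7, 0.37, 1], [0, 0, 0, 0.25, 0.7, 0.37, 1]]
```

Call:
send_rows(
  motion=[
    [[0,0,0,0.25,0.7,0.37,1],[0,0,0,0.25,0.7,0.37,1],[0,0,0,0.25,0.7,0.37,1],[0,0,0,0.25,0.7,0.37,1],[0,0,0,0.25,0.7,0.37,1]],
  ],
  force=20,
)

```text
clock: 54.57
tool_pos: [0.4814, 0.3832, 0.226]
eef_rot: [0.694, 0.14, -0.142, -0.692]
contact_force: [-0.0, -0.3, 0.1]
opening: 0.649
```

Call:
send_rows(
  motion=[
    [[0,0,0,0.25,0.7,0.37,1],[0,0,0,0.25,0.7,0.37,1],[0,0,0,0.25,0.7,0.37,1],[0,0,0,0.25,0.7,0.37,1],[0,0,0,0.25,0.7,0.37,1]],
  ],
)

```text
clock: 54.98
tool_pos: [0.4902, 0.4272, 0.1572]
eef_rot: [0.694, 0.141, -0.141, -0.692]
contact_force: [0.3, -0.3, 0.1]
opening: 0.275
```

Call:
send_rows(
  motion=[
    [[0,0,0,0,0,0,1],[0,0,0,0,0,0,1],[0,0,0,0,0,0,1],[0,0,0,0,0,0,1],[0,0,0,0,0,0,1]],
  ],
)

```text
clock: 55.4
tool_pos: [0.4906, 0.4262, 0.1597]
eef_rot: [0.693, 0.141, -0.14, -0.693]
contact_force: [0.9, -1.0, 0.4]
opening: 0.006
```

```bash
python3 st.py; python3 look.py bt1.png 380 300 480 400 140 320 240 420;  python3 - <<'E'
from plan import *
shot('wrist','w21.png')
rows((.489,.4275,.13),down(np.radians(113)),1)
E
```

```text
55.4 q [-0.406  0.931 -0.756  1.55   0.737  0.964  0.575] p [0.4906 0.4262 0.1597] open 0.006 F [ 0.9 -1.   0.4]
x [0.921 0.39  0.001] y [ 0.002 -0.001 -1.   ] z [-0.39   0.921 -0.001]
rows 5 margin 0.82 -> [0.489 0.428 0.13 ]
[[0, 0, 0, -0.01, 0.29, 0.02, 1], [0, 0, 0, -0.01, 0.29, 0.02, 1], [0, 0, 0, -0.01, 0.29, 0.02, 1], [0, 0, 0, -0.01, 0.29, 0.02, 1], [0, 0, 0, -0.01, 0.29, 0.02, 1]]
```

View pics/bt1.png

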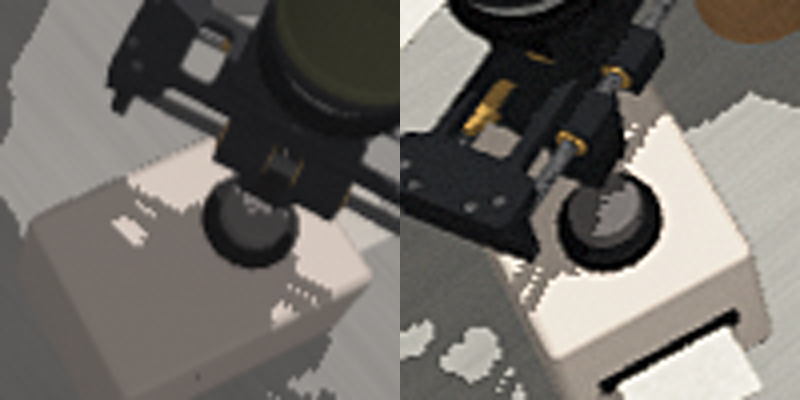

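View pics/w21.png

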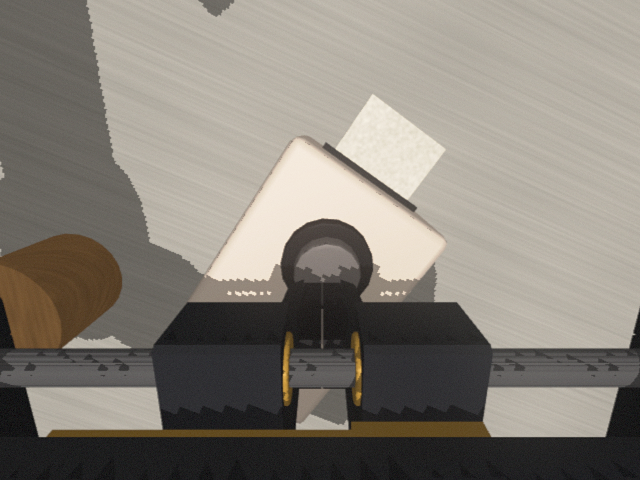

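Call:
send_rows(
  motion=[
    [[0,0,0,-0.01,0.29,0.03,1],[0,0,0,-0.01,0.29,0.03,1],[0,0,0,-0.01,0.29,0.03,1],[0,0,0,-0.01,0.29,0.03,1],[0,0,0,-0.01,0.29,0.03,1]],
  ],
)

```text
clock: 55.97
tool_pos: [0.4878, 0.4285, 0.1287]
eef_rot: [0.694, 0.141, -0.141, -0.692]
contact_force: [0.7, -0.5, -0.3]
opening: 0.008
```

```bash
python3 st.py
```

```text
55.97 q [-0.422  0.968 -0.732  1.568  0.77   0.916  0.544] p [0.4878 0.4285 0.1287] open 0.008 F [ 0.7 -0.5 -0.3]
x [ 0.92   0.391 -0.001] y [-0.    -0.002 -1.   ] z [-0.391  0.92  -0.002]
```

Call:
send_rows(
  motion=[
    [[0,0,0,0,0.1,0,1],[0,0,0,0,0.1,0,1],[0,0,0,0,0.1,0,1],[0,0,0,0,0.1,0,1],[0,0,0,0,0.1,0,1]],
  ],
)

```text
clock: 56.38
tool_pos: [0.4877, 0.4286, 0.1202]
eef_rot: [0.694, 0.141, -0.141, -0.692]
contact_force: [-3.8, -5.3, 22.3]
opening: 0.004
```

```bash
python3 st.py; python3 look.py bt2.png 400 310 480 390 150 330 230 410
```

```text
56.38 q [-0.425  0.979 -0.726  1.572  0.78   0.902  0.536] p [0.4877 0.4286 0.1202] open 0.004 F [-3.8 -5.3 22.3]
x [ 0.921  0.391 -0.001] y [ 0.    -0.002 -1.   ] z [-0.391  0.92  -0.002]
```

View pics/bt2.png

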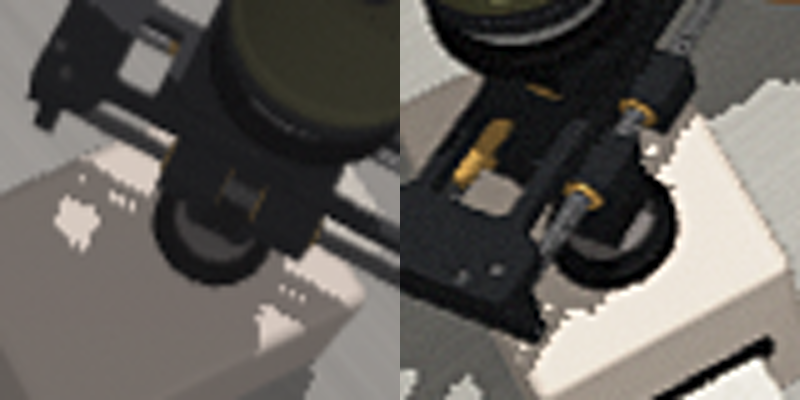

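Call:
send_rows(
  motion=[
    [[0,0,0,0,-0.05,0,1],[0,0,0,0,0,0,1],[0,0,0,0,0,0,1],[0,0,0,0,0,0,1],[0,0,0,0,0,0,1]],
  ],
)

```text
clock: 56.9
tool_pos: [0.4878, 0.4287, 0.1207]
eef_rot: [0.693, 0.141, -0.141, -0.692]
contact_force: [-2.0, -1.0, 3.9]
opening: 0.004
```

```bash
cat > favg.py <<'E'
from h import *
F=[];Z=[]
for i in range(16):
    imaging.snapshot('wrist'); s=get_state(); F.append(s['contact_force']); Z.append(s['tool_pos'][2])
print('F',np.mean(F,0).round(2),'+-',(np.std(F,0)/4).round(2),'z',np.mean(Z).round(4),s['clock'])
E
python3 favg.py
```

```text
F [-2.28 -1.1   3.87] +- [0.11 0.15 0.13] z 0.1207 57.7
```

Call:
send_rows(
  motion=[
    [[0,0,0,0,-0.1,0,1],[0,0,0,0,-0.1,0,1],[0,0,0,0,0,0,1],[0,0,0,0,0,0,1],[0,0,0,0,0,0,1]],
  ],
)

```text
clock: 58.12
tool_pos: [0.4884, 0.4289, 0.1248]
eef_rot: [0.693, 0.141, -0.141, -0.693]
contact_force: [-0.8, 0.5, 2.7]
opening: 0.007
```

```bash
python3 favg.py
```

```text
F [0.22 0.88 2.35] +- [0.22 0.18 0.12] z 0.1248 58.9167
```

Call:
send_rows(
  motion=[
    [[0,0,0,0,-0.1,0,1],[0,0,0,0,0,0,1],[0,0,0,0,0,0,1],[0,0,0,0,0,0,1],[0,0,0,0,0,0,1]],
  ],
)

```text
clock: 59.33
tool_pos: [0.4881, 0.4284, 0.1266]
eef_rot: [0.694, 0.141, -0.141, -0.692]
contact_force: [1.6, 0.7, 2.1]
opening: 0.008
```

```bash
python3 favg.py
```

```text
F [0.87 0.12 1.58] +- [0.12 0.1  0.09] z 0.1266 60.1333
```

Call:
send_rows(
  motion=[
    [[0,0,0,0,-0.2,0,1],[0,0,0,0,-0.6,0,1],[0,0,0,0,-0.9,0,1],[0,0,0,0,-0.9,0,1],[0,0,0,0,-0.9,0,1]],
  ],
)

```text
clock: 60.55
tool_pos: [0.4874, 0.4287, 0.1981]
eef_rot: [0.693, 0.141, -0.141, -0.692]
contact_force: [0.8, 1.4, -0.9]
opening: 0.003
```

Call:
send_rows(
  motion=[
    [[0,0,0,-0.7,-0.9,0,1],[0,0,0,-0.7,-0.9,0,1],[0,0,0,-0.7,-0.9,0,1],[0,0,0,-0.7,-0.5,0,1],[0,0,0,-0.7,-0.5,0,1]],
  ],
)

```text
clock: 60.97
tool_pos: [0.4225, 0.4015, 0.2725]
eef_rot: [0.693, 0.141, -0.141, -0.692]
contact_force: [-0.2, -0.4, 0.2]
opening: 0.003
```

```bash
python3 st.py; python3 look.py fin1.png 170 100 490 400 130 110 450 410
```

```text
60.97 q [-0.371  0.722 -0.849  1.654  0.611  1.05   0.56 ] p [0.4225 0.4015 0.2725] open 0.003 F [-0.2 -0.4  0.2]
x [0.92  0.391 0.   ] y [ 0.001 -0.001 -1.   ] z [-0.391  0.92  -0.001]
```

View pics/fin1.png

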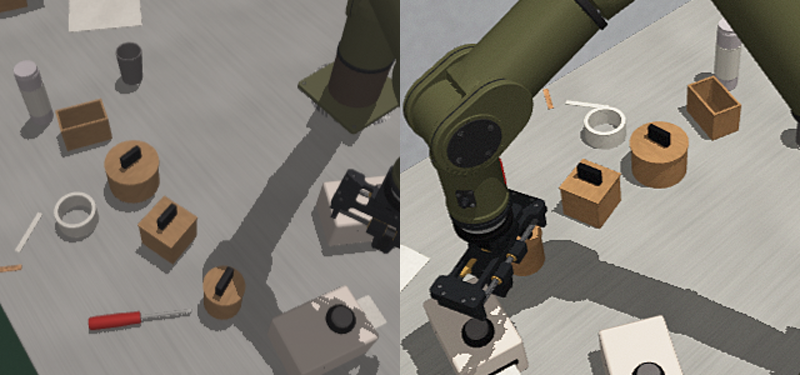

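```bash
python3 - <<'E'
from h import *
a=np.load('last_scene.npz')['img'];b=np.load('last_side.npz')['img']
t=[a[205:265,250:310],a[250:310,275:335],a[300:360,320:380],b[200:260,305:365],b[225:285,255:315],a[125:185,245:305]]
t=[cv2.resize(x,(260,260),interpolation=cv2.INTER_CUBIC) for x in t]
cv2.imwrite('pics/fin2.png',np.vstack([np.hstack(t[:3]),np.hstack(t[3:])])[:,:,::-1])
for n in('scene','side'):
    d=np.load('last_'+n+'.npz')
    for k,xy,r in (('drum',(.603,-.094),.06),('tube',(.614,.2515),.04)):
        try: m,e=fitcirc(d,comp(brown(d['img']),proj(d,[*xy,.06])),.080,r); print(n,k,m.round(4),round(e*1e3,2))
        except Exception as x: print(n,k,x)
E
```

```text
scene drum [ 0.6034 -0.0896] 1.16
scene tube [0.6181 0.2574] 8.92
side drum [ 0.6014 -0.0929] 0.97
side tube [0.5588 0.2588] 11.98
```

View pics/fin2.png

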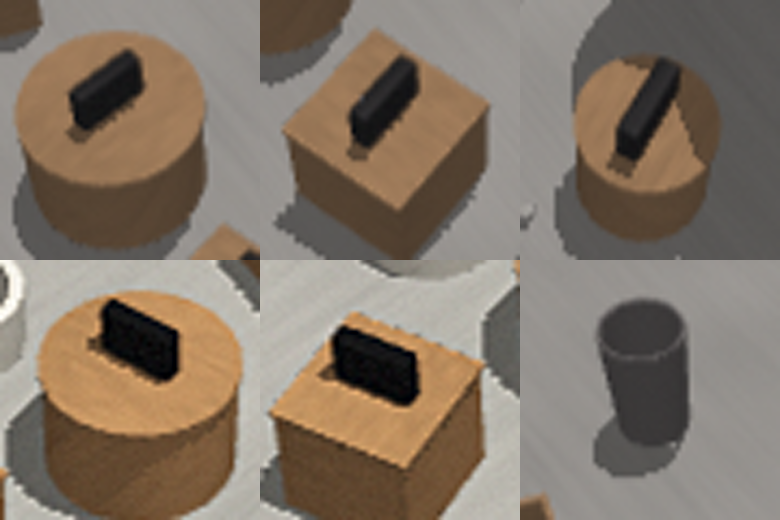

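All three lids sit flush on their canisters and the cup stands upright and empty. The oblong canister has no lid on the bench, so it stays open. The bystanders are undisturbed and the arm is clear of everything, so I hand in.

```bash
python3 -c "
from plant import job; print(job.finish_job())"
```

```text
the job is handed in; nothing more can be done
None
```

The job is finished and handed in at about 61 s of the 208 s limit. All the checks I could make passed.

- **Feet:** I poured all the feet into the large round canister. A wrist picture taken before the lid went on showed six black feet in it. The cup looked empty and stands upright on the bench, about 5 cm from where it started.
- **Lids:** The square, large round and small round lids are on their own canisters. Each stopped against contact at its expected fully home height, and the close-ups show them sitting flush. There was no oblong lid on the bench, so that canister stays open and upright.
- **Button:** After the last lid I pressed the button on the farther printer, about 0.65 m from the base; the look-alike is about 0.38 m away. The push rose to 22 N against a hard stop. At about 0.5 mm above that point the spring force was 3.9 N, close to the stated 4 N, and it fell steadily as I let the button up.
- **Bystanders:** The spray can, tape roll and screwdriver look untouched in the last pictures.

**What did not fully agree:**
- A late circle fit on the small round lid failed. The gripper partly hid it in one view, and its bar and a shadow may have upset the other. I relied on the insertion height, contact force and close-up for that one.
- The scene camera put the canisters 3 to 5 mm away from the wrist and side cameras. I used the wrist and side readings, and every lid went in without binding.

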